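# Make up a brake spring kit at the parts counter

## Robot

A 6-joint arm with a two-finger parallel gripper is mounted at the origin on the work surface. World frame = base frame: x ahead of the robot, y to its left, z up, the work surface at z = 0. Lengths are in mm, angles in degrees, forces in N, time in s.
With the tool pointing down it reaches from about 350 to 850 mm from the base axis. Payload 8.1 kg.
Tool frame: the origin (TCP) lies midway between the tips of the shut fingers; the grasp point (between the pads) lies 19 mm behind it; z points along the fingers, y is the direction in which the jaws open and shut (so a half turn about z gives the same grasp; the last joint's range is limited). The gripper opens to 85 mm and grips with 20 to 120 N. Pads are 22 mm wide; open, the fingers measure 114 mm over their backs; the gripper's body (76 mm by 85 mm) begins 54 mm behind the grasp point. The pads swing forward as they close: fully open they stand 13 mm farther back than shut.
Start: joints at [58.591, 7.471, 85.268, -0, 87.261, -4.893], TCP at [267.854, 536.898, 231.292] pointing down, gripper open.
Joint ranges: [-169.43, 169.43], [-51.17, 129.36], [1.28, 143.12], [-76.62, 256.62], [0, 156.53], [-152.29, 152.29]. Speed limits (degrees/s): [136.94, 136.94, 159.86, 180, 180, 180].

## Interface

Orientations are given as [roll, pitch, yaw] about the fixed x, y, z axes, in that order (R = Rz(yaw) Ry(pitch) Rx(roll)).
In Python, from bench import r gives the robot as it stands.
- The arm moves only by the tool carry_out, never from a script. Its argument "increments" is a list of rows, each a list of 3 entries, a list of its own where there are three numbers: the shift along the tool's x, y, z in m, then the turn, a rotation vector about the tool's x, y, z in rad, then the closure, from 0 (fully open) to 1 (shut). A call has 1 to 12 rows; each row shifts and turns the pose as measured when the row begins, along the tool's axes as they then stand; what a row does not reach is not made up. A row lasts 1/10 s, in which the tool goes at most 50 mm and 8.59 degrees, less where a joint would pass 70% of its speed; a pose out of reach is approached as far as the arm can. A call with a gripper value outside its range is refused whole. The fingers move at their own pace and stop on an object; "newtons" is the grip in N (left out, the last holds). Time passes only in rows, so rows that do not move let the fingers close. It gives the time, the measured TCP pose, the force and the opening at its end, in the units of the state.
- r.sense(): the state, without advancing time (a new reading comes with each control period).
- r.snapshot(name): name is "side" or "top"; returns a dict with "image" (384x512x3 uint8, blue, green, red), "vertical_fov" (degrees; the focal length in pixels is half the picture's height over the tangent of half this angle, whatever the lens; pixels are square), "cx", "cy" (the principal point, pixels), "rvec" (rotation vector, rad) and "tvec" (3), from world to camera coordinates, as OpenCV has them. Camera axes: x right, y down, z forward; pixel columns grow to the right and rows downward; lengths in mm; the calibration is good to about 2 mm. A picture is of the moment at which its call begins. There is no depth.
- r.hand_in(): hands the job in, once; it reports no verdict.
The state is a dict: "time": time; "joint_pos": joint angles; "qd": joint speeds; "joint_efforts": joint torques, N m; "tool_pos": TCP position; "tcp_rot": TCP orientation; "ft_force": force on the tool from outside, world axes, zero at the start; "wrist_torque": the same for the moment, N m; "finger_gap": finger opening in mm.
Only numpy, scipy, OpenCV 4.12 (cv2) and the standard library are available. Lean on these libraries where they do the work, as an engineer would, in place of code of your own. Each camera call takes 0.05 s, during which the arm holds its last target.

## Task

Make up the brake spring kit in the grey carrier: thread every coil spring on the counter right down onto a rod of its own, then lift a stirrup-shaped keeper off its prong for each spring and set it upright over the rod so that it rests flat on the spring; leave any spare keeper hanging where it is. Lay both L-plates, ears up and interlocked, flat on the floor of the carrier's rectangular compartment. Leave the other things on the counter undisturbed.

Things in the scene. Friction and masses are not known exactly. Their poses are not given: they have to be found in the camera images.
- carrier: Grey steel kit carrier, fixed: base plate 136 (its x) x 360 (y) x 8 mm, origin mid-underside. On x = 0 stand three upright rods, 20 mm diameter, at y = -145, -65, 15 mm, each on a round seat 46 mm across (top 14 mm up), rod tops 88 mm up. Rod ends are nearly square-edged (1.3 mm step on the last 2.5 mm), so coils can catch: ease up, twist a little, try again. Compartment at y = 125 mm.
- seat1 (a point): Centre of rod 1's seat, on the rod's axis, at seat height (14 mm above the counter); the rod ends 74 mm above this point.
- seat2 (a point): Centre of rod 2's seat, on the rod's axis, at seat height (14 mm above the counter); the rod ends 74 mm above this point.
- seat3 (a point): Centre of rod 3's seat, on the rod's axis, at seat height (14 mm above the counter); the rod ends 74 mm above this point.
- compartment (a point): Centre of the compartment's floor (top of the base plate, 8 mm above the counter); axes as the carrier's. Inside 111 mm along x and 76 mm along y; walls 4 mm thick, 10 mm above the floor.
- display: White perforated counter display, fixed: foot 300 mm wide (y) and 8 mm high, x -50 to 60 mm; upright panel 4 mm thick at x = 52 mm, top at 150 mm. Origin on the counter. Three 8 mm round prongs at y = -95, 0, 95 mm stick out of the panel to its -x (towards the robot), upper side 125 mm up; the upturned end reaches x = -29 mm and stands 11 mm above the prong's upper side.
- prong1 (a point): Point on the upper side of prong 1 where a keeper's bar hangs; axes as the display's, -x is the way off the prong.
- prong2 (a point): Point on the upper side of prong 2 where a keeper's bar hangs; axes as the display's, -x is the way off the prong.
- prong3 (a point): Point on the upper side of prong 3 where a keeper's bar hangs; axes as the display's, -x is the way off the prong.
- keeper1: Keeper (three alike), metal stirrup, 0.15 kg: base plate 40 (x) x 44 (y) x 5 mm with 24 mm square hole; two straps 22 mm wide, outer faces at y = +/-22 mm; flat top bar, top 60 mm above origin (mid-underside of base plate, z up). Hangs by the bar, prong along its x through the window (36 x 51 mm). Pinch straps near the top, lift 15 to 35 mm, draw off along the display's -x.
- keeper2: Keeper (three alike), metal stirrup, 0.15 kg: base plate 40 (x) x 44 (y) x 5 mm with 24 mm square hole; two straps 22 mm wide, outer faces at y = +/-22 mm; flat top bar, top 60 mm above origin (mid-underside of base plate, z up). Hangs by the bar, prong along its x through the window (36 x 51 mm). Pinch straps near the top, lift 15 to 35 mm, draw off along the display's -x.
- keeper3: Keeper (three alike), metal stirrup, 0.15 kg: base plate 40 (x) x 44 (y) x 5 mm with 24 mm square hole; two straps 22 mm wide, outer faces at y = +/-22 mm; flat top bar, top 60 mm above origin (mid-underside of base plate, z up). Hangs by the bar, prong along its x through the window (36 x 51 mm). Pinch straps near the top, lift 15 to 35 mm, draw off along the display's -x.
- spring1: Coil compression spring (alike: spring1 to 3; one may be absent), dark steel, too stiff to give in handling, 56 mm long, 37 mm outside diameter, 5 mm wire, inside clear for 24.5 mm, 0.09 kg. Origin: on its axis at mid-length, z along the axis. Stands on end on the counter, origin 28 mm up.
- spring2: Coil compression spring (alike: spring1 to 3; one may be absent), dark steel, too stiff to give in handling, 56 mm long, 37 mm outside diameter, 5 mm wire, inside clear for 24.5 mm, 0.09 kg. Origin: on its axis at mid-length, z along the axis. Stands on end on the counter, origin 28 mm up.
- spring3: Coil compression spring (alike: spring1 to 3; one may be absent), dark steel, too stiff to give in handling, 56 mm long, 37 mm outside diameter, 5 mm wire, inside clear for 24.5 mm, 0.09 kg. Origin: on its axis at mid-length, z along the axis. Stands on end on the counter, origin 28 mm up.
- lplate1: L-shaped steel plate (two alike), 6 mm thick, 70 x 70 mm, legs 35 mm wide, 0.2 kg, with an upright ear 26 (x) x 10 (y) mm, top 30 mm above the underside. Origin: on the underside below the ear's middle, z up. Outer edges at x = -24 and y = -24 mm, leg ends at x = 46 and y = 46 mm. Lies flat. Two interlock, one turned half round, to 105 x 70 mm.
- lplate2: L-shaped steel plate (two alike), 6 mm thick, 70 x 70 mm, legs 35 mm wide, 0.2 kg, with an upright ear 26 (x) x 10 (y) mm, top 30 mm above the underside. Origin: on the underside below the ear's middle, z up. Outer edges at x = -24 and y = -24 mm, leg ends at x = 46 and y = 46 mm. Lies flat. Two interlock, one turned half round, to 105 x 70 mm.
- grease_tin: Bystander, not part of the job: steel tin, 70 mm across, 75 mm high.
- carton: Bystander, not part of the job: cardboard carton, 75 x 120 x 50 mm.
- wrench: Bystander, not part of the job: open-ended wrench, 170 mm long, lying flat.
- hub_cap: Bystander, not part of the job: round steel cap, 64 mm across, 20 mm high.
- bush: Bystander, not part of the job: black rubber bush, 32 mm across, 34 mm high.

How it is judged (in metres and radians):
At the end, for the whole second after the job is handed in: Each spring seated on its own rod (5 mm off-axis, 3 mm height, 5 deg) with an upright keeper resting on it (7 mm off-axis, 6 deg); unused keepers still hang (within 40 mm); both L-plates flat on the compartment floor (2.5 mm, 3.5 deg), ears up; all at rest (((horizontal distance between spring1 and seat1 below 0.005 m and z of spring1 in the frame of carrier between 0.039 and 0.045 m and angle between the z axis of spring1 and the z axis of carrier, either way round below 0.09 rad) or (horizontal distance between spring1 and seat2 below 0.005 m and z of spring1 in the frame of carrier between 0.039 and 0.045 m and angle between the z axis of spring1 and the z axis of carrier, either way round below 0.09 rad) or (horizontal distance between spring1 and seat3 below 0.005 m and z of spring1 in the frame of carrier between 0.039 and 0.045 m and angle between the z axis of spring1 and the z axis of carrier, either way round below 0.09 rad)) and ((horizontal distance between keeper1 and spring1 below 0.007 m and distance between keeper1 and spring1 below 0.032 m and z of keeper1 in the frame of carrier above 0.067 m and angle between keeper1's own z axis and vertical below 0.1 rad) or (horizontal distance between keeper2 and spring1 below 0.007 m and distance between keeper2 and spring1 below 0.032 m and z of keeper2 in the frame of carrier above 0.067 m and angle between keeper2's own z axis and vertical below 0.1 rad) or (horizontal distance between keeper3 and spring1 below 0.007 m and distance between keeper3 and spring1 below 0.032 m and z of keeper3 in the frame of carrier above 0.067 m and angle between keeper3's own z axis and vertical below 0.1 rad)) and ((horizontal distance between spring2 and seat1 below 0.005 m and z of spring2 in the frame of carrier between 0.039 and 0.045 m and angle between the z axis of spring2 and the z axis of carrier, either way round below 0.09 rad) or (horizontal distance between spring2 and seat2 below 0.005 m and z of spring2 in the frame of carrier between 0.039 and 0.045 m and angle between the z axis of spring2 and the z axis of carrier, either way round below 0.09 rad) or (horizontal distance between spring2 and seat3 below 0.005 m and z of spring2 in the frame of carrier between 0.039 and 0.045 m and angle between the z axis of spring2 and the z axis of carrier, either way round below 0.09 rad)) and ((horizontal distance between keeper1 and spring2 below 0.007 m and distance between keeper1 and spring2 below 0.032 m and z of keeper1 in the frame of carrier above 0.067 m and angle between keeper1's own z axis and vertical below 0.1 rad) or (horizontal distance between keeper2 and spring2 below 0.007 m and distance between keeper2 and spring2 below 0.032 m and z of keeper2 in the frame of carrier above 0.067 m and angle between keeper2's own z axis and vertical below 0.1 rad) or (horizontal distance between keeper3 and spring2 below 0.007 m and distance between keeper3 and spring2 below 0.032 m and z of keeper3 in the frame of carrier above 0.067 m and angle between keeper3's own z axis and vertical below 0.1 rad)) and ((horizontal distance between spring3 and seat1 below 0.005 m and z of spring3 in the frame of carrier between 0.039 and 0.045 m and angle between the z axis of spring3 and the z axis of carrier, either way round below 0.09 rad) or (horizontal distance between spring3 and seat2 below 0.005 m and z of spring3 in the frame of carrier between 0.039 and 0.045 m and angle between the z axis of spring3 and the z axis of carrier, either way round below 0.09 rad) or (horizontal distance between spring3 and seat3 below 0.005 m and z of spring3 in the frame of carrier between 0.039 and 0.045 m and angle between the z axis of spring3 and the z axis of carrier, either way round below 0.09 rad)) and ((horizontal distance between keeper1 and spring3 below 0.007 m and distance between keeper1 and spring3 below 0.032 m and z of keeper1 in the frame of carrier above 0.067 m and angle between keeper1's own z axis and vertical below 0.1 rad) or (horizontal distance between keeper2 and spring3 below 0.007 m and distance between keeper2 and spring3 below 0.032 m and z of keeper2 in the frame of carrier above 0.067 m and angle between keeper2's own z axis and vertical below 0.1 rad) or (horizontal distance between keeper3 and spring3 below 0.007 m and distance between keeper3 and spring3 below 0.032 m and z of keeper3 in the frame of carrier above 0.067 m and angle between keeper3's own z axis and vertical below 0.1 rad)) and ((horizontal distance between keeper1 and spring1 below 0.007 m and distance between keeper1 and spring1 below 0.032 m and z of keeper1 in the frame of carrier above 0.067 m and angle between keeper1's own z axis and vertical below 0.1 rad) or (horizontal distance between keeper1 and spring2 below 0.007 m and distance between keeper1 and spring2 below 0.032 m and z of keeper1 in the frame of carrier above 0.067 m and angle between keeper1's own z axis and vertical below 0.1 rad) or (horizontal distance between keeper1 and spring3 below 0.007 m and distance between keeper1 and spring3 below 0.032 m and z of keeper1 in the frame of carrier above 0.067 m and angle between keeper1's own z axis and vertical below 0.1 rad) or (distance of keeper1 from where it was at the start of the episode below 0.04 m and z of keeper1 in the frame of display above 0.055 m)) and ((horizontal distance between keeper2 and spring1 below 0.007 m and distance between keeper2 and spring1 below 0.032 m and z of keeper2 in the frame of carrier above 0.067 m and angle between keeper2's own z axis and vertical below 0.1 rad) or (horizontal distance between keeper2 and spring2 below 0.007 m and distance between keeper2 and spring2 below 0.032 m and z of keeper2 in the frame of carrier above 0.067 m and angle between keeper2's own z axis and vertical below 0.1 rad) or (horizontal distance between keeper2 and spring3 below 0.007 m and distance between keeper2 and spring3 below 0.032 m and z of keeper2 in the frame of carrier above 0.067 m and angle between keeper2's own z axis and vertical below 0.1 rad) or (distance of keeper2 from where it was at the start of the episode below 0.04 m and z of keeper2 in the frame of display above 0.055 m)) and ((horizontal distance between keeper3 and spring1 below 0.007 m and distance between keeper3 and spring1 below 0.032 m and z of keeper3 in the frame of carrier above 0.067 m and angle between keeper3's own z axis and vertical below 0.1 rad) or (horizontal distance between keeper3 and spring2 below 0.007 m and distance between keeper3 and spring2 below 0.032 m and z of keeper3 in the frame of carrier above 0.067 m and angle between keeper3's own z axis and vertical below 0.1 rad) or (horizontal distance between keeper3 and spring3 below 0.007 m and distance between keeper3 and spring3 below 0.032 m and z of keeper3 in the frame of carrier above 0.067 m and angle between keeper3's own z axis and vertical below 0.1 rad) or (distance of keeper3 from where it was at the start of the episode below 0.04 m and z of keeper3 in the frame of display above 0.055 m)) and x of lplate1 in the frame of compartment between -0.05 and 0.05 m and y of lplate1 in the frame of compartment between -0.035 and 0.035 m and z of lplate1 in the frame of compartment between -0.002 and 0.0025 m and angle between each of lplate1, lplate2's own z axis and vertical below 0.06 rad and x of lplate2 in the frame of compartment between -0.05 and 0.05 m and y of lplate2 in the frame of compartment between -0.035 and 0.035 m and z of lplate2 in the frame of compartment between -0.002 and 0.0025 m and linear speed of each of spring1, spring2, spring3, keeper1, keeper2, keeper3, lplate1, lplate2 below 0.02 m/s); the robot touches nothing.
It fails at once if a bystander is pushed more than 4 cm from its place (distance of any of grease_tin, carton, wrench, hub_cap, bush from where it was at the start of the episode above 0.04 m).
Of spring1, spring2, spring3 only 2 to 3 are there at a start; the rules pass over those that are not, and their reading is None.
At some moment in a run one of lplate1, lplate2 may be knocked a few centimetres aside while the robot is not near it.
It also fails if it takes over 210 s, if anything falls off the work surface, if the arm or the gripper's body presses on something with over 40 N, if the wrist force passes 120 N, or if a joint passes its speed limit or range.

## Working session

There is one attempt and no reset: what is moved stays moved. The work goes in short steps, Python scripts to look and compute and a tool call to move; the robot and the scene stay as the last step left them, time stands still between calls to the robot, and variables do not carry over. Pictures are saved under pics/ and viewed, and the job is handed in when it is done.

Besides the shell and the picture viewer there is one more tool, called after "Emit:" as name([rows], argument=value, ...), one row to a line, values as JSON. carry_out: Moves the arm, as the interface text tells. Its arguments: {"type":"object","properties":{"increments":{"type":"array"},"newtons":{"type":"number"}},"required":["increments"]}

```bash
ls; mkdir -p pics
python3 - <<'E'
from bench import r
import cv2
print(r.sense())
for n in("side","top"):
    s=r.snapshot(n); cv2.imwrite(f"pics/{n}0.png",s["image"])
    print(n,{k:v for k,v in s.items() if k!="image"})
E
```

```text
pics
{'time': 0.0, 'joint_pos': array([ 5.85894245e+01,  7.51543079e+00,  8.53304471e+01, -4.66620759e-04,
        8.72607986e+01, -4.89370268e+00]), 'qd': array([-0.02390961,  0.02841051, -0.02172917,  0.07667668,  0.00188815,
        0.09058929]), 'joint_efforts': array([-4.88066271e-04, -5.69439912e+01, -5.00522482e+01, -5.85754351e-04,
        1.57836353e-02,  3.76346421e-06]), 'tool_pos': array([267.57569174, 536.41280265, 230.22986992]), 'tcp_rot': array([-1.79893673e+02, -8.63594718e-03,  1.53483142e+02]), 'ft_force': array([-0.04558986,  0.19678232,  0.49215397]), 'wrist_torque': array([-0.02595012, -0.00367361,  0.00561169]), 'finger_gap': 85.55101895941127}
side {'vertical_fov': 45.15857233796373, 'cx': 248.42539850613107, 'cy': 194.52529989091028, 'rvec': array([ 2.39242846, -0.53839833,  0.21486331]), 'tvec': array([-497.39917639,  257.2633286 , 1087.42601757])}
top {'vertical_fov': 43.847989654403506, 'cx': 264.60043326960573, 'cy': 187.65781089368664, 'rvec': array([ 2.17783907, -2.13229711,  0.12589848]), 'tvec': array([  17.56113597,  547.68353966, 1465.01965773])}
```

```bash
cat > h.py <<'E'
import numpy as np, cv2
from bench import r
class Cam:
    def __init__(s,n):
        d=r.snapshot(n); s.img=d["image"]; H=s.img.shape[0]
        s.f=H/2/np.tan(np.radians(d["vertical_fov"]/2)); s.K=np.array([[s.f,0,d["cx"]],[0,s.f,d["cy"]],[0,0,1.]])
        s.rv=np.array(d["rvec"]);s.t=np.array(d["tvec"]);s.R=cv2.Rodrigues(s.rv)[0]; s.c=-s.R.T@s.t
    def proj(s,p): return cv2.projectPoints(np.atleast_2d(np.array(p,float)),s.rv,s.t,s.K,None)[0][:,0]
    def ray(s,uv):
        d=s.R.T@np.linalg.solve(s.K,np.array([uv[0],uv[1],1.])); return d/np.linalg.norm(d)
    def plane(s,uv,z):
        d=s.ray(uv); return s.c+d*(z-s.c[2])/d[2]
    def crop(s,name,x0,y0,x1,y1,k):
        im=cv2.resize(s.img[y0:y1,x0:x1],None,fx=k,fy=k,interpolation=cv2.INTER_CUBIC); cv2.imwrite("pics/"+name,im)
def tri(a,ua,b,ub):
    A=[];B=[]
    M=np.zeros((3,3));v=np.zeros(3)
    for c,u in((a,ua),(b,ub)):
        d=c.ray(u);P=np.eye(3)-np.outer(d,d);M+=P;v+=P@c.c
    p=np.linalg.solve(M,v); return p, [np.linalg.norm((np.eye(3)-np.outer(c.ray(u),c.ray(u)))@(p-c.c)) for c,u in((a,ua),(b,ub))]
E
python3 - <<'E'
from h import *
S=Cam("side");T=Cam("top")
print(S.c,T.c)
S.crop("s1.png",120,80,320,230,4); S.crop("s2.png",180,180,360,345,4)
T.crop("t1.png",100,100,260,260,5);T.crop("t2.png",220,130,400,260,4)
E
```

```text
[ 217.94288753 -664.64857254 1003.40862932] [ 363.749665     18.08573333 1521.15329211]
```

```bash
cat > m1.py <<'E'
from h import *
S=Cam("side");T=Cam("top")
def un(u,o,k): return np.array([(u[0]+.5)/k-.5+o[0],(u[1]+.5)/k-.5+o[1]])
# plate corners by line fits on mask: grey-greenish vs counter
for n,c,box in(("top",T,(260,135,400,215)),("side",S,(240,195,360,345))):
    hsv=cv2.cvtColor(c.img,cv2.COLOR_BGR2HSV); lab=cv2.cvtColor(c.img,cv2.COLOR_BGR2LAB).astype(float)
    x0,y0,x1,y1=box
    for p in [(285,165),(250,200),(330,165)] if n=="top" else [(290,225),(230,300),(280,270)]:
        print(n,p,lab[p[1]-2:p[1]+3,p[0]-2:p[0]+3].mean((0,1)))
    g=cv2.GaussianBlur(lab,(0,0),1.0)
    d=g[...,1]-128; e=g[...,2]-128
    m=np.zeros(d.shape,np.uint8); m[y0:y1,x0:x1]=255
    cv2.imwrite(f"pics/ab_{n}.png",cv2.resize(np.hstack([np.clip(d*10+128,0,255),np.clip(e*10+128,0,255)])[y0:y1,:].astype(np.uint8),None,fx=.75,fy=.75))
    np.save(f"/tmp/{n}.npy",g)
E
python3 m1.py
```

```text
top (285, 165) [115.72 127.   130.76]
top (250, 200) [110.08 128.36 132.52]
top (330, 165) [107.64 127.04 130.44]
side (290, 225) [180.92 125.72 133.64]
side (230, 300) [224.12 127.12 134.6 ]
side (280, 270) [181.32 126.12 133.68]
```

```bash
cat > m2.py <<'E'
from h import *
S=Cam("side");T=Cam("top")
for n,c,box,seed,bg in(("top",T,(262,135,400,215),(340,188),(300,230)),("side",S,(240,195,360,345),(280,270),(240,280))):
    lab=cv2.cvtColor((c.img.astype(np.float32)/255),cv2.COLOR_BGR2LAB)
    ab=cv2.GaussianBlur(lab,(0,0),1.2); v=ab[...,1]+ab[...,2]
    x0,y0,x1,y1=box
    vs=v[seed[1]-3:seed[1]+4,seed[0]-3:seed[0]+4].mean(); vb=v[bg[1]-3:bg[1]+4,bg[0]-3:bg[0]+4].mean()
    print(n,vs,vb)
    m=np.zeros(v.shape,np.uint8); m[y0:y1,x0:x1]=(v[y0:y1,x0:x1]<(vs+vb)/2)*255
    m=cv2.morphologyEx(m,cv2.MORPH_CLOSE,np.ones((5,5)))
    cs,_=cv2.findContours(m,cv2.RETR_EXTERNAL,cv2.CHAIN_APPROX_NONE)
    k=max(cs,key=cv2.contourArea); hull=cv2.convexHull(k)
    q=cv2.approxPolyDP(hull,0.04*cv2.arcLength(hull,True),True)[:,0].astype(float)
    print(q.tolist())
    # refine: edge search along normals for gradient in v
    lines=[]
    for i in range(len(q)):
        a,b=q[i],q[(i+1)%len(q)]; t=(b-a)/np.linalg.norm(b-a); nn=np.array([-t[1],t[0]]); pts=[]
        P=k[:,0].astype(float); s=(P-a)@t/np.linalg.norm(b-a); dd=(P-a)@nn
        sel=P[(abs(dd)<4)&(s>.1)&(s<.9)]
        vx,vy,px,py=cv2.fitLine(sel.astype(np.float32),cv2.DIST_HUBER,0,.01,.01)[:,0]; lines.append(np.cross([px,py,1],[px+vx,py+vy,1]))
    cor=[]
    for i in range(len(lines)):
        x=np.cross(lines[i-1],lines[i]); cor.append(x[:2]/x[2])
    cor=np.array(cor); W=np.array([c.plane(u,8)[:2] for u in cor])
    print(cor.round(1).tolist()); print(W.round(1).tolist(), [round(float(np.linalg.norm(W[i]-W[i-1])),1) for i in range(len(W))], "cen",W.mean(0).round(1))
    im=c.img.copy(); cv2.polylines(im,[k],True,(0,0,255)); x0,y0,x1,y1=box
    cv2.imwrite(f"pics/q_{n}.png",cv2.resize(im[y0:y1,x0:x1],None,fx=4,fy=4,interpolation=cv2.INTER_NEAREST))
    # rod tops
    L=lab[...,0]; print('L',L[y0:y1,x0:x1].max())
    m=np.zeros(v.shape,np.uint8); th=(70 if n=="top" else 85)
    for th in ((60,65,70) if n=="top" else (82,86,90)):
        m[:]=0; m[y0:y1,x0:x1]=(L[y0:y1,x0:x1]>th)*255
        N,lb,st,ce=cv2.connectedComponentsWithStats(m)
        print(th,[(st[i,4],ce[i].round(1).tolist(),c.plane(ce[i],88)[:2].round(1).tolist()) for i in range(1,N) if st[i,4]>12])
E
python3 m2.py
```

```text
top 1.8298616 4.7704177
[[277.0, 145.0], [385.0, 165.0], [379.0, 205.0], [269.0, 184.0]]
[[277.2, 143.7], [385.6, 165.3], [378.9, 206.0], [268.7, 183.9]]
[[694.5, -8.2], [630.6, -357.6], [499.2, -334.9], [562.7, 16.5]] [134.1, 355.2, 133.4, 357.1] cen [ 596.8 -171.1]
L 55.76172
60 []
65 []
70 []
side 3.4932482 7.6579595
[[297.0, 207.0], [348.0, 327.0], [293.0, 340.0], [250.0, 217.0]]
[[297.0, 206.5], [349.2, 326.0], [292.9, 341.1], [249.9, 216.5]]
[[696.6, -8.7], [632.1, -363.8], [498.4, -340.1], [563.5, 15.3]] [135.2, 361.0, 135.8, 361.3] cen [ 597.6 -174.3]
L 99.76807
82 [(np.int32(41), [352.5, 202.3], [794.4, -109.8]), (np.int32(29), [296.3, 242.7], [602.0, -157.3]), (np.int32(36), [307.9, 270.8], [587.9, -235.9]), (np.int32(41), [320.7, 301.8], [573.7, -314.8])]
86 [(np.int32(21), [352.5, 200.8], [797.2, -105.4]), (np.int32(23), [296.3, 242.9], [601.5, -157.9]), (np.int32(24), [307.7, 271.0], [587.1, -236.3]), (np.int32(30), [320.7, 302.2], [573.3, -315.6])]
90 []
```

Run:
```python
from h import *
S=Cam("side");T=Cam("top")
for n,u,t in(("A",(195.6,189.6),(233.9,217.1)),("B",(203.4,205.9),(252.9,218.1)),("C",(230.1,242.6),(295.4,214.4))):
    print(n,S.plane(u,56).round(1),T.plane(t,56).round(1),T.plane(t,28).round(1))
    # silhouettes predicted
for n,c,o,s in(("side",S,(180,175),(70,90)),("top",T,(220,195),(100,40))):
    c.crop(f"sp_{n}.png",o[0],o[1],o[0]+s[0],o[1]+s[1],8 if n=="top" else 6)
```

```text
A [453.5 127.1  56. ] [451.4 121.3  56. ] [453.  123.3  28. ]
B [451.3  65.7  56. ] [449.5  62.9  56. ] [451.2  63.7  28. ]
C [467.3 -69.8  56. ] [463.6 -67.4  56. ] [465.6 -69.1  28. ]
```

Run:
```python
from h import *
S=Cam("side");T=Cam("top")
for n,u,t in(("A",(195.75,190.75),(232.7,217.9)),("B",(203.5,205.25),(252.7,218.9)),("C",(230.2,243.25),(295.7,214.6))):
    print(n,S.plane(u,56).round(1),T.plane(t,56).round(1))
# L plates, keepers crops
S.crop("k_s.png",135,90,250,180,7)
T.crop("k_t.png",110,150,220,250,7)
S.crop("l1_s.png",220,160,260,195,16);T.crop("l1_t.png",200,152,245,190,16)
S.crop("l2_s.png",200,280,246,320,16);T.crop("l2_t.png",305,215,355,255,14)
```

```text
A [452.3 123.1  56. ] [448.8 124.9  56. ]
B [452.4  67.6  56. ] [447.1  63.4  56. ]
C [466.7 -71.7  56. ] [463.  -68.4  56. ]
```

Emit:
carry_out([
  [[0,0,0],[0,0,0.143],0],
  [[0,0,0],[0,0,0.143],0],
  [[0,0,0],[0,0,0.143],0],
  [[0,0,0],[0,0,0.143],0],
  [[0,0,0],[0,0,0.143],0],
  [[0,0,0],[0,0,0.143],0],
  [[0,0,0],[0,0,0.143],0],
  [[0,0,0],[0,0,0.143],0],
  [[0,0,0],[0,0,0.143],0],
], newtons=40)

```text
time: 1.5
tool_pos: [267.9, 537.0, 231.6]
tcp_rot: [180.0, -0.0, 76.9]
ft_force: [0.6, -0.5, -0.3]
finger_gap: 85.7
```

```bash
cat >> h.py <<'E'
from scipy.spatial.transform import Rotation as Ro
def pose():
    s=r.sense(); return s["tool_pos"], Ro.from_euler("xyz",s["tcp_rot"],degrees=True).as_matrix()
def plan(target,yaw=79.7):
    p,R=pose(); d=R.T@(np.array(target,float)-p)
    Rt=Ro.from_euler("xyz",[180,0,yaw],degrees=True).as_matrix()
    rv=Ro.from_matrix(R.T@Rt).as_rotvec(); s=r.sense()
    print("t",round(s["time"],2),"pos",p.round(1),"rpy",s["tcp_rot"].round(2),"gap",round(s["finger_gap"],1),"F",s["ft_force"].round(1))
    print("shift mm(tool)",d.round(1),"rot rad",rv.round(3), "len",np.linalg.norm(d).round(1))
E
python3 -c "
from h import *
plan([465,-70,150])"
```

```text
t 1.5 pos [267.9 537.  231.6] rpy [ 1.7999e+02 -3.0000e-02  7.6950e+01] gap 85.7 F [ 0.6 -0.5 -0.3]
shift mm(tool) [-546.9  329.1   81.4] rot rad [ 0.    -0.001 -0.048] len 643.4
```

Emit:
carry_out([
  [[-0.042,0.025,0],[0,0,-0.004],0],
  [[-0.042,0.025,0],[0,0,-0.004],0],
  [[-0.042,0.025,0],[0,0,-0.004],0],
  [[-0.042,0.025,0],[0,0,-0.004],0],
  [[-0.042,0.025,0],[0,0,-0.004],0],
  [[-0.042,0.025,0],[0,0,-0.004],0],
  [[-0.042,0.025,0],[0,0,-0.004],0],
  [[-0.042,0.025,0],[0,0,-0.004],0],
  [[-0.042,0.025,0],[0,0,-0.004],0],
  [[-0.042,0.025,0],[0,0,-0.004],0],
  [[-0.042,0.025,0],[0,0,-0.004],0],
  [[-0.042,0.025,0],[0,0,-0.004],0],
])

```text
time: 2.7
tool_pos: [457.9, -28.6, 231.9]
tcp_rot: [179.6, -0.1, 79.9]
ft_force: [0.9, 0.5, -1.4]
finger_gap: 85.4
```

```bash
python3 -c "
from h import *
plan([465,-70,120])"
```

```text
t 2.7 pos [457.9 -28.6 231.9] rpy [ 1.7958e+02 -1.3000e-01  7.9930e+01] gap 85.4 F [ 0.9  0.5 -1.4]
shift mm(tool) [-39.8  13.4 111.9] rot rad [ 0.007 -0.002  0.004] len 119.5
```

Emit:
carry_out([
  [[-0.02,0.007,0.03],[0.007,0,0.004],0],
  [[-0.01,0.003,0.03],[0,0,0],0],
  [[0,0,0.03],[0,0,0],0],
  [[0,0,0.02],[0,0,0],0],
  [[0,0,0],[0,0,0],0],
  [[0,0,0],[0,0,0],0],
])

```text
time: 3.3
tool_pos: [465.8, -69.7, 121.3]
tcp_rot: [179.6, -0.0, 79.1]
ft_force: [0.7, -0.4, -0.8]
finger_gap: 85.5
```

```bash
python3 -c "
from h import *
S=Cam('side');T=Cam('top')
S.crop('a_s.png',180,170,290,300,5)
T.crop('a_t.png',250,160,350,260,6)
p,R=pose()
print(S.proj([p]),T.proj([p]))
plan([465,-70,25])"
```

```text
[[229.19748273 226.84079245]] [[297.49262761 212.01082284]]
t 3.4 pos [466.3 -69.6 122. ] rpy [ 1.7954e+02 -1.0000e-02  7.9110e+01] gap 85.7 F [0.1 0.7 0. ]
shift mm(tool) [-0.6 -2.  97. ] rot rad [ 0.008 -0.    -0.01 ] len 97.0
```

Emit:
carry_out([
  [[-0.0015,0,0.03],[0.008,0,-0.01],0],
  [[0,0,0.03],[0,0,0],0],
  [[0,0,0.025],[0,0,0],0],
  [[0,0,0.013],[0,0,0],0],
  [[0,0,0],[0,0,0],0],
  [[0,0,0],[0,0,0],0.4],
  [[0,0,0],[0,0,0],0.8],
  [[0,0,0],[0,0,0],1],
  [[0,0,0],[0,0,0],1],
  [[0,0,0],[0,0,0],1],
  [[0,0,0],[0,0,0],1],
  [[0,0,0],[0,0,0],1],
])

```text
time: 4.6
tool_pos: [478.9, -73.1, 39.2]
tcp_rot: [178.6, 0.1, 79.9]
ft_force: [0.8, -0.0, -0.8]
finger_gap: 33.5
```

```bash
python3 -c "
from h import *
plan([465,-70,125])"
```

```text
t 4.6 pos [478.9 -73.1  39.2] rpy [1.7859e+02 1.3000e-01 7.9890e+01] gap 33.5 F [ 0.8 -0.  -0.8]
shift mm(tool) [  0.4 -12.1 -86.1] rot rad [0.025 0.002 0.003] len 87.0
```

```bash
python3 -c "
from h import *
S=Cam('side')
S.crop('b_s.png',180,180,290,300,6)
s=r.sense()
print(s)
"
```

```text
{'time': 4.65, 'joint_pos': array([-1.47351660e+01, -1.03474889e+00,  1.15264906e+02, -1.35454425e-02,
        6.43541504e+01, -4.62022132e+00]), 'qd': array([-0.03534129,  0.10904889,  0.04468671, -0.00345737, -0.02133679,
       -0.06563866]), 'joint_efforts': array([ 7.37113645e-03, -4.32218671e+01, -4.39763546e+01, -5.55661769e-03,
       -1.23314476e-01,  6.52636345e-05]), 'tool_pos': array([478.87454171, -73.08383212,  39.16081451]), 'tcp_rot': array([1.78589901e+02, 1.26335501e-01, 7.98892124e+01]), 'ft_force': array([ 0.42255962,  0.81814433, -1.1942489 ]), 'wrist_torque': array([-0.00836135, -0.00869616, -0.00755809]), 'finger_gap': 33.58691442830944}
```

```bash
python3 -c "
from h import *
S=Cam('side')
for p in ([478.9,-73.1,56],[478.9,-73.1,0],[478.9,-73.1,70],[478.9,-73.1,14]):
  print(p,(S.proj([p])-180+.5)*6)
"
```

```text
[478.9, -73.1, 56] [[332.59184684 374.58296291]]
[478.9, -73.1, 0] [[333.77840396 448.86057036]]
[478.9, -73.1, 70] [[332.28116491 355.13450146]]
[478.9, -73.1, 14] [[333.48988282 430.79935843]]
```

Emit:
carry_out([
  [[0,0,0],[0,0,0],0.3],
  [[0,0,0],[0,0,0],0.3],
  [[0,0,0],[0,0,0],0.3],
])

```text
time: 5.0
tool_pos: [478.7, -73.0, 38.9]
tcp_rot: [178.6, 0.1, 79.9]
ft_force: [-0.4, 0.3, -0.3]
finger_gap: 59.8
```

```bash
python3 -c "
from h import *
plan([478.5,-73,24])"
```

```text
t 5.0 pos [478.7 -73.   38.9] rpy [1.7861e+02 1.3000e-01 7.9890e+01] gap 59.8 F [-0.4  0.3 -0.3]
shift mm(tool) [ 0.  -0.6 14.9] rot rad [0.024 0.002 0.003] len 14.9
```

Emit:
carry_out([
  [[0,0,0.008],[0.024,0,0],0.3],
  [[0,0,0.007],[0,0,0],0.3],
  [[0,0,0],[0,0,0],0.3],
])

```text
time: 5.3
tool_pos: [479.2, -73.2, 23.5]
tcp_rot: [180.0, 0.1, 79.9]
ft_force: [-0.2, 0.0, 0.2]
finger_gap: 60.0
```

```bash
python3 -c "
from h import *
plan([478.5,-73,24])"
```

```text
t 5.3 pos [479.2 -73.2  23.5] rpy [1.7996e+02 1.3000e-01 7.9890e+01] gap 60.0 F [-0.2  0.   0.2]
shift mm(tool) [ 0.  -0.8 -0.5] rot rad [0.001 0.002 0.003] len 0.9
```

Accurate. Now close slowly with light force and watch.

Emit:
carry_out([
  [[0,0,0],[0,0,0],0.45],
  [[0,0,0],[0,0,0],0.5],
  [[0,0,0],[0,0,0],0.54],
  [[0,0,0],[0,0,0],0.57],
  [[0,0,0],[0,0,0],0.6],
  [[0,0,0],[0,0,0],0.6],
], newtons=25)

```text
time: 5.9
tool_pos: [478.9, -73.1, 23.8]
tcp_rot: [179.9, 0.1, 79.9]
ft_force: [-0.7, 0.1, -1.6]
finger_gap: 34.2
```

```bash
python3 -c "
from h import *
plan([478.5,-73,24])
S=Cam('side')
S.crop('b2_s.png',180,180,290,300,6)"
```

```text
t 5.9 pos [478.9 -73.1  23.8] rpy [1.7993e+02 1.3000e-01 7.9900e+01] gap 34.2 F [-0.7  0.1 -1.6]
shift mm(tool) [ 0.  -0.4 -0.2] rot rad [0.001 0.002 0.003] len 0.5
```

Emit:
carry_out([
  [[0,0,0],[0,0,0],0.7],
  [[0,0,0],[0,0,0],0.8],
  [[0,0,0],[0,0,0],0.8],
  [[0,0,-0.01],[0,0,0],0.8],
  [[0,0,-0.03],[0,0,0],0.8],
  [[0,0,-0.04],[0,0,0],0.8],
  [[0,0,-0.04],[0,0,0],0.8],
  [[0,0,0],[0,0,0],0.8],
], newtons=40)

```text
time: 6.75
tool_pos: [477.2, -72.4, 149.1]
tcp_rot: [-179.9, 0.1, 79.9]
ft_force: [1.1, -1.1, 0.3]
finger_gap: 33.4
```

```bash
python3 -c "
from h import *
plan([601,-158.5,150])
S=Cam('side')
S.crop('b3_s.png',180,150,310,270,6)"
```

```text
t 6.75 pos [477.2 -72.4 149.1] rpy [-1.7987e+02  1.1000e-01  7.9890e+01] gap 33.4 F [ 1.1 -1.1  0.3]
shift mm(tool) [-63.1 136.9  -1.1] rot rad [-0.002  0.002  0.003] len 150.8
```

```bash
python3 -c "
from h import *
S=Cam('side')
print(S.plane((234.4,224.1),125), S.proj([[477.2,-72.4,125],[477.2,-72.4,181]]))
"
```

```text
[479.83332671 -69.53949009 125.        ] [[233.88674692 225.36752074]
 [233.61999723 210.67022526]]
```

Emit:
carry_out([
  [[-0.02,0.045,0],[0,0,0],0.8],
  [[-0.02,0.045,0],[0,0,0],0.8],
  [[-0.015,0.03,0],[0,0,0],0.8],
  [[-0.008,0.015,0],[0,0,0],0.8],
  [[0,0,0],[0,0,0],0.8],
])

```text
time: 7.35
tool_pos: [591.2, -156.7, 130.6]
tcp_rot: [-178.5, -0.1, 80.0]
ft_force: [0.3, -0.3, -2.3]
finger_gap: 33.4
```

```bash
python3 -c "
from h import *
plan([601,-158.5,115])
S=Cam('side')
S.crop('b4_s.png',240,190,360,290,6)"
```

```text
t 7.35 pos [ 591.2 -156.7  130.6] rpy [-1.7849e+02 -8.0000e-02  7.9980e+01] gap 33.4 F [ 0.3 -0.3 -2.3]
shift mm(tool) [-0.1 10.3 15.3] rot rad [-0.026 -0.001  0.005] len 18.5
```

```bash
python3 -c "
from h import *
S=Cam('side')
p,R=pose()
o=np.array([240,190])
for k in (-60,-38,-28,0,18,28):
  q=p+R[:,2]*(k)
  print(k,((S.proj([q])-o+.5)*6).round(0))
for z in(14,88): print(z,((S.proj([[601,-158.5,z]])-o+.5)*6).round(0))
"
```

```text
-60 [[340. 169.]]
-38 [[333. 205.]]
-28 [[330. 221.]]
0 [[321. 264.]]
18 [[316. 291.]]
28 [[313. 305.]]
14 [[324. 422.]]
88 [[340. 322.]]
```

```bash
python3 -c "
from h import *
plan([598.5,-161,125])"
```

```text
t 7.45 pos [ 589.8 -155.3  130.6] rpy [-1.7841e+02 -1.1000e-01  8.0020e+01] gap 33.4 F [-0.1  0.5 -0.1]
shift mm(tool) [-4.1  9.7  5.3] rot rad [-0.028 -0.002  0.006] len 11.9
```

Emit:
carry_out([
  [[-0.002,0.005,0.002],[-0.014,-0.001,0.003],0.8],
  [[-0.002,0.005,0.002],[-0.014,0,0.003],0.8],
  [[0,0,0],[0,0,0],0.8],
  [[0,0,0],[0,0,0],0.8],
])

```text
time: 7.85
tool_pos: [596.8, -158.7, 125.0]
tcp_rot: [180.0, -0.1, 79.7]
ft_force: [0.1, 0.5, -1.0]
finger_gap: 33.8
```

```bash
cat > look.py <<'E'
import sys
from h import *
# look.py name x0 y0 w h k  : side crop
n=sys.argv[1]; x0,y0,w,h,k=map(int,sys.argv[2:7])
S=Cam('side'); S.crop(n,x0,y0,x0+w,y0+h,k)
p,R=pose(); print("pos",p.round(1),"zaxis",R[:,2].round(3))
o=np.array([x0,y0])
for d in (-60,-38,-32,0,18,24):
    print(d,((S.proj([p+R[:,2]*d])-o+.5)*k).round(0)[0],end=" ")
print()
E
python3 look.py b5_s.png 255 200 85 75 9; python3 -c "
from h import *
plan([598.5,-161,125])"
```

```text
pos [ 596.9 -158.7  125. ] zaxis [ 0.     0.002 -1.   ]
-60 [398. 179.] -38 [389. 231.] -32 [387. 245.] 0 [375. 319.] 18 [369. 358.] 24 [367. 371.] 
t 7.9 pos [ 596.9 -158.7  125. ] rpy [ 1.7999e+02 -9.0000e-02  7.9750e+01] gap 33.4 F [-0.2  0.3 -0.5]
shift mm(tool) [-1.9  2.   0. ] rot rad [ 0.    -0.002  0.001] len 2.8
```

```bash
python3 -c "
from h import *
S=Cam('side')
print('seat3',S.plane((293.7,260.2),14),'spring bottom',S.plane((296.1,240.2),101))
print(S.plane((255+(368.5)/9-.5,200+430.5/9-.5),88))
# original seats: s2 crop
o=np.array([180,180])
for a in((458,320),(500,432),(548,550)): print(S.plane((np.array(a)+.5)/4-.5+o,14).round(1))
"
```

```text
seat3 [ 600.91713782 -159.60856222   14.        ] spring bottom [ 599.46921136 -158.10876476  101.        ]
[ 593.48504867 -167.98151377   88.        ]
[ 602.7 -158.6   14. ]
[ 587.  -238.1   14. ]
[ 573.8 -315.6   14. ]
```

Emit:
carry_out([
  [[-0.001,0.0015,0.003],[0,0,0],0.8],
  [[0,0,0.003],[0,0,0],0.8],
  [[0,0,0.003],[0,0,0],0.8],
  [[0,0,0.003],[0,0,0],0.8],
  [[0,0,0.002],[0,0,0],0.8],
])

```text
time: 8.45
tool_pos: [598.8, -160.2, 110.8]
tcp_rot: [179.9, -0.1, 79.8]
ft_force: [0.1, -0.1, -0.9]
finger_gap: 33.6
```

```bash
python3 -c "
from h import *
plan([598.2,-160,100])"
```

```text
t 8.45 pos [ 598.8 -160.2  110.8] rpy [ 1.7992e+02 -8.0000e-02  7.9760e+01] gap 33.6 F [ 0.1 -0.1 -0.9]
shift mm(tool) [ 0.  -0.6 10.8] rot rad [ 0.001 -0.001  0.001] len 10.8
```

Emit:
carry_out([
  [[0,-0.0005,0.002],[0,0,0],0.8],
  [[0,0,0.002],[0,0,0],0.8],
  [[0,0,0.002],[0,0,0],0.8],
  [[0,0,0.002],[0,0,0],0.8],
])

```text
time: 8.85
tool_pos: [599.0, -159.8, 102.5]
tcp_rot: [179.8, -0.1, 79.8]
ft_force: [-0.4, -0.3, 0.2]
finger_gap: 33.9
```

```bash
python3 look.py b6_s.png 255 200 85 75 9;python3 -c "
from h import *
plan([598.2,-160,100]);print(r.sense()['wrist_torque'])"
```

```text
pos [ 598.8 -159.8  102.1] zaxis [ 0.003  0.001 -1.   ]
-60 [397. 234.] -38 [389. 285.] -32 [387. 299.] 0 [376. 370.] 18 [370. 408.] 24 [368. 421.] 
t 8.9 pos [ 598.8 -159.8  102.1] rpy [ 1.7986e+02 -1.1000e-01  7.9770e+01] gap 33.6 F [ 1.3 -0.  -0.2]
shift mm(tool) [-0.4 -0.6  2. ] rot rad [ 0.002 -0.002  0.001] len 2.2
[ 0.06543513 -0.27682772  0.04127892]
```

Emit:
carry_out([
  [[0,0,0.004],[0,0,0],0.8],
  [[0,0,0.004],[0,0,0],0.8],
  [[0,0,0.004],[0,0,0],0.8],
  [[0,0,0.004],[0,0,0],0.8],
  [[0,0,0.004],[0,0,0],0.8],
])

```text
time: 9.4
tool_pos: [599.1, -159.8, 80.7]
tcp_rot: [179.8, -0.1, 79.8]
ft_force: [0.5, 1.3, -0.6]
finger_gap: 33.7
```

```bash
python3 -c "
from h import *
plan([598.2,-160,38]);print(r.sense()['wrist_torque'])"
```

```text
t 9.4 pos [ 599.1 -159.8   80.7] rpy [ 1.7983e+02 -1.0000e-01  7.9760e+01] gap 33.7 F [ 0.5  1.3 -0.6]
shift mm(tool) [-0.4 -1.  42.7] rot rad [ 0.003 -0.002  0.001] len 42.8
[ 0.14304229 -0.13739292  0.00060445]
```

Threading freely. Continue down.

Emit:
carry_out([
  [[0,-0.0005,0.005],[0,0,0],0.8],
  [[0,0,0.005],[0,0,0],0.8],
  [[0,0,0.005],[0,0,0],0.8],
  [[0,0,0.005],[0,0,0],0.8],
  [[0,0,0.005],[0,0,0],0.8],
  [[0,0,0.005],[0,0,0],0.8],
  [[0,0,0.004],[0,0,0],0.8],
  [[0,0,0.003],[0,0,0],0.8],
])

```text
time: 10.2
tool_pos: [598.9, -159.4, 40.2]
tcp_rot: [179.8, -0.1, 79.8]
ft_force: [1.4, 0.4, 0.0]
finger_gap: 33.6
```

```bash
python3 -c "
from h import *
plan([598.2,-160,38]);print(r.sense()['wrist_torque'])"; python3 look.py b7_s.png 255 200 85 75 9
```

```text
t 10.2 pos [ 598.9 -159.4   40.2] rpy [ 1.7981e+02 -1.3000e-01  7.9770e+01] gap 33.6 F [1.4 0.4 0. ]
shift mm(tool) [-0.7 -0.6  2.2] rot rad [ 0.003 -0.002  0.001] len 2.4
[ 0.1981566  -0.17451465  0.02873296]
pos [ 598.7 -159.3   39.7] zaxis [ 0.003  0.002 -1.   ]
-60 [373. 374.] -38 [366. 421.] -32 [364. 433.] 0 [354. 498.] 18 [348. 533.] 24 [346. 545.]
```

Emit:
carry_out([
  [[0,0,0.002],[0,0,0],0.8],
  [[0,0,0],[0,0,0],0.5],
  [[0,0,0],[0,0,0],0.2],
  [[0,0,0],[0,0,0],0.2],
  [[0,0,-0.02],[0,0,0],0.2],
  [[0,0,-0.04],[0,0,0],0.2],
  [[0,0,-0.05],[0,0,0],0.2],
  [[0,0,-0.04],[0,0,0],0.2],
  [[0,0,-0.02],[0,0,0],0.2],
  [[0,0,0],[0,0,0],0.2],
])

```text
time: 11.25
tool_pos: [595.5, -160.0, 212.1]
tcp_rot: [-179.8, -0.1, 79.7]
ft_force: [0.2, -0.8, -0.3]
finger_gap: 68.6
```

```bash
python3 -c "
from h import *
plan([450,65,150])"; python3 look.py b8_s.png 180 180 180 165 4
```

```text
t 11.25 pos [ 595.5 -160.   212.1] rpy [-1.798e+02 -8.000e-02  7.973e+01] gap 68.6 F [ 0.2 -0.8 -0.3]
shift mm(tool) [ 195.4 -183.1   63. ] rot rad [-0.004 -0.001  0.   ] len 275.1
pos [ 595.1 -159.9  210.5] zaxis [-0.005  0.003 -1.   ]
-60 [491.  63.] -38 [487.  89.] -32 [486.  97.] 0 [479. 134.] 18 [476. 154.] 24 [475. 160.]
```

Emit:
carry_out([
  [[0.01,-0.01,0],[-0.004,0,0],0.2],
  [[0.025,-0.023,0],[0,0,0],0.2],
  [[0.03,-0.028,0],[0,0,0],0.2],
  [[0.03,-0.028,0],[0,0,0],0.2],
  [[0.03,-0.028,0],[0,0,0],0.2],
  [[0.03,-0.028,0],[0,0,0],0.2],
  [[0.02,-0.018,0],[0,0,0],0.2],
  [[0.01,-0.01,0],[0,0,0],0.2],
  [[0,0,0],[0,0,0],0.2],
])

```text
time: 12.2
tool_pos: [444.4, 59.4, 193.2]
tcp_rot: [-178.6, 0.0, 79.5]
ft_force: [0.1, 0.1, 0.7]
finger_gap: 68.5
```

```bash
python3 -c "
from h import *
plan([450.5,66,100])"
```

```text
t 12.2 pos [444.4  59.4 193.2] rpy [-1.7857e+02  2.0000e-02  7.9540e+01] gap 68.5 F [0.1 0.1 0.7]
shift mm(tool) [ 7.6  7.2 93.1] rot rad [-0.025  0.    -0.003] len 93.6
```

Emit:
carry_out([
  [[0.004,0.003,0.02],[-0.025,0,-0.003],0.2],
  [[0.003,0.003,0.03],[0,0,0],0.2],
  [[0,0,0.025],[0,0,0],0.2],
  [[0,0,0.015],[0,0,0],0.2],
  [[0,0,0],[0,0,0],0.2],
])

```text
time: 12.7
tool_pos: [453.1, 61.0, 97.6]
tcp_rot: [180.0, 0.2, 79.6]
ft_force: [-0.1, -0.3, -0.8]
finger_gap: 68.7
```

```bash
python3 -c "
from h import *
plan([450.5,66,24])"; python3 look.py c1_s.png 170 150 100 90 7
```

```text
t 12.7 pos [453.1  61.   97.6] rpy [179.96   0.19  79.64] gap 68.7 F [-0.1 -0.3 -0.8]
shift mm(tool) [ 4.7 -3.5 73.6] rot rad [ 0.001  0.003 -0.001] len 73.8
pos [453.6  61.   98.7] zaxis [ 0.001 -0.003 -1.   ]
-60 [230. 218.] -38 [234. 260.] -32 [235. 271.] 0 [241. 328.] 18 [244. 360.] 24 [245. 370.]
```

Emit:
carry_out([
  [[0.003,-0.002,0.015],[0,0,0],0.2],
  [[0.002,-0.001,0.025],[0,0,0],0.2],
  [[0,0,0.02],[0,0,0],0.2],
  [[0,0,0.01],[0,0,0],0.2],
  [[0,0,0.004],[0,0,0],0.2],
  [[0,0,0],[0,0,0],0.2],
])

```text
time: 13.35
tool_pos: [458.9, 63.1, 28.7]
tcp_rot: [179.4, 0.1, 79.4]
ft_force: [-0.5, -0.2, 1.0]
finger_gap: 68.8
```

```bash
python3 -c "
from h import *
plan([450.5,66,24])"
```

```text
t 13.35 pos [458.9  63.1  28.7] rpy [1.7936e+02 1.3000e-01 7.9440e+01] gap 68.8 F [-0.5 -0.2  1. ]
shift mm(tool) [ 1.3 -8.8  4.6] rot rad [ 0.011  0.002 -0.005] len 10.0
```

Emit:
carry_out([
  [[0.001,-0.005,0.002],[0.011,0,-0.005],0.2],
  [[0,-0.003,0.002],[0,0,0],0.2],
  [[0,0,0],[0,0,0],0.2],
  [[0,0,0],[0,0,0],0.4],
  [[0,0,0],[0,0,0],0.5],
  [[0,0,0],[0,0,0],0.55],
  [[0,0,0],[0,0,0],0.58],
  [[0,0,0],[0,0,0],0.61],
  [[0,0,0],[0,0,0],0.64],
  [[0,0,0],[0,0,0],0.7],
  [[0,0,0],[0,0,0],0.8],
  [[0,0,0],[0,0,0],0.8],
], newtons=30)

```text
time: 14.55
tool_pos: [453.4, 65.8, 28.2]
tcp_rot: [179.7, 0.1, 79.8]
ft_force: [-1.1, 1.1, 0.5]
finger_gap: 34.2
```

```bash
python3 -c "
from h import *
plan([450.5,66,24])"; python3 look.py c2_s.png 170 150 100 90 7
```

```text
t 14.55 pos [453.4  65.8  28.2] rpy [1.7973e+02 7.0000e-02 7.9760e+01] gap 34.2 F [-1.1  1.1  0.5]
shift mm(tool) [-0.3 -2.9  4.2] rot rad [0.005 0.001 0.001] len 5.1
pos [453.4  65.8  28.2] zaxis [ 0.004 -0.002 -1.   ]
-60 [236. 338.] -38 [240. 376.] -32 [241. 386.] 0 [247. 438.] 18 [250. 467.] 24 [251. 476.]
```

Emit:
carry_out([
  [[0,0,-0.01],[0,0,0],0.85],
  [[0,0,-0.025],[0,0,0],0.85],
  [[0,0,-0.035],[0,0,0],0.85],
  [[0,0,-0.035],[0,0,0],0.85],
  [[0,0,-0.025],[0,0,0],0.85],
  [[0,0,-0.015],[0,0,0],0.85],
  [[0,0,-0.01],[0,0,0],0.85],
  [[0,0,0],[0,0,0],0.85],
], newtons=45)

```text
time: 15.4
tool_pos: [451.3, 65.9, 192.2]
tcp_rot: [179.8, 0.1, 79.7]
ft_force: [-0.7, 0.3, -1.1]
finger_gap: 34.3
```

```bash
python3 -c "
from h import *
plan([584.3,-238.2,170])"; python3 look.py c3_s.png 170 120 100 100 7
```

```text
t 15.4 pos [451.3  65.9 192.2] rpy [1.7977e+02 1.0000e-01 7.9750e+01] gap 34.3 F [-0.7  0.3 -1.1]
shift mm(tool) [-275.5  184.9   23.4] rot rad [0.004 0.002 0.001] len 332.6
pos [450.9  65.9 191.2] zaxis [ 0.002 -0.002 -1.   ]
-60 [199. 233.] -38 [204. 280.] -32 [205. 293.] 0 [212. 358.] 18 [216. 394.] 24 [217. 405.]
```

Emit:
carry_out([
  [[-0.012,0.008,0],[0.004,0,0],0.85],
  [[-0.024,0.016,0],[0,0,0],0.85],
  [[-0.033,0.022,0],[0,0,0],0.85],
  [[-0.033,0.022,0],[0,0,0],0.85],
  [[-0.033,0.022,0],[0,0,0],0.85],
  [[-0.033,0.022,0],[0,0,0],0.85],
  [[-0.033,0.022,0],[0,0,0],0.85],
  [[-0.03,0.02,0],[0,0,0],0.85],
  [[-0.02,0.013,0],[0,0,0],0.85],
  [[-0.012,0.008,0],[0,0,0],0.85],
  [[0,0,0],[0,0,0],0.85],
  [[0,0,0],[0,0,0],0.85],
])

```text
time: 16.65
tool_pos: [570.8, -232.2, 167.4]
tcp_rot: [-178.2, -0.2, 79.9]
ft_force: [-0.2, -0.0, -0.9]
finger_gap: 34.3
```

```bash
python3 -c "
from h import *
plan([584.3,-238.2,132])"
```

```text
t 16.65 pos [ 570.8 -232.2  167.4] rpy [-178.22   -0.23   79.87] gap 34.3 F [-0.2 -0.  -0.9]
shift mm(tool) [-3.7 15.4 34.9] rot rad [-0.031 -0.004  0.003] len 38.4
```

Emit:
carry_out([
  [[-0.001,0.005,0.008],[-0.016,-0.002,0.003],0.85],
  [[-0.001,0.005,0.01],[-0.015,-0.002,0],0.85],
  [[-0.001,0.004,0.009],[0,0,0],0.85],
  [[0,0,0.005],[0,0,0],0.85],
  [[0,0,0.002],[0,0,0],0.85],
  [[0,0,0],[0,0,0],0.85],
])

```text
time: 17.25
tool_pos: [581.6, -231.9, 128.8]
tcp_rot: [-179.7, -0.1, 79.9]
ft_force: [-0.2, 1.0, -0.3]
finger_gap: 34.4
```

```bash
python3 -c "
from h import *
plan([584.3,-238.2,132])";  python3 look.py c4_s.png 265 225 85 75 9
```

```text
t 17.25 pos [ 581.6 -231.9  128.8] rpy [-1.7968e+02 -1.5000e-01  7.9910e+01] gap 34.4 F [-0.2  1.  -0.3]
shift mm(tool) [-5.7  3.8 -3.3] rot rad [-0.006 -0.003  0.004] len 7.6
pos [ 581.7 -232.   129. ] zaxis [-0.005  0.003 -1.   ]
-60 [409. 191.] -38 [398. 242.] -32 [395. 256.] 0 [380. 327.] 18 [371. 366.] 24 [369. 378.]
```

```bash
cat > cmp.py <<'E'
import sys
from h import *
# cmp x0 y0 k  su sv(seat) z_bottom bu bv
x0,y0,k,su,sv,zb,bu,bv=map(float,sys.argv[1:])
S=Cam('side')
f=lambda u,v:((u+.5)/k-.5+x0,(v+.5)/k-.5+y0)
a=S.plane(f(su,sv),14);b=S.plane(f(bu,bv),zb); p,R=pose()
print("seat",a.round(1),"spring",b.round(1),"tcp",p.round(1),"offset spring-tcp",(b-p)[:2].round(1),"move",(a-b)[:2].round(1))
plan([p[0]+(a-b)[0],p[1]+(a-b)[1],p[2]])
E
python3 cmp.py 265 225 9 357.5 577 101 378 401
```

```text
seat [ 584.8 -240.1   14. ] spring [ 582.  -236.9  101. ] tcp [ 581.9 -232.2  129.4] offset spring-tcp [ 0.1 -4.7] move [ 2.8 -3.2]
t 17.35 pos [ 581.9 -232.2  129.4] rpy [-1.7973e+02 -1.3000e-01  7.9900e+01] gap 34.2 F [-0.5 -0.8 -0.7]
shift mm(tool) [-2.7  3.3 -0. ] rot rad [-0.005 -0.002  0.004] len 4.3
```

Emit:
carry_out([
  [[-0.002,0.0035,0],[-0.005,-0.002,0.004],0.85],
  [[0,0,0],[0,0,0],0.85],
  [[0,0,0],[0,0,0],0.85],
])

```text
time: 17.65
tool_pos: [586.0, -235.5, 130.9]
tcp_rot: [179.8, 0.0, 79.6]
ft_force: [0.8, -0.3, -0.6]
finger_gap: 34.3
```

```bash
python3 look.py c5_s.png 275 235 64 56 12;python3 -c "
from h import *
S=Cam('side')
# ideal positions of seat2 and spring bottom
th=np.linspace(0,2*np.pi,13)[:-1]
o=np.array([275,235])
im=cv2.imread('pics/c5_s.png')
def draw(c,rad,col):
    P=((S.proj([[c[0]+rad*np.cos(t),c[1]+rad*np.sin(t),c[2]] for t in np.linspace(0,6.283,60)])-o+.5)*12).astype(int); cv2.polylines(im,[P],True,col,1)
draw((585.9,-238.2,14),23,(0,0,255)); draw((585.9,-238.2,88),10,(0,0,255)); draw((585.9,-238.2,101),18.5,(0,255,0))
cv2.imwrite('pics/c5_d.png',im)"
```

```text
pos [ 586.  -235.6  131. ] zaxis [ 0.003 -0.001 -1.   ]
-60 [456. 134.] -38 [441. 203.] -32 [437. 222.] 0 [418. 317.] 18 [407. 368.] 24 [404. 385.]
```

```bash
python3 -c "
from h import *
S=Cam('side')
u=S.proj([[585.9,-238.2,103]])[0]
a=S.plane(u,103); b=S.plane(u+np.array([1.25,-0.3]),103); print(b-a)
p,R=pose(); plan(list((p-(b-a))[:2])+[118],79.7)
"
```

```text
[ 2.95169124 -0.52662187  0.        ]
t 17.8 pos [ 585.8 -235.4  130.7] rpy [1.7985e+02 3.0000e-02 7.9650e+01] gap 33.9 F [-0.2  0.4 -0.1]
shift mm(tool) [-0.  -3.  12.7] rot rad [ 0.003  0.001 -0.001] len 13.1
```

Emit:
carry_out([
  [[-0.0003,-0.002,0.003],[0.002,0,0],0.85],
  [[0,0,0.003],[0,0,0],0.85],
  [[0,0,0.003],[0,0,0],0.85],
  [[0,0,0.003],[0,0,0],0.85],
  [[0,0,0.002],[0,0,0],0.85],
  [[0,0,0.002],[0,0,0],0.85],
])

```text
time: 18.4
tool_pos: [583.8, -235.3, 113.4]
tcp_rot: [180.0, 0.0, 79.6]
ft_force: [0.8, 1.2, 1.2]
finger_gap: 34.3
```

```bash
python3 -c "
from h import *
plan([583.6,-235.3,110]);print(r.sense()['wrist_torque'])"; python3 look.py c6_s.png 275 235 64 56 12
```

```text
t 18.4 pos [ 583.8 -235.3  113.4] rpy [1.7996e+02 1.0000e-02 7.9640e+01] gap 34.3 F [0.8 1.2 1.2]
shift mm(tool) [-0.1 -0.1  3.4] rot rad [ 0.001  0.    -0.001] len 3.4
[ 0.20263146 -0.31775886  0.00249971]
pos [ 583.8 -235.2  113.1] zaxis [ 0.001 -0.    -1.   ]
-60 [432. 193.] -38 [418. 260.] -32 [414. 278.] 0 [395. 371.] 18 [385. 421.] 24 [381. 437.]
```

Emit:
carry_out([
  [[0,0,0.003],[0,0,0],0.85],
  [[0,0,0.003],[0,0,0],0.85],
  [[0,0,0.003],[0,0,0],0.85],
  [[0,0,0.003],[0,0,0],0.85],
])

```text
time: 18.85
tool_pos: [585.3, -234.9, 101.8]
tcp_rot: [179.8, -0.0, 79.7]
ft_force: [0.5, 1.8, 0.7]
finger_gap: 34.1
```

```bash
python3 -c "
from h import *
plan([583.6,-235.3,42]);print(r.sense()['wrist_torque'])"
```

```text
t 18.85 pos [ 585.3 -234.9  101.8] rpy [ 1.7977e+02 -1.0000e-02  7.9680e+01] gap 34.1 F [0.5 1.8 0.7]
shift mm(tool) [-0.7 -1.9 59.8] rot rad [ 0.004 -0.    -0.   ] len 59.8
[ 0.23470487 -0.29389413  0.03498579]
```

Emit:
carry_out([
  [[0,-0.001,0.005],[0,0,0],0.85],
  [[0,-0.0006,0.005],[0,0,0],0.85],
  [[0,-0.0006,0.005],[0,0,0],0.85],
  [[0,-0.0006,0.005],[0,0,0],0.85],
  [[0,-0.0006,0.005],[0,0,0],0.85],
  [[0,-0.0004,0.005],[0,0,0],0.85],
  [[0,-0.0004,0.005],[0,0,0],0.85],
  [[0,0,0.005],[0,0,0],0.85],
  [[0,0,0.005],[0,0,0],0.85],
])

```text
time: 19.75
tool_pos: [584.8, -234.2, 55.3]
tcp_rot: [179.3, -0.0, 79.7]
ft_force: [3.4, 2.7, 1.5]
finger_gap: 34.0
```

```bash
python3 -c "
from h import *
plan([583.6,-235.3,42]);print(r.sense()['wrist_torque'])"; python3 look.py c7_s.png 265 225 85 75 9
```

```text
t 19.75 pos [ 584.8 -234.2   55.3] rpy [ 1.7932e+02 -1.0000e-02  7.9710e+01] gap 34.0 F [3.4 2.7 1.5]
shift mm(tool) [-1.3 -1.1 13.2] rot rad [ 0.012 -0.     0.   ] len 13.4
[ 0.37972242 -0.69519079  0.01336575]
pos [ 584.6 -234.    54.2] zaxis [ 0.011 -0.002 -1.   ]
-60 [385. 362.] -38 [376. 407.] -32 [374. 420.] 0 [362. 483.] 18 [355. 517.] 24 [353. 529.]
```

Emit:
carry_out([
  [[-0.0005,-0.001,0.004],[0.006,0,0],0.85],
  [[-0.0005,-0.001,0.004],[0.005,0,0],0.85],
  [[0,0,0.003],[0,0,0],0.85],
  [[0,0,0],[0,0,0],0.5],
  [[0,0,0],[0,0,0],0.2],
  [[0,0,0],[0,0,0],0.2],
  [[0,0,-0.01],[0,0,0],0.2],
  [[0,0,-0.03],[0,0,0],0.2],
  [[0,0,-0.04],[0,0,0],0.2],
  [[0,0,-0.04],[0,0,0],0.2],
  [[0,0,-0.03],[0,0,0],0.2],
  [[0,0,-0.01],[0,0,0],0.2],
])

```text
time: 21.0
tool_pos: [577.7, -234.4, 205.2]
tcp_rot: [-179.3, -0.1, 79.6]
ft_force: [-0.3, 0.0, 0.7]
finger_gap: 68.3
```

```bash
python3 -c "
from h import *
plan([450,123,200])"; python3 look.py c8_s.png 170 160 190 180 4
```

```text
t 21.0 pos [ 577.7 -234.4  205.2] rpy [-1.7932e+02 -9.0000e-02  7.9630e+01] gap 68.3 F [-0.3  0.   0.7]
shift mm(tool) [ 328.6 -189.9    8. ] rot rad [-0.012 -0.002 -0.001] len 379.6
pos [ 578.1 -234.6  205.8] zaxis [-0.01   0.003 -1.   ]
-60 [577. 264.] -38 [571. 290.] -32 [569. 297.] 0 [562. 333.] 18 [557. 352.] 24 [556. 358.]
```

Emit:
carry_out([
  [[0.012,-0.007,0],[-0.006,0,0],0.2],
  [[0.025,-0.014,0],[-0.006,0,0],0.2],
  [[0.035,-0.02,0],[0,0,0],0.2],
  [[0.035,-0.02,0],[0,0,0],0.2],
  [[0.035,-0.02,0],[0,0,0],0.2],
  [[0.035,-0.02,0],[0,0,0],0.2],
  [[0.035,-0.02,0],[0,0,0],0.2],
  [[0.035,-0.02,0],[0,0,0],0.2],
  [[0.035,-0.02,0],[0,0,0],0.2],
  [[0.025,-0.014,0],[0,0,0],0.2],
  [[0.012,-0.007,0],[0,0,0],0.2],
  [[0,0,0],[0,0,0],0.2],
])

```text
time: 22.25
tool_pos: [441.7, 123.1, 186.7]
tcp_rot: [-178.7, 0.1, 79.4]
ft_force: [0.2, -0.1, -0.2]
finger_gap: 68.1
```

```bash
python3 -c "
from h import *
plan([451,122,80])"
```

```text
t 22.25 pos [441.7 123.1 186.7] rpy [-1.7869e+02  1.4000e-01  7.9390e+01] gap 68.1 F [ 0.2 -0.1 -0.2]
shift mm(tool) [  0.9  11.8 106.5] rot rad [-0.023  0.002 -0.005] len 107.1
```

Emit:
carry_out([
  [[0,0.004,0.015],[-0.023,0.002,-0.005],0.2],
  [[0,0.002,0.025],[0,0,0],0.2],
  [[0,0,0.025],[0,0,0],0.2],
  [[0,0,0.02],[0,0,0],0.2],
  [[0,0,0.015],[0,0,0],0.2],
  [[0,0,0],[0,0,0],0.2],
  [[0,0,0],[0,0,0],0.2],
])

```text
time: 22.95
tool_pos: [444.3, 116.5, 76.4]
tcp_rot: [-179.6, 0.3, 79.6]
ft_force: [0.7, 0.2, -0.1]
finger_gap: 68.4
```

```bash
python3 -c "
from h import *
plan([451,122,24])"
```

```text
t 22.95 pos [444.3 116.5  76.4] rpy [-179.61    0.35   79.63] gap 68.4 F [ 0.7  0.2 -0.1]
shift mm(tool) [ 7.   6.  52.3] rot rad [-0.007  0.006 -0.001] len 53.1
```

Emit:
carry_out([
  [[0.004,0.003,0.002],[-0.007,0.006,0],0.2],
  [[0.003,0.002,0.005],[0,0,0],0.2],
  [[0,0,0.01],[0,0,0],0.2],
  [[0,0,0.012],[0,0,0],0.2],
  [[0,0,0.012],[0,0,0],0.2],
  [[0,0,0.008],[0,0,0],0.2],
  [[0,0,0.003],[0,0,0],0.2],
  [[0,0,0],[0,0,0],0.2],
])

```text
time: 23.75
tool_pos: [452.6, 122.6, 21.4]
tcp_rot: [179.8, -0.1, 79.6]
ft_force: [0.1, 0.2, -0.4]
finger_gap: 68.0
```

```bash
python3 -c "
from h import *
plan([451,122,24])"; python3 look.py d1_s.png 160 150 100 90 7
```

```text
t 23.75 pos [452.6 122.6  21.4] rpy [ 1.798e+02 -7.000e-02  7.961e+01] gap 68.0 F [ 0.1  0.2 -0.4]
shift mm(tool) [-0.9 -1.4 -2.6] rot rad [ 0.003 -0.001 -0.002] len 3.1
pos [452.6 122.6  21.7] zaxis [ 0.004  0.001 -1.   ]
-60 [249. 245.] -38 [254. 283.] -32 [255. 293.] 0 [261. 346.] 18 [265. 375.] 24 [266. 384.]
```

Emit:
carry_out([
  [[0,-0.001,-0.002],[0,0,0],0.35],
  [[0,0,0],[0,0,0],0.45],
  [[0,0,0],[0,0,0],0.52],
  [[0,0,0],[0,0,0],0.55],
  [[0,0,0],[0,0,0],0.58],
  [[0,0,0],[0,0,0],0.61],
  [[0,0,0],[0,0,0],0.64],
  [[0,0,0],[0,0,0],0.7],
  [[0,0,0],[0,0,0],0.85],
  [[0,0,0],[0,0,0],0.85],
], newtons=30)

```text
time: 24.8
tool_pos: [453.0, 123.2, 25.8]
tcp_rot: [179.6, -0.1, 79.6]
ft_force: [-0.5, 0.1, 0.4]
finger_gap: 34.1
```

```bash
python3 -c "
from h import *
plan([451,122,24])"
```

```text
t 24.8 pos [453.  123.2  25.8] rpy [ 1.7962e+02 -1.4000e-01  7.9610e+01] gap 34.1 F [-0.5  0.1  0.4]
shift mm(tool) [-1.5 -1.8  1.7] rot rad [ 0.007 -0.002 -0.002] len 2.9
```

Gripped, bottom about 26 mm below the TCP. Lift.

Emit:
carry_out([
  [[0,0,-0.01],[0,0,0],0.85],
  [[0,0,-0.025],[0,0,0],0.85],
  [[0,0,-0.035],[0,0,0],0.85],
  [[0,0,-0.035],[0,0,0],0.85],
  [[0,0,-0.025],[0,0,0],0.85],
  [[0,0,-0.015],[0,0,0],0.85],
  [[0,0,-0.01],[0,0,0],0.85],
  [[0,0,0],[0,0,0],0.85],
], newtons=45)

```text
time: 25.6
tool_pos: [450.4, 122.4, 189.8]
tcp_rot: [179.7, -0.1, 79.6]
ft_force: [0.6, -0.6, -1.2]
finger_gap: 33.8
```

```bash
python3 -c "
from h import *
plan([570,-317,180])"; python3 look.py d2_s.png 160 120 100 100 7
```

```text
t 25.6 pos [450.4 122.4 189.8] rpy [ 1.7969e+02 -8.0000e-02  7.9600e+01] gap 33.8 F [ 0.6 -0.6 -1.2]
shift mm(tool) [-410.7  196.9   10.2] rot rad [ 0.005 -0.001 -0.002] len 455.5
pos [450.  122.4 188.8] zaxis [ 0.004  0.    -1.   ]
-60 [205. 133.] -38 [211. 180.] -32 [213. 193.] 0 [221. 258.] 18 [225. 293.] 24 [226. 305.]
```

Emit:
carry_out([
  [[-0.013,0.006,0],[0.005,0,-0.002],0.85],
  [[-0.026,0.0125,0],[0,0,0],0.85],
  [[-0.04,0.019,0],[0,0,0],0.85],
  [[-0.04,0.019,0],[0,0,0],0.85],
  [[-0.04,0.019,0],[0,0,0],0.85],
  [[-0.04,0.019,0],[0,0,0],0.85],
  [[-0.04,0.019,0],[0,0,0],0.85],
  [[-0.04,0.019,0],[0,0,0],0.85],
  [[-0.04,0.019,0],[0,0,0],0.85],
  [[-0.036,0.017,0],[0,0,0],0.85],
  [[-0.024,0.012,0],[0,0,0],0.85],
  [[-0.01,0.005,0],[0,0,0],0.85],
])

```text
time: 26.85
tool_pos: [557.2, -305.0, 164.1]
tcp_rot: [-178.3, -0.4, 80.0]
ft_force: [-0.4, 0.2, -1.6]
finger_gap: 34.0
```

Emit:
carry_out([
  [[0,0,0],[0,0,0],0.85],
  [[0,0,0],[0,0,0],0.85],
])

```text
time: 27.05
tool_pos: [555.8, -304.6, 160.8]
tcp_rot: [-178.1, -0.5, 79.9]
ft_force: [-0.1, 0.2, -1.0]
finger_gap: 33.5
```

```bash
python3 -c "
from h import *
plan([570,-318.5,130])"
```

```text
t 27.05 pos [ 555.8 -304.6  160.8] rpy [-178.06   -0.53   79.91] gap 33.5 F [-0.1  0.2 -1. ]
shift mm(tool) [-11.4  17.5  30.2] rot rad [-0.034 -0.009  0.004] len 36.7
```

Emit:
carry_out([
  [[-0.003,0.004,0.006],[-0.017,-0.005,0.004],0.85],
  [[-0.004,0.006,0.008],[-0.017,-0.004,0],0.85],
  [[-0.004,0.004,0.008],[0,0,0],0.85],
  [[0,0.001,0.004],[0,0,0],0.85],
  [[0,0,0.001],[0,0,0],0.85],
  [[0,0,0],[0,0,0],0.85],
])

```text
time: 27.65
tool_pos: [569.0, -312.0, 131.1]
tcp_rot: [179.9, -0.1, 80.0]
ft_force: [0.1, 0.8, -1.3]
finger_gap: 33.9
```

```bash
cat > ov.py <<'E'
import sys
from h import *
# ov.py name x0 y0 w h k  cx cy zb : overlay ideal seat, rod top, and ring radius 18.5 at zb
n=sys.argv[1]; x0,y0,w,h,k=map(int,sys.argv[2:7]); cx,cy,zb=map(float,sys.argv[7:10])
S=Cam('side'); S.crop(n,x0,y0,x0+w,y0+h,k); im=cv2.imread('pics/'+n); o=np.array([x0,y0])
def draw(c,rad,col):
    P=((S.proj([[c[0]+rad*np.cos(t),c[1]+rad*np.sin(t),c[2]] for t in np.linspace(0,6.283,60)])-o+.5)*k).astype(int); cv2.polylines(im,[P],True,col,1)
    print(P.min(0),P.max(0))
draw((cx,cy,14),23,(0,0,255)); draw((cx,cy,88),10,(0,0,255)); draw((cx,cy,zb),18.5,(0,255,0))
cv2.imwrite('pics/'+n,im)
E
python3 -c "
from h import *
plan([570,-318.5,130])
"; python3 ov.py d3.png 288 258 64 56 12 571.6 -316.9 104
```

```text
t 27.65 pos [ 569.  -312.   131.1] rpy [ 1.7993e+02 -7.0000e-02  8.0010e+01] gap 33.9 F [ 0.1  0.8 -1.3]
shift mm(tool) [-6.3  2.1  1.1] rot rad [ 0.001 -0.001  0.005] len 6.7
[222 614] [464 840]
[339 495] [450 596]
[302 410] [510 599]
```

```bash
python3 -c "
from h import *
S=Cam('side')
u=S.proj([[571.6,-316.9,104]])[0]
a=S.plane(u,104); b=S.plane(u+np.array([-1.2,-3.2]),104); print(b-a)
p,R=pose(); plan(list((p-(b-a))[:2])+[130],79.7)
"
```

```text
[1.6311499  7.59937468 0.        ]
t 27.75 pos [ 569.2 -312.2  131.5] rpy [ 1.7989e+02 -6.0000e-02  8.0000e+01] gap 33.6 F [ 0.1  0.1 -1.5]
shift mm(tool) [-7.8 -0.3  1.5] rot rad [ 0.002 -0.001  0.005] len 7.9
```

Emit:
carry_out([
  [[-0.003,0.0005,0],[0.002,0,0.005],0.85],
  [[-0.003,0.0005,0],[0,0,0],0.85],
  [[-0.001,0,0],[0,0,0],0.85],
  [[0,0,0],[0,0,0],0.85],
])

```text
time: 28.15
tool_pos: [569.5, -320.5, 132.9]
tcp_rot: [179.9, -0.0, 79.7]
ft_force: [-0.8, -0.1, -1.4]
finger_gap: 33.8
```

```bash
python3 -c "
from h import *
plan([568.6,-319.9,130])
"; python3 ov.py d4.png 288 258 64 56 12 571.6 -316.9 104
```

```text
t 28.15 pos [ 569.5 -320.5  132.9] rpy [179.91  -0.    79.67] gap 33.8 F [-0.8 -0.1 -1.4]
shift mm(tool) [ 0.5 -1.   2.9] rot rad [ 0.001 -0.    -0.   ] len 3.1
[222 614] [464 840]
[339 495] [450 596]
[302 410] [510 599]
```

Emit:
carry_out([
  [[-0.0005,-0.0015,0.003],[0,0,0],0.85],
  [[0,-0.0003,0.003],[0,0,0],0.85],
  [[0,0,0.003],[0,0,0],0.85],
  [[0,0,0.003],[0,0,0],0.85],
  [[0,0,0.002],[0,0,0],0.85],
])

```text
time: 28.7
tool_pos: [567.4, -320.6, 117.7]
tcp_rot: [179.9, -0.0, 79.7]
ft_force: [-0.6, -0.3, -1.5]
finger_gap: 33.7
```

```bash
python3 -c "
from h import *
plan([568.2,-320.5,110]);print(r.sense()['wrist_torque'])
"; python3 ov.py d5.png 288 258 64 56 12 571.6 -316.9 90
```

```text
t 28.7 pos [ 567.4 -320.6  117.7] rpy [ 1.7991e+02 -1.0000e-02  7.9670e+01] gap 33.7 F [-0.6 -0.3 -1.5]
shift mm(tool) [0.2 0.8 7.7] rot rad [ 0.002 -0.    -0.001] len 7.8
[-0.01772187 -0.01301272 -0.03253539]
[222 614] [464 840]
[339 495] [450 596]
[293 447] [498 635]
```

Emit:
carry_out([
  [[0,0,0.003],[0,0,0],0.85],
  [[0,0,0.003],[0,0,0],0.85],
  [[0,0,0.003],[0,0,0],0.85],
  [[0,0,0.003],[0,0,0],0.85],
])

```text
time: 29.15
tool_pos: [570.1, -320.7, 109.3]
tcp_rot: [179.6, 0.0, 79.7]
ft_force: [0.1, 3.7, 4.8]
finger_gap: 33.8
```

```bash
python3 -c "
from h import *
plan([568.2,-320.5,40]);print(r.sense()['wrist_torque'])
"; python3 ov.py d6.png 288 258 64 56 12 571.6 -316.9 78
```

```text
t 29.15 pos [ 570.1 -320.7  109.3] rpy [1.7956e+02 1.0000e-02 7.9700e+01] gap 33.8 F [0.1 3.7 4.8]
shift mm(tool) [-0.1 -2.5 69.3] rot rad [ 0.008  0.    -0.   ] len 69.4
[ 0.67296628 -0.01072898  0.04658532]
[222 614] [464 840]
[339 495] [450 596]
[285 479] [489 665]
```

Emit:
carry_out([
  [[0,0,-0.004],[0.008,0,0],0.85],
  [[0.0015,-0.002,0],[0,0,0],0.85],
  [[0,0,0.003],[0,0,0],0.85],
  [[0,0,0.003],[0,0,0],0.85],
])

```text
time: 29.6
tool_pos: [569.1, -318.7, 107.2]
tcp_rot: [180.0, 0.0, 79.7]
ft_force: [2.1, 1.5, 1.4]
finger_gap: 33.8
```

```bash
python3 -c "
from h import *
plan([568.2,-319,40]);print(r.sense()['wrist_torque'])
"
```

```text
t 29.6 pos [ 569.1 -318.7  107.2] rpy [1.7997e+02 3.0000e-02 7.9720e+01] gap 33.8 F [2.1 1.5 1.4]
shift mm(tool) [-0.4 -0.8 67.2] rot rad [0.001 0.    0.   ] len 67.2
[ 0.35137308 -0.67808951 -0.0345339 ]
```

Emit:
carry_out([
  [[0,0,0.003],[0,0,0],0.85],
  [[0,0,0.003],[0,0,0],0.85],
])

```text
time: 29.8
tool_pos: [569.3, -318.4, 100.6]
tcp_rot: [179.9, 0.0, 79.7]
ft_force: [1.8, 1.1, 1.4]
finger_gap: 33.6
```

```bash
python3 -c "
from h import *
plan([568.2,-319,40]);print(r.sense()['wrist_torque'])
"; python3 ov.py d7.png 288 258 64 56 12 571.6 -316.9 76
```

```text
t 29.8 pos [ 569.3 -318.4  100.6] rpy [1.7994e+02 1.0000e-02 7.9730e+01] gap 33.6 F [1.8 1.1 1.4]
shift mm(tool) [-0.8 -1.1 60.6] rot rad [0.001 0.    0.001] len 60.6
[ 0.32154126 -0.35800875  0.01785126]
[222 614] [464 840]
[339 495] [450 596]
[284 484] [487 670]
```

Emit:
carry_out([
  [[0,-0.0004,0.004],[0,0,0],0.85],
  [[0,-0.0004,0.004],[0,0,0],0.85],
  [[0,-0.0004,0.004],[0,0,0],0.85],
  [[0,-0.0004,0.004],[0,0,0],0.85],
])

```text
time: 30.25
tool_pos: [569.1, -318.1, 83.7]
tcp_rot: [179.8, -0.0, 79.7]
ft_force: [4.0, 2.2, 1.7]
finger_gap: 33.6
```

```bash
python3 -c "
from h import *
plan([568.2,-319,40]);print(r.sense()['wrist_torque'])
"; python3 ov.py d8.png 280 250 74 75 9 571.6 -316.9 59
```

```text
t 30.25 pos [ 569.1 -318.1   83.7] rpy [179.77  -0.    79.74] gap 33.6 F [4.  2.2 1.7]
shift mm(tool) [-1.1 -0.9 43.7] rot rad [ 0.004 -0.     0.001] len 43.7
[ 0.38844982 -0.7882883   0.0098781 ]
[239 533] [420 702]
[326 443] [409 519]
[277 467] [427 606]
```

Emit:
carry_out([
  [[0,0.0003,0.004],[0.002,0,0],0.85],
  [[0,-0.0002,0.005],[0.002,0,0],0.85],
  [[0,-0.0002,0.005],[0.002,0,0],0.85],
  [[0,-0.0002,0.005],[0.002,0,0],0.85],
  [[0,-0.0002,0.005],[0.002,0,0],0.85],
])

```text
time: 30.8
tool_pos: [569.3, -317.8, 57.5]
tcp_rot: [-179.7, -0.0, 79.7]
ft_force: [4.5, 3.2, 1.8]
finger_gap: 33.8
```

```bash
python3 -c "
from h import *
plan([568.2,-319,40]);print(r.sense()['wrist_torque'])
"
```

```text
t 30.8 pos [ 569.3 -317.8   57.5] rpy [-179.71   -0.     79.75] gap 33.8 F [4.5 3.2 1.8]
shift mm(tool) [-1.3 -0.8 17.5] rot rad [-0.005 -0.     0.001] len 17.6
[ 0.32121318 -0.87510697 -0.00596138]
```

Emit:
carry_out([
  [[0.0003,0.0005,0.005],[0,0,0],0.85],
  [[0,0,0.005],[0,0,0],0.85],
  [[0,0,0.004],[0,0,0],0.85],
  [[0,0,0],[0,0,0],0.5],
  [[0,0,0],[0,0,0],0.2],
  [[0,0,0],[0,0,0],0.2],
  [[0,0,-0.01],[0,0,0],0.2],
  [[0,0,-0.03],[0,0,0],0.2],
  [[0,0,-0.04],[0,0,0],0.2],
  [[0,0,-0.04],[0,0,0],0.2],
  [[0,0,-0.04],[0,0,0],0.2],
  [[0,0,-0.02],[0,0,0],0.2],
])

```text
time: 32.0
tool_pos: [564.5, -317.0, 223.8]
tcp_rot: [-178.7, -0.2, 79.7]
ft_force: [0.8, -0.7, 0.6]
finger_gap: 68.6
```

```bash
python3 -c "
from h import *
plan([470,100,210]);S=Cam('side')
S.crop('e1.png',240,190,360,345,5)
T=Cam('top'); T.crop('e1t.png',210,130,390,260,4)
"
```

```text
t 32.0 pos [ 564.5 -317.   223.8] rpy [-1.787e+02 -1.600e-01  7.966e+01] gap 68.6 F [ 0.8 -0.7  0.6]
shift mm(tool) [ 393.2 -167.4   18.7] rot rad [-0.023 -0.003 -0.001] len 427.8
```

```bash
cat > lp.py <<'E'
from h import *
from scipy.optimize import least_squares
S=Cam("side");T=Cam("top")
def fit(cam,crop_o,k,pts):
    # pts: list of (plate coords),(crop px)
    W=np.array([cam.plane(((np.array(u)+.5)/k-.5+np.array(crop_o)),6)[:2] for _,u in pts]); P=np.array([p for p,_ in pts],float)
    # rigid 2D
    a=P.mean(0);b=W.mean(0); H=(P-a).T@(W-b); th=np.arctan2(H[0,1]-H[1,0],H[0,0]+H[1,1]); R=np.array([[np.cos(th),-np.sin(th)],[np.sin(th),np.cos(th)]])
    t=b-R@a; res=np.linalg.norm((R@P.T).T+t-W,axis=1); return t.round(1),np.degrees(th).round(1),res.round(1)
o=(-24,-24);xo=(46,-24);yo=(-24,46);xi=(46,11);yi=(11,46);inn=(11,11)
if __name__=="__main__":
    print("L1 side",fit(S,(220,160),16,[(o,(118,298)),(xo,(452,425)),(xi,(545,308)),(yi,(460,120)),(yo,(287,45))]))
    print("L1 top",fit(T,(200,152),16,[(o,(332,500)),(xo,(600,312)),(xi,(500,172)),(yi,(262,138)),(yo,(130,235))]))
    print("L2 side",fit(S,(200,280),16,[(o,(580,92)),(xo,(115,125)),(xi,(125,330)),(yi,(378,528)),(yo,(610,510)),(inn,(365,315))]))
    print("L2 top",fit(T,(305,215),14,[(o,(250,128)),(xo,(148,412)),(xi,(275,468)),(yi,(487,378)),(yo,(540,232)),(inn,(330,330))]))
E
python3 lp.py
```

```text
L1 side (array([597.4, 167.7]), np.float64(-52.7), array([1.1, 1.5, 1.3, 1.4, 2. ]))
L1 top (array([594.5, 168.6]), np.float64(-52.3), array([2.8, 1.9, 1.3, 1. , 1.6]))
L2 side (array([ 411.4, -171.1]), np.float64(159.6), array([0.9, 0.6, 0.4, 0.9, 1. , 0.5]))
L2 top (array([ 409.7, -169.9]), np.float64(160.0), array([1.3, 2.2, 2.2, 0.9, 1. , 2.3]))
```

Emit:
carry_out([
  [[0,0,0],[-0.01,0,-0.1],0.4],
  [[0,0,0],[-0.01,0,-0.14],0.4],
  [[0,0,0],[0,0,-0.14],0.4],
  [[0,0,0],[0,0,-0.14],0.4],
  [[0,0,0],[0,0,-0.14],0.4],
  [[0,0,0],[0,0,-0.14],0.4],
  [[0,0,0],[0,0,-0.14],0.4],
  [[0,0,0],[0,0,-0.14],0.4],
  [[0,0,0],[0,0,-0.14],0.4],
  [[0,0,0],[0,0,-0.12],0.4],
  [[0,0,0],[0,0,-0.05],0.4],
  [[0,0,0],[0,0,0],0.4],
])

```text
time: 33.4
tool_pos: [550.4, -308.8, 192.0]
tcp_rot: [179.0, -2.8, 162.6]
ft_force: [-0.2, -0.0, -0.2]
finger_gap: 51.1
```

```bash
python3 -c "
from h import *
plan([410,-171,90],159.8)
"
```

```text
t 33.4 pos [ 550.4 -308.8  192. ] rpy [178.99  -2.85 162.6 ] gap 51.1 F [-0.2 -0.  -0.2]
shift mm(tool) [169.9  87.5 112.1] rot rad [ 0.016 -0.05   0.048] len 221.6
```

Emit:
carry_out([
  [[0.012,0.006,0],[0.008,-0.025,0.02],0.5],
  [[0.025,0.013,0],[0.008,-0.025,0.02],0.5],
  [[0.03,0.015,0.01],[0,0,0],0.5],
  [[0.03,0.015,0.015],[0,0,0],0.5],
  [[0.03,0.015,0.015],[0,0,0],0.5],
  [[0.02,0.011,0.015],[0,0,0],0.5],
  [[0.01,0.006,0.015],[0,0,0],0.5],
  [[0,0,0],[0,0,0],0.5],
  [[0,0,0],[0,0,0],0.5],
])

```text
time: 34.3
tool_pos: [418.2, -171.6, 110.1]
tcp_rot: [179.9, -0.9, 159.1]
ft_force: [0.9, 0.3, 0.5]
finger_gap: 42.9
```

```bash
python3 -c "
from h import *
plan([410,-171,50],159.8)
S=Cam('side');S.crop('f1.png',170,230,270,330,7)
"
```

```text
t 34.3 pos [ 418.2 -171.6  110.1] rpy [179.85  -0.93 159.15] gap 42.9 F [0.9 0.3 0.5]
shift mm(tool) [ 6.9 -2.5 60.2] rot rad [ 0.003 -0.016 -0.011] len 60.6
```

Emit:
carry_out([
  [[0.004,-0.001,0.01],[0.003,-0.016,-0.01],0.5],
  [[0.003,-0.001,0.015],[0,0,0],0.5],
  [[0,0,0.015],[0,0,0],0.5],
  [[0,0,0.01],[0,0,0],0.5],
  [[0,0,0],[0,0,0],0.5],
])

```text
time: 34.85
tool_pos: [416.0, -175.9, 63.4]
tcp_rot: [-179.9, 0.5, 159.5]
ft_force: [-0.5, 0.4, -0.2]
finger_gap: 42.7
```

```bash
python3 -c "
from h import *
plan([410,-171,13],159.8)
"
```

```text
t 34.85 pos [ 416.  -175.9   63.4] rpy [-179.88    0.46  159.49] gap 42.7 F [-0.5  0.4 -0.2]
shift mm(tool) [ 7.7  2.6 50.3] rot rad [-0.002  0.008 -0.005] len 51.0
```

Emit:
carry_out([
  [[0.004,0.0015,0],[-0.002,0.008,-0.005],0.5],
  [[0.004,0.001,0.006],[0,0,0],0.5],
  [[0.0005,0,0.01],[0,0,0],0.5],
  [[0.0005,0,0.01],[0,0,0],0.5],
  [[0.0005,0,0.008],[0,0,0],0.5],
  [[0.0005,0,0.005],[0,0,0],0.5],
  [[0,0,0],[0,0,0],0.5],
])

```text
time: 35.55
tool_pos: [408.3, -170.7, 23.0]
tcp_rot: [-180.0, 0.1, 159.8]
ft_force: [0.5, 0.6, -0.2]
finger_gap: 42.8
```

```bash
python3 -c "
from h import *
plan([410,-171,13],159.8)
S=Cam('side');S.crop('f2.png',190,250,260,320,10)
"
```

```text
t 35.55 pos [ 408.3 -170.7   23. ] rpy [-1.7998e+02  9.0000e-02  1.5977e+02] gap 42.8 F [ 0.5  0.6 -0.2]
shift mm(tool) [-1.7  0.3 10. ] rot rad [-0.     0.002 -0.001] len 10.1
```

Emit:
carry_out([
  [[-0.001,0,0.005],[0,0,0],0.5],
  [[-0.0005,0,0.004],[0,0,0],0.6],
  [[0,0,0],[0,0,0],0.7],
  [[0,0,0],[0,0,0],0.76],
  [[0,0,0],[0,0,0],0.8],
  [[0,0,0],[0,0,0],0.84],
  [[0,0,0],[0,0,0],0.88],
  [[0,0,0],[0,0,0],0.92],
  [[0,0,0],[0,0,0],1],
  [[0,0,0],[0,0,0],1],
], newtons=30)

```text
time: 36.6
tool_pos: [411.2, -172.1, 14.9]
tcp_rot: [-180.0, 0.3, 159.8]
ft_force: [0.4, -0.4, -0.2]
finger_gap: 9.2
```

```bash
python3 -c "
from h import *
plan([410,-171,13],159.8)
S=Cam('side');S.crop('f3.png',190,250,260,320,10)
"
```

```text
t 36.6 pos [ 411.2 -172.1   14.9] rpy [-179.95    0.25  159.76] gap 9.2 F [ 0.4 -0.4 -0.2]
shift mm(tool) [1.5 0.6 1.8] rot rad [-0.001  0.004 -0.001] len 2.4
```

```bash
python3 -c "
from lp import *
print(fit(S,(190,250),10,[(xo,(175,376)),(xi,(182,520)),(yi,(333,640)),(yo,(487,631))]))
p,R=pose();print(p)
t=fit(S,(190,250),10,[(xo,(175,376)),(xi,(182,520)),(yi,(333,640)),(yo,(487,631))])[0]
print('tool-frame ear offset',R.T@(np.array([t[0],t[1],0])-p))
"
```

```text
(array([ 411.2, -173.3]), np.float64(159.1), array([1.6, 1.7, 0.5, 0.4]))
[ 411.19210021 -172.07969802   14.86813117]
tool-frame ear offset [-0.36379238 -1.13023133 14.87080213]
```

Emit:
carry_out([
  [[0,0,-0.005],[0,0,0],1],
  [[0,0,-0.015],[0,0,0],1],
  [[0,0,-0.02],[0,0,0],1],
  [[0,0,-0.02],[0,0,0],1],
  [[0,0,-0.02],[0,0,0],1],
  [[0,0,-0.01],[0,0,0],1],
  [[0,0,0],[0,0,0],1],
], newtons=60)

```text
time: 37.45
tool_pos: [408.4, -170.4, 107.1]
tcp_rot: [180.0, -0.1, 159.8]
ft_force: [0.4, -0.7, -2.6]
finger_gap: 8.6
```

```bash
python3 -c "
from h import *
c=np.array([600-1.6,-174.3]);
# carrier center robot frame: camera (597.6,-174.3) minus bias (1.2,0)
c=np.array([596.4,-174.5]); th=np.radians(-10.3); ex=np.array([np.cos(th),np.sin(th)]); ey=np.array([-np.sin(th),np.cos(th)])
comp=c+125*ey; print('comp',comp,'L2',comp+30*ex+12.5*ey,'L1',comp-30*ex-12.5*ey)
L2=comp+30*ex+12.5*ey
plan([*L2,60],169.7)
S=Cam('side');S.crop('f4.png',170,210,270,310,7)
"
```

```text
comp [618.75027689 -51.51437026] L2 [650.50185572 -44.57987374] L1 [586.99869806 -58.44886678]
t 37.45 pos [ 408.4 -170.4  107.1] rpy [ 1.7999e+02 -8.0000e-02  1.5977e+02] gap 8.6 F [ 0.4 -0.7 -2.6]
shift mm(tool) [-183.7  201.8   46.9] rot rad [ 0.    -0.001 -0.173] len 276.9
```

Emit:
carry_out([
  [[-0.008,0.009,-0.01],[0,0,-0.02],1],
  [[-0.018,0.02,-0.005],[0,0,-0.02],1],
  [[-0.025,0.026,-0.004],[0,0,-0.02],1],
  [[-0.025,0.026,-0.003],[0,0,-0.02],1],
  [[-0.025,0.026,-0.003],[0,0,-0.02],1],
  [[-0.025,0.026,-0.002],[0,0,-0.02],1],
  [[-0.025,0.026,0],[0,0,-0.02],1],
  [[-0.018,0.018,0],[0,0,-0.02],1],
  [[-0.01,0.01,0],[0,0,-0.01],1],
  [[0,0,0],[0,0,0],1],
  [[0,0,0],[0,0,0],1],
])

```text
time: 38.6
tool_pos: [638.7, -23.5, 122.5]
tcp_rot: [179.8, -1.0, 170.4]
ft_force: [-0.7, -0.5, -2.5]
finger_gap: 8.2
```

```bash
python3 -c "
from h import *
plan([650.5,-44.6,60],169.7)
"
```

```text
t 38.6 pos [638.7 -23.5 122.5] rpy [179.78  -0.99 170.38] gap 8.2 F [-0.7 -0.5 -2.5]
shift mm(tool) [-16.3 -19.1  62.1] rot rad [ 0.004 -0.017  0.012] len 67.0
```

Emit:
carry_out([
  [[-0.005,-0.005,0.006],[0.002,-0.008,0.006],1],
  [[-0.006,-0.006,0.012],[0.002,-0.008,0.006],1],
  [[-0.004,-0.005,0.012],[0,0,0],1],
  [[-0.001,-0.003,0.012],[0,0,0],1],
  [[0,0,0.008],[0,0,0],1],
  [[0,0,0],[0,0,0],1],
  [[0,0,0],[0,0,0],1],
])

```text
time: 39.3
tool_pos: [648.0, -49.6, 64.9]
tcp_rot: [-179.9, -0.3, 169.4]
ft_force: [0.3, 0.7, -1.1]
finger_gap: 7.9
```

```bash
python3 -c "
from h import *
plan([650.5,-44.6,45],169.7)
S=Cam('side');S.crop('f5.png',235,185,315,260,9)
"
```

```text
t 39.3 pos [648.  -49.6  64.9] rpy [-179.92   -0.31  169.39] gap 7.9 F [ 0.3  0.7 -1.1]
shift mm(tool) [-1.6  5.4 19.9] rot rad [-0.001 -0.005 -0.005] len 20.7
```

```bash
sed -i 's/def fit(cam,crop_o,k,pts):/def fit(cam,crop_o,k,pts,z=6):/; s/np.array(crop_o)),6)/np.array(crop_o)),z)/' lp.py
python3 -c "
from lp import *
f=fit(S,(235,185),9,[(xo,(330,214)),(xi,(354,291)),(yi,(513,380)),(yo,(642,362)),(inn,(487,270))],56)
print(f); p,R=pose();print(p, R.T@(np.array([*f[0],p[2]])-p))
# compartment inner corners in camera from carrier fit
c=np.array([597.6,-174.3]); th=np.radians(-10.34); ex=np.array([np.cos(th),np.sin(th)]); ey=np.array([-np.sin(th),np.cos(th)])
comp=c+125*ey
print(comp)
Q=[[*(comp+sx*55.5*ex+sy*38*ey),18] for sx,sy in((-1,1),(1,1),(1,-1),(-1,-1))]
print((S.proj(Q)+.5-[235,185])*9)
"
```

```text
(array([650.7, -48.8]), np.float64(166.5), array([3.4, 3.9, 1.4, 3.1, 4. ]))
[648.56840847 -49.32989113  65.80528461] [-1.99814416  0.91203198 -0.00920009]
[620.0361316  -51.33000366]
[[193.93309729 303.95225023]
 [546.93592025 229.53962034]
 [632.27533341 428.04373973]
 [266.73154338 508.73789088]]
```

```bash
python3 -c "
from h import *
S=Cam('side');S.crop('f6.png',265,200,313,235,16)
"
python3 -c "
from lp import *
for z in (56,50):
  f=fit(S,(265,200),16,[(xo,(105,142)),(xi,(150,276)),(yi,(430,430)),(yo,(648,398)),(inn,(385,268))],z)
  print(f); p,R=pose();print(p, R.T@(np.array([*f[0],p[2]])-p))
"
```

```text
(array([649.8, -49.1]), np.float64(166.6), array([2.9, 4.4, 0.5, 1. , 2.4]))
[648.8679921  -49.32314552  66.13311456] [-0.87526446  0.39029906 -0.00337922]
(array([652.4, -45.3]), np.float64(166.6), array([2.7, 4.5, 0.3, 1.3, 2.4]))
[648.8679921  -49.32314552  66.13311456] [-2.7341746   4.60269922 -0.01512704]
```

```bash
python3 -c "
from lp import *
pts=[(xo,(105,142)),(xi,(150,276)),(yi,(430,430)),(yo,(648,398)),(inn,(385,268))]
p,R=pose()
t=np.array([p[0]+.5,p[1],p[2]-9]); th=np.radians(169.5)
for tilt in (-6,-3,0,3,6):
  # rotate about plate y by tilt
  M=Ro.from_euler('z',169.5,degrees=True).as_matrix()@Ro.from_euler('y',tilt,degrees=True).as_matrix()
  piv=np.array([0,0,12.])
  P=[t+[0,0,12]+M@(np.array([a,b,0])-piv) for (a,b),_ in pts]
  u=(S.proj(P)+.5-[265,200])*16
  print(tilt,(u-np.array([q for _,q in pts])).round(0).tolist())
"
```

```text
-6 [[-5.0, -19.0], [14.0, 13.0], [8.0, -1.0], [-5.0, -0.0], [-16.0, -9.0]]
-3 [[-3.0, -10.0], [16.0, 21.0], [11.0, 0.0], [-0.0, -5.0], [-13.0, -7.0]]
0 [[-0.0, -1.0], [18.0, 30.0], [14.0, 2.0], [5.0, -11.0], [-10.0, -6.0]]
3 [[3.0, 7.0], [22.0, 38.0], [18.0, 3.0], [9.0, -16.0], [-6.0, -4.0]]
6 [[7.0, 15.0], [26.0, 46.0], [22.0, 4.0], [13.0, -22.0], [-3.0, -3.0]]
```

Emit:
carry_out([
  [[-0.001,0.003,0.005],[0,-0.005,-0.005],1],
  [[-0.0005,0.003,0.006],[0,0,0],1],
  [[0,0,0.006],[0,0,0],1],
  [[0,0,0.003],[0,0,0],1],
  [[0,0,0],[0,0,0],1],
  [[0,0,0],[0,0,0],1],
])

```text
time: 40.3
tool_pos: [651.2, -42.7, 43.7]
tcp_rot: [-179.9, 0.1, 169.8]
ft_force: [1.2, -0.1, -1.8]
finger_gap: 7.9
```

```bash
cat > lov.py <<'E'
import sys
from lp import *
# lov.py name x0 y0 w h k zoff(underside below tcp) yawoff(plate yaw - tool yaw) : overlay held plate model + compartment walls
n=sys.argv[1]; x0,y0,w,h,k=map(int,sys.argv[2:7]); zo=float(sys.argv[7])
S.crop(n,x0,y0,x0+w,y0+h,k); im=cv2.imread('pics/'+n)
p,R=pose(); ctr=np.array([620.0,-51.3]); th=np.radians(-10.34); ex=np.array([np.cos(th),np.sin(th)]); ey=np.array([-np.sin(th),np.cos(th)])
def dr(P,col):
    q=((S.proj(P)+.5-[x0,y0])*k).astype(int); cv2.polylines(im,[q],True,col,1)
for z in (8,18): dr([[*(ctr+sx*55.5*ex+sy*38*ey),z] for sx,sy in((-1,1),(1,1),(1,-1),(-1,-1))],(255,0,0) if z==8 else (0,0,255))
if zo>0:
    Rp=np.column_stack([R[:,0],-R[:,1],-R[:,2]])
    dr([p-Rp[:,2]*(zo-6)+Rp[:,0]*a+Rp[:,1]*b for a,b in(o,xo,xi,inn,yi,yo)],(0,255,0))
    d=p[:2]-ctr; print("ear in comp frame",(d@ex).round(1),(d@ey).round(1),"z under",(p[2]-zo).round(1))
cv2.imwrite('pics/'+n,im)
E
python3 -c "
from h import *
plan([651,-44.9,45],169.7)
"; python3 lov.py f7.png 248 195 64 50 12 14.9
```

```text
t 40.3 pos [651.2 -42.7  43.7] rpy [-1.7992e+02  7.0000e-02  1.6978e+02] gap 7.9 F [ 1.2 -0.1 -1.8]
shift mm(tool) [-0.2 -2.2 -1.3] rot rad [-0.001  0.001  0.001] len 2.6
ear in comp frame 29.3 14.0 z under 29.0
```

Emit:
carry_out([
  [[0,-0.001,0.003],[0,0,0.001],1],
  [[0,-0.0005,0.004],[0,0,0],1],
  [[0,0,0.004],[0,0,0],1],
  [[0,0,0],[0,0,0],1],
])

```text
time: 40.8
tool_pos: [651.6, -44.8, 32.7]
tcp_rot: [-179.9, 0.2, 169.7]
ft_force: [-0.4, 0.0, -1.7]
finger_gap: 8.3
```

```bash
python3 -c "
from h import *
plan([650.9,-44.9,25],169.7)
"; python3 lov.py f8.png 248 195 64 50 12 14.9
```

```text
t 40.8 pos [651.6 -44.8  32.7] rpy [-1.7993e+02  1.7000e-01  1.6969e+02] gap 8.3 F [-0.4  0.  -1.7]
shift mm(tool) [ 0.7 -0.3  7.7] rot rad [-0.001  0.003 -0.   ] len 7.8
ear in comp frame 30.3 12.1 z under 18.5
```

Emit:
carry_out([
  [[0.0007,0,0.003],[0,0.003,0],1],
  [[0,0,0.003],[0,0,0],1],
  [[0,0,0.002],[0,0,0],1],
])

```text
time: 41.2
tool_pos: [651.8, -44.7, 25.6]
tcp_rot: [-179.9, 0.1, 169.7]
ft_force: [-0.6, 0.6, -2.2]
finger_gap: 8.5
```

```bash
python3 -c "
from h import *
plan([650.9,-44.9,23],169.7);print(r.sense()['wrist_torque'])
"; python3 lov.py f9.png 248 195 64 50 12 14.9
```

```text
t 41.2 pos [651.8 -44.7  25.6] rpy [-1.7993e+02  1.0000e-01  1.6970e+02] gap 8.5 F [-0.6  0.6 -2.2]
shift mm(tool) [ 0.9 -0.4  2.6] rot rad [-0.001  0.002 -0.   ] len 2.7
[-0.00770022 -0.02406162  0.06283134]
ear in comp frame 29.8 12.2 z under 10.4
```

Emit:
carry_out([
  [[0.0005,0,0.0015],[0,0,0],1],
  [[0,0,0.001],[0,0,0],1],
  [[0,0,0.001],[0,0,0],1],
])

```text
time: 41.6
tool_pos: [651.2, -44.5, 23.0]
tcp_rot: [-179.9, 0.1, 169.7]
ft_force: [-6.7, 0.8, 12.6]
finger_gap: 8.6
```

```bash
python3 -c "
from h import *
plan([650.9,-44.9,23],169.7);print(r.sense()['wrist_torque'])
"
```

```text
t 41.6 pos [651.2 -44.5  23. ] rpy [-1.7992e+02  6.0000e-02  1.6970e+02] gap 8.6 F [-6.7  0.8 12.6]
shift mm(tool) [ 0.2 -0.4  0. ] rot rad [-0.001  0.001  0.   ] len 0.5
[ 0.11692271  1.04890214 -0.00161394]
```

Emit:
carry_out([
  [[0,0,-0.0005],[0,0,0],0.9],
  [[0,0,0],[0,0,0],0.8],
  [[0,0,0],[0,0,0],0.7],
  [[0,0,0],[0,0,0],0.7],
  [[0,0,-0.01],[0,0,0],0.7],
  [[0,0,-0.02],[0,0,0],0.7],
  [[0,0,-0.03],[0,0,0],0.7],
  [[0,0,-0.03],[0,0,0],0.5],
  [[0,0,-0.02],[0,0,0],0.5],
  [[0,0,0],[0,0,0],0.5],
])

```text
time: 42.6
tool_pos: [651.7, -44.5, 141.0]
tcp_rot: [-179.9, 0.2, 169.7]
ft_force: [0.5, -0.8, 0.4]
finger_gap: 42.5
```

```bash
python3 -c "
from h import *
plan([596,168,130],127.5)
"; python3 lov.py f10.png 248 195 64 50 12 0
```

```text
t 42.6 pos [651.7 -44.5 141. ] rpy [-179.93    0.2   169.7 ] gap 42.5 F [ 0.5 -0.8  0.4]
shift mm(tool) [ 92.8 199.1  10.5] rot rad [0.    0.004 0.737] len 219.9
```

Emit:
carry_out([
  [[0.005,0.011,-0.01],[0,0,0.06],0.5],
  [[0.011,0.025,-0.005],[0,0,0.06],0.5],
  [[0.01,0.031,-0.004],[0,0,0.06],0.5],
  [[0.008,0.032,-0.003],[0,0,0.06],0.5],
  [[0.006,0.033,-0.003],[0,0,0.06],0.5],
  [[0.004,0.033,-0.003],[0,0,0.06],0.5],
  [[0.002,0.026,0],[0,0,0.06],0.5],
  [[0,0.013,0],[0,0,0.06],0.5],
  [[0,0,0],[0,0,0.1],0.5],
  [[0,0,0],[0,0,0.08],0.5],
  [[0,0,0],[0,0,0],0.5],
])

```text
time: 43.8
tool_pos: [674.0, 164.2, 137.5]
tcp_rot: [-178.2, -1.2, 130.3]
ft_force: [-0.3, 0.1, -0.5]
finger_gap: 42.7
```

```bash
python3 -c "
from h import *
plan([596,168,60],127.5)
S=Cam('side');S.crop('g1.png',190,140,270,210,9)
T=Cam('top');T.crop('g1t.png',190,140,260,200,10)
"
```

```text
t 43.8 pos [674.  164.2 137.5] rpy [-178.22   -1.23  130.3 ] gap 42.7 F [-0.3  0.1 -0.5]
shift mm(tool) [ 51.7 -54.6  80.3] rot rad [-0.032 -0.021  0.049] len 110.0
```

Emit:
carry_out([
  [[0.01,-0.01,0],[-0.016,-0.01,0.025],0.5],
  [[0.014,-0.015,0.005],[-0.016,-0.01,0.024],0.5],
  [[0.014,-0.015,0.012],[0,0,0],0.5],
  [[0.01,-0.01,0.015],[0,0,0],0.5],
  [[0.003,-0.003,0.015],[0,0,0],0.5],
  [[0,0,0.01],[0,0,0],0.5],
  [[0,0,0],[0,0,0],0.5],
])

```text
time: 44.6
tool_pos: [597.7, 168.1, 76.1]
tcp_rot: [-180.0, -0.0, 128.2]
ft_force: [0.5, -0.8, 0.4]
finger_gap: 42.7
```

```bash
python3 -c "
from h import *
plan([596,168,30],127.5)
"
```

```text
t 44.6 pos [597.7 168.1  76.1] rpy [-1.7997e+02 -4.0000e-02  1.2821e+02] gap 42.7 F [ 0.5 -0.8  0.4]
shift mm(tool) [ 0.9 -1.3 46.1] rot rad [-0.    -0.001  0.012] len 46.1
```

Emit:
carry_out([
  [[0.001,-0.001,0.01],[0,0,0.012],0.5],
  [[0,0,0.014],[0,0,0],0.5],
  [[0,0,0.014],[0,0,0],0.5],
  [[0,0,0.008],[0,0,0],0.5],
  [[0,0,0],[0,0,0],0.5],
])

```text
time: 45.1
tool_pos: [598.5, 167.7, 26.3]
tcp_rot: [180.0, 0.0, 127.4]
ft_force: [0.5, 0.6, 0.7]
finger_gap: 42.6
```

```bash
python3 -c "
from h import *
plan([596,168,14.5],127.5)
S=Cam('side');S.crop('g2.png',200,140,270,200,10)
"
```

```text
t 45.1 pos [598.5 167.7  26.3] rpy [1.7997e+02 1.0000e-02 1.2745e+02] gap 42.6 F [0.5 0.6 0.7]
shift mm(tool) [ 1.7 -1.8 11.8] rot rad [ 0.001  0.    -0.001] len 12.1
```

Emit:
carry_out([
  [[0.001,-0.001,0.004],[0,0,0],0.5],
  [[0.0005,-0.0005,0.004],[0,0,0],0.5],
  [[0,0,0.003],[0,0,0],0.6],
  [[0,0,0],[0,0,0],0.7],
  [[0,0,0],[0,0,0],0.76],
  [[0,0,0],[0,0,0],0.8],
  [[0,0,0],[0,0,0],0.84],
  [[0,0,0],[0,0,0],0.88],
  [[0,0,0],[0,0,0],0.92],
  [[0,0,0],[0,0,0],1],
  [[0,0,0],[0,0,0],1],
], newtons=30)

```text
time: 46.25
tool_pos: [597.9, 168.4, 17.2]
tcp_rot: [179.8, 0.1, 127.5]
ft_force: [-0.5, -0.4, -0.3]
finger_gap: 9.2
```

```bash
python3 -c "
from h import *
plan([596,168,14.5],127.5)
S=Cam('side');S.crop('g3.png',200,140,270,200,10)
"
```

```text
t 46.25 pos [597.9 168.4  17.2] rpy [1.7978e+02 1.1000e-01 1.2746e+02] gap 9.2 F [-0.5 -0.4 -0.3]
shift mm(tool) [ 0.9 -1.8  2.7] rot rad [ 0.004  0.002 -0.001] len 3.4
```

Emit:
carry_out([
  [[0,0,-0.005],[0,0,0],1],
  [[0,0,-0.015],[0,0,0],1],
  [[0,0,-0.025],[0,0,0],1],
  [[0,0,-0.025],[0,0,0],1],
  [[0,0,-0.025],[0,0,0],1],
  [[0,0,-0.01],[0,0,0],1],
  [[0,0,0],[0,0,0],1],
], newtons=60)

```text
time: 47.0
tool_pos: [596.3, 168.2, 128.9]
tcp_rot: [179.9, 0.0, 127.5]
ft_force: [0.4, 0.4, -2.1]
finger_gap: 8.8
```

```bash
python3 -c "
from h import *
ctr=np.array([620.0,-51.3]); th=np.radians(-10.34); ex=np.array([np.cos(th),np.sin(th)]); ey=np.array([-np.sin(th),np.cos(th)])
t=ctr-30*ex-12.5*ey; print(t)
plan([*t,110],169.7)
"
```

```text
[588.24358772 -58.21232805]
t 47.0 pos [596.3 168.2 128.9] rpy [1.7987e+02 5.0000e-02 1.2746e+02] gap 8.8 F [ 0.4  0.4 -2.1]
shift mm(tool) [-174.8 -144.2   18.7] rot rad [ 0.002  0.002 -0.737] len 227.4
```

Emit:
carry_out([
  [[-0.008,-0.006,-0.003],[0,0,-0.06],1],
  [[-0.015,-0.013,-0.003],[0,0,-0.082],1],
  [[-0.02,-0.022,-0.003],[0,0,-0.082],1],
  [[-0.018,-0.024,-0.003],[0,0,-0.082],1],
  [[-0.017,-0.025,-0.003],[0,0,-0.082],1],
  [[-0.014,-0.026,-0.003],[0,0,-0.082],1],
  [[-0.012,-0.027,-0.002],[0,0,-0.082],1],
  [[-0.008,-0.023,0],[0,0,-0.082],1],
  [[-0.003,-0.014,0],[0,0,-0.05],1],
  [[0,0,0],[0,0,-0.03],1],
  [[0,0,0],[0,0,0],1],
])

```text
time: 48.1
tool_pos: [584.4, -56.9, 135.4]
tcp_rot: [-180.0, -0.9, 170.2]
ft_force: [-0.2, 0.7, -2.0]
finger_gap: 8.3
```

```bash
python3 -c "
from h import *
plan([588.2,-58.2,70],169.7)
"
```

```text
t 48.1 pos [584.4 -56.9 135.4] rpy [-179.98   -0.86  170.17] gap 8.3 F [-0.2  0.7 -2. ]
shift mm(tool) [-4.9 -0.6 65.3] rot rad [-0.    -0.015  0.008] len 65.5
```

Emit:
carry_out([
  [[-0.002,0,0.01],[0,-0.008,0.004],1],
  [[-0.002,0,0.015],[0,-0.007,0.004],1],
  [[-0.001,0,0.018],[0,0,0],1],
  [[0,0,0.015],[0,0,0],1],
  [[0,0,0.008],[0,0,0],1],
  [[0,0,0],[0,0,0],1],
  [[0,0,0],[0,0,0],1],
])

```text
time: 48.8
tool_pos: [586.9, -55.0, 60.5]
tcp_rot: [-180.0, -0.2, 169.5]
ft_force: [0.9, -0.2, -2.5]
finger_gap: 8.2
```

```bash
sed -i 's/Rp=np.column_stack(\[R\[:,0\],-R\[:,1\],-R\[:,2\]\])/sg=float(sys.argv[8]) if len(sys.argv)>8 else 1; Rp=np.column_stack([sg*R[:,0],-sg*R[:,1],-R[:,2]])/' lov.py
python3 -c "
from h import *
plan([588.2,-58.2,50],169.7)
"; python3 lov.py h1.png 248 195 64 50 12 17.2 -1
```

```text
t 48.8 pos [586.9 -55.   60.5] rpy [-180.     -0.23  169.53] gap 8.2 F [ 0.9 -0.2 -2.5]
shift mm(tool) [-1.9 -2.9 10.5] rot rad [-0.    -0.004 -0.003] len 11.1
ear in comp frame -31.5 -9.7 z under 44.0
```

Emit:
carry_out([
  [[-0.0005,-0.0015,0.005],[0,-0.004,-0.003],1],
  [[-0.0005,-0.0012,0.006],[0,0,0],1],
  [[0,0,0.006],[0,0,0],1],
  [[0,0,0.005],[0,0,0],1],
  [[0,0,0],[0,0,0],1],
  [[0,0,0],[0,0,0],1],
])

```text
time: 49.5
tool_pos: [589.6, -58.9, 39.5]
tcp_rot: [-180.0, 0.3, 169.7]
ft_force: [0.3, 0.4, -2.4]
finger_gap: 7.8
```

```bash
python3 -c "
from h import *
plan([588.2,-58.2,36],169.7)
"; python3 lov.py h2.png 248 195 64 50 12 17.2 -1
```

```text
t 49.5 pos [589.6 -58.9  39.5] rpy [-179.99    0.31  169.69] gap 7.8 F [ 0.3  0.4 -2.4]
shift mm(tool) [1.5 0.4 3.5] rot rad [-0.     0.005 -0.   ] len 3.8
ear in comp frame -28.6 -12.9 z under 22.4
```

Emit:
carry_out([
  [[0.0025,0.0003,0],[0,0.005,0],1],
  [[0,0,0],[0,0,0],1],
  [[0,0,0],[0,0,0],1],
])

```text
time: 49.9
tool_pos: [587.4, -58.0, 40.2]
tcp_rot: [-180.0, 0.1, 169.7]
ft_force: [0.1, 0.8, -3.2]
finger_gap: 8.0
```

```bash
python3 -c "
from h import *
plan([588.2,-58.2,36],169.7)
"; python3 lov.py h3.png 248 195 64 50 12 17.2 -1
```

```text
t 49.9 pos [587.4 -58.   40.2] rpy [-1.7999e+02  6.0000e-02  1.6970e+02] gap 8.0 F [ 0.1  0.8 -3.2]
shift mm(tool) [-0.8 -0.   4.2] rot rad [-0.     0.001  0.   ] len 4.3
ear in comp frame -30.9 -12.5 z under 23.0
```

Emit:
carry_out([
  [[0,0,0.004],[0,0,0],1],
  [[0.0002,0,0.004],[0,0,0],1],
  [[0.0002,0,0.003],[0,0,0],1],
])

```text
time: 50.3
tool_pos: [587.7, -57.9, 29.2]
tcp_rot: [180.0, 0.1, 169.7]
ft_force: [0.2, 0.0, -3.5]
finger_gap: 8.2
```

```bash
python3 -c "
from h import *
plan([588.2,-58.2,25.2],169.7);print(r.sense()['wrist_torque'])
"; python3 lov.py h4.png 248 195 64 50 12 17.2 -1
```

```text
t 50.3 pos [587.7 -57.9  29.2] rpy [1.7999e+02 1.5000e-01 1.6970e+02] gap 8.2 F [ 0.2  0.  -3.5]
shift mm(tool) [-0.5 -0.2  4. ] rot rad [0.    0.003 0.   ] len 4.1
[-0.02476943 -0.03758413 -0.0193113 ]
ear in comp frame -31.1 -12.3 z under 11.6
```

Emit:
carry_out([
  [[-0.0003,0,0.002],[0,0,0],1],
  [[0,0,0.0015],[0,0,0],1],
  [[0,0,0.001],[0,0,0],1],
])

```text
time: 50.7
tool_pos: [587.5, -57.9, 25.3]
tcp_rot: [-180.0, 0.0, 169.7]
ft_force: [-8.5, 2.0, 15.9]
finger_gap: 8.0
```

```bash
python3 -c "
from h import *
plan([588.2,-58.2,25.2],169.7);print(r.sense()['wrist_torque'])
"
```

```text
t 50.7 pos [587.5 -57.9  25.3] rpy [-1.8000e+02  5.0000e-02  1.6971e+02] gap 8.0 F [-8.5  2.  15.9]
shift mm(tool) [-0.7 -0.2  0.2] rot rad [-0.     0.001  0.   ] len 0.7
[0.31698134 1.48965423 0.03271497]
```

Contact at exactly the floor height. Release and rise.

Emit:
carry_out([
  [[0,0,-0.0005],[0,0,0],0.9],
  [[0,0,0],[0,0,0],0.8],
  [[0,0,0],[0,0,0],0.7],
  [[0,0,0],[0,0,0],0.7],
  [[0,0,-0.01],[0,0,0],0.7],
  [[0,0,-0.02],[0,0,0],0.7],
  [[0,0,-0.03],[0,0,0],0.7],
  [[0,0,-0.04],[0,0,0],0.5],
  [[0,0,-0.04],[0,0,0],0.5],
  [[0,0,-0.04],[0,0,0],0.3],
  [[0,0,-0.02],[0,0,0],0.3],
  [[0,0,0],[0,0,0],0.3],
])

```text
time: 51.9
tool_pos: [587.1, -58.1, 238.8]
tcp_rot: [-180.0, 0.2, 169.7]
ft_force: [0.6, -0.2, -0.5]
finger_gap: 59.6
```

```bash
python3 -c "
from h import *
plan([588.2,-58.2,225.2],169.7)
T=Cam('top');T.crop('i1t.png',100,150,220,250,7)
"; python3 lov.py i1.png 248 195 64 50 12 0; python3 -c "
from h import *
S=Cam('side');S.crop('i1s.png',135,90,245,180,7)"
```

```text
t 51.9 pos [587.1 -58.1 238.8] rpy [-179.98    0.22  169.69] gap 59.6 F [ 0.6 -0.2 -0.5]
shift mm(tool) [-1.   0.1 13.6] rot rad [-0.     0.004 -0.   ] len 13.7
```

```bash
cat > kp.py <<'E'
from h import *
S=Cam('side');T=Cam('top')
s=lambda u,v:((u+.5)/7-.5+135,(v+.5)/7-.5+90)
t=lambda u,v:((u+.5)/7-.5+100,(v+.5)/7-.5+150)
A={'L':((97,148),(240,523)),'M':((292.5,213),(421,382)),'R':((511,262.5),(584,222))}
for n,(a,b) in A.items():
    print(n,S.plane(s(*a),129).round(1),T.plane(t(*b),129).round(1),tri(S,s(*a),T,t(*b))[0].round(1))
C=[S.plane(s(*u),129)[:2] for u in ((452,260),(480,233),(570,262),(543,292))]
print([np.linalg.norm(C[i]-C[i-1]).round(1) for i in range(4)])
for q in (((452,260),(480,233),(570,262),(543,292)),((232,213),(262,183),(352,213),(325,243)),((37,148),(65,118),(157,148),(130,178))):
    W=[S.plane(s(*u),129)[:2] for u in q]; d=(W[3]-W[0]+W[2]-W[1]); print('bar long dir side',np.degrees(np.arctan2(d[1],d[0])).round(1))
W=[S.plane(s(97,148),129),S.plane(s(511,262.5),129)]; d=W[1]-W[0]; print('row dir side',np.degrees(np.arctan2(d[1],d[0])),np.linalg.norm(d))
W=[T.plane(t(240,523),129),T.plane(t(584,222),129)]; d=W[1]-W[0]; print('row dir top',np.degrees(np.arctan2(d[1],d[0])),np.linalg.norm(d))
W=[T.plane(t(285,693),8),T.plane(t(800,270),8)]; d=W[1]-W[0]; print('foot top',np.degrees(np.arctan2(d[1],d[0])),np.linalg.norm(d), W)
E
python3 kp.py
```

```text
L [422.1 407.1 129. ] [419.9 407.4 129. ] [420.9 407.1 129.2]
M [481.8 334.5 129. ] [480.4 334.7 129. ] [481.1 334.6 129. ]
R [551.2 269.2 129. ] [549.4 269.3 129. ] [550.2 269.  129.3]
[np.float64(41.9), np.float64(19.5), np.float64(41.1), np.float64(20.6)]
bar long dir side -51.0
bar long dir side -50.3
bar long dir side -50.1
row dir side -46.90069172471554 188.97579448322995
row dir top -46.83763414705647 189.27239106985448
foot top -48.89400058656727 298.92742649747254 [array([348.88880598, 416.73744358,   8.        ]), array([545.41988231, 191.49725545,   8.        ])]
```

Emit:
carry_out([
  [[0,0,-0.003],[0,0,0.08],0.2],
  [[0,0,-0.003],[0,0,0.14],0.2],
  [[0,0,-0.003],[0,0,0.145],0.2],
  [[0,0,-0.003],[0,0,0.145],0.2],
  [[0,0,-0.003],[0,0,0.145],0.2],
  [[0,0,-0.003],[0,0,0.145],0.2],
  [[0,0,-0.003],[0,0,0.145],0.2],
  [[0,0,-0.003],[0,0,0.145],0.2],
  [[0,0,-0.003],[0,0,0.145],0.2],
  [[0,0,-0.003],[0,0,0.145],0.2],
  [[0,0,-0.003],[0,0,0.145],0.2],
  [[0,0,-0.003],[0,0,0.145],0.2],
])

```text
time: 53.4
tool_pos: [574.6, -55.8, 244.1]
tcp_rot: [-177.4, 0.4, 70.9]
ft_force: [-0.4, 0.3, -0.1]
finger_gap: 68.3
```

Emit:
carry_out([
  [[0,0,-0.002],[0,0,0.145],0.2],
  [[0,0,-0.002],[0,0,0.145],0.2],
  [[0,0,-0.002],[0,0,0.145],0.2],
  [[0,0,0],[0,0,0.1],0.2],
  [[0,0,0],[0,0,0],0.2],
])

```text
time: 53.9
tool_pos: [571.2, -55.2, 241.3]
tcp_rot: [-177.4, 2.3, 39.0]
ft_force: [-0.5, -0.6, -0.1]
finger_gap: 68.9
```

```bash
python3 -c "
from h import *
plan([550.3,269,220],40.5)
"
```

```text
t 53.9 pos [571.2 -55.2 241.3] rpy [-177.36    2.27   38.96] gap 68.9 F [-0.5 -0.6 -0.1]
shift mm(tool) [ 188.3 -264.3   26.1] rot rad [-0.047  0.039 -0.028] len 325.6
```

Emit:
carry_out([
  [[0.008,-0.011,-0.002],[-0.012,0.01,-0.007],0.2],
  [[0.015,-0.021,-0.002],[-0.012,0.01,-0.007],0.2],
  [[0.02,-0.028,-0.002],[-0.012,0.01,-0.007],0.2],
  [[0.02,-0.028,-0.002],[-0.012,0.01,-0.007],0.2],
  [[0.02,-0.028,-0.002],[0,0,0],0.2],
  [[0.02,-0.028,-0.002],[0,0,0],0.2],
  [[0.02,-0.028,-0.002],[0,0,0],0.2],
  [[0.02,-0.028,-0.002],[0,0,0],0.2],
  [[0.015,-0.021,0],[0,0,0],0.2],
  [[0.008,-0.011,0],[0,0,0],0.2],
  [[0,0,0],[0,0,0],0.2],
  [[0,0,0],[0,0,0],0.2],
])

```text
time: 55.1
tool_pos: [536.1, 247.0, 252.4]
tcp_rot: [-179.9, -0.1, 42.8]
ft_force: [-0.0, 0.4, 0.5]
finger_gap: 68.1
```

```bash
python3 -c "
from h import *
plan([550.3,269,180],40.5)
"
```

```text
t 55.1 pos [536.1 247.  252.4] rpy [-1.7985e+02 -9.0000e-02  4.2780e+01] gap 68.1 F [-0.   0.4  0.5]
shift mm(tool) [25.3 -6.3 72.5] rot rad [-0.003 -0.002  0.04 ] len 77.0
```

Emit:
carry_out([
  [[0.005,-0.001,0.005],[-0.003,0,0.02],0.2],
  [[0.008,-0.002,0.012],[0,0,0.02],0.2],
  [[0.008,-0.002,0.015],[0,0,0],0.2],
  [[0.003,-0.001,0.015],[0,0,0],0.2],
  [[0,0,0.012],[0,0,0],0.2],
  [[0,0,0.005],[0,0,0],0.2],
  [[0,0,0],[0,0,0],0.2],
  [[0,0,0],[0,0,0],0.2],
])

```text
time: 55.9
tool_pos: [551.5, 264.0, 179.1]
tcp_rot: [-180.0, 0.2, 40.0]
ft_force: [-0.2, -1.0, 0.5]
finger_gap: 68.3
```

```bash
python3 -c "
from h import *
plan([550.3,269,160],40.5)
S=Cam('side');S.crop('j1.png',160,80,260,170,8)
"
```

```text
t 55.9 pos [551.5 264.  179.1] rpy [-179.99    0.22   40.02] gap 68.3 F [-0.2 -1.   0.5]
shift mm(tool) [ 2.4 -4.6 19.1] rot rad [-0.     0.004 -0.008] len 19.8
```

Emit:
carry_out([
  [[0.0015,-0.0025,0.004],[0,0.004,-0.008],0.2],
  [[0.001,-0.002,0.008],[0,0,0],0.2],
  [[0,0,0.01],[0,0,0],0.2],
  [[0,0,0.007],[0,0,0],0.2],
  [[0,0,0],[0,0,0],0.2],
])

```text
time: 56.45
tool_pos: [551.4, 270.0, 150.0]
tcp_rot: [179.9, -0.3, 40.5]
ft_force: [-0.6, 0.8, -0.8]
finger_gap: 68.4
```

```bash
python3 -c "
from h import *
plan([550.3,269,97],40.5)
"
```

```text
t 56.45 pos [551.4 270.  150. ] rpy [179.93  -0.25  40.53] gap 68.4 F [-0.6  0.8 -0.8]
shift mm(tool) [-1.8 -0.  53. ] rot rad [ 0.001 -0.004  0.001] len 53.1
```

Emit:
carry_out([
  [[-0.001,0,0.008],[0,-0.004,0],0.2],
  [[-0.001,0,0.01],[0,0,0],0.2],
  [[-0.0007,0,0.01],[0,0,0],0.2],
  [[-0.0007,0,0.01],[0,0,0],0.2],
  [[-0.0005,0,0.007],[0,0,0],0.2],
  [[0,0,0],[0,0,0],0.2],
  [[0,0,0],[0,0,0],0.2],
])

```text
time: 57.15
tool_pos: [547.5, 266.7, 99.6]
tcp_rot: [180.0, 0.1, 40.5]
ft_force: [-0.8, -0.3, 0.3]
finger_gap: 68.3
```

```bash
python3 -c "
from h import *
plan([550.3,269,97],40.5)
S=Cam('side');S.crop('j2.png',180,90,260,170,9)
"
```

```text
t 57.15 pos [547.5 266.7  99.6] rpy [1.7997e+02 1.2000e-01 4.0520e+01] gap 68.3 F [-0.8 -0.3  0.3]
shift mm(tool) [3.6 0.1 2.6] rot rad [0.001 0.002 0.   ] len 4.5
```

Emit:
carry_out([
  [[0.003,0,0.002],[0,0,0],0.2],
  [[0,0,0],[0,0,0],0.3],
  [[0,0,0],[0,0,0],0.36],
  [[0,0,0],[0,0,0],0.4],
  [[0,0,0],[0,0,0],0.43],
  [[0,0,0],[0,0,0],0.46],
  [[0,0,0],[0,0,0],0.49],
  [[0,0,0],[0,0,0],0.52],
  [[0,0,0],[0,0,0],0.6],
  [[0,0,0],[0,0,0],0.7],
], newtons=30)

```text
time: 58.2
tool_pos: [551.4, 269.5, 99.9]
tcp_rot: [179.9, -0.1, 40.5]
ft_force: [0.0, -0.5, 0.6]
finger_gap: 43.9
```

```bash
python3 -c "
from h import *
plan([550.3,269,97],40.5)
S=Cam('side');S.crop('j3.png',180,90,260,170,9)
"
```

```text
t 58.2 pos [551.4 269.5  99.9] rpy [ 1.799e+02 -8.000e-02  4.052e+01] gap 43.9 F [ 0.  -0.5  0.6]
shift mm(tool) [-1.2 -0.4  2.9] rot rad [ 0.002 -0.001  0.   ] len 3.1
```

Emit:
carry_out([
  [[0,0,0],[0,0,0],0.75],
  [[0,0,-0.004],[0,0,0],0.8],
  [[0,0,-0.007],[0,0,0],0.8],
  [[0,0,-0.008],[0,0,0],0.8],
  [[0,0,-0.005],[0,0,0],0.8],
  [[0,0,0],[0,0,0],0.8],
], newtons=60)

```text
time: 58.85
tool_pos: [551.1, 269.3, 125.7]
tcp_rot: [179.9, -0.0, 40.5]
ft_force: [0.1, 0.7, -1.4]
finger_gap: 43.2
```

```bash
python3 -c "
from h import *
plan([550.3,269,124],40.5)
S=Cam('side');S.crop('j4.png',180,90,260,170,9)
"
```

```text
t 58.85 pos [551.1 269.3 125.7] rpy [ 1.7991e+02 -4.0000e-02  4.0520e+01] gap 43.2 F [ 0.1  0.7 -1.4]
shift mm(tool) [-0.8 -0.3  1.7] rot rad [ 0.002 -0.001  0.   ] len 1.9
```

Emit:
carry_out([
  [[-0.005,0,0],[0,0,0],0.8],
  [[-0.01,0,0],[0,0,0],0.8],
  [[-0.01,0,0],[0,0,0],0.8],
  [[-0.01,0,0],[0,0,0],0.8],
  [[0,0,0],[0,0,0],0.8],
])

```text
time: 59.4
tool_pos: [520.7, 243.9, 123.7]
tcp_rot: [180.0, 0.1, 40.5]
ft_force: [-0.4, 0.7, -1.3]
finger_gap: 42.8
```

```bash
python3 -c "
from h import *
p=np.array([551.1,269.3])-80*np.array([.7536,.6574])
plan([*p,125],40.5)
"
```

```text
t 59.4 pos [520.7 243.9 123.7] rpy [1.7996e+02 1.4000e-01 4.0530e+01] gap 42.8 F [-0.4  0.7 -1.3]
shift mm(tool) [-40.4   1.3  -1.2] rot rad [0.001 0.002 0.   ] len 40.4
```

Emit:
carry_out([
  [[-0.01,0,0],[0,0,0],0.8],
  [[-0.012,0,0],[0,0,0],0.8],
  [[-0.015,0,0],[0,0,0],0.8],
  [[-0.01,0,-0.003],[0,0,0],0.8],
  [[-0.003,0,-0.01],[0,0,0],0.8],
  [[0,0,-0.02],[0,0,0],0.8],
  [[0,0,-0.015],[0,0,0],0.8],
  [[0,0,0],[0,0,0],0.8],
])

```text
time: 60.2
tool_pos: [480.1, 209.6, 174.2]
tcp_rot: [180.0, 0.1, 40.5]
ft_force: [0.6, 0.5, -0.8]
finger_gap: 42.6
```

```bash
python3 -c "
from h import *
plan([599.2,-159.5,170],79.7)
S=Cam('side');S.crop('j5.png',150,90,260,190,7)
"
```

```text
t 60.2 pos [480.1 209.6 174.2] rpy [1.7998e+02 1.1000e-01 4.0460e+01] gap 42.6 F [ 0.6  0.5 -0.8]
shift mm(tool) [-148.9  358.1    4.6] rot rad [-0.     0.002 -0.685] len 387.8
```

Emit:
carry_out([
  [[-0.006,0.01,-0.003],[0,0,-0.05],0.8],
  [[-0.016,0.023,-0.003],[0,0,-0.055],0.8],
  [[-0.025,0.033,-0.003],[0,0,-0.055],0.8],
  [[-0.027,0.032,-0.003],[0,0,-0.055],0.8],
  [[-0.029,0.03,-0.003],[0,0,-0.055],0.8],
  [[-0.03,0.029,-0.003],[0,0,-0.055],0.8],
  [[-0.032,0.027,-0.003],[0,0,-0.055],0.8],
  [[-0.033,0.025,-0.003],[0,0,-0.055],0.8],
  [[-0.035,0.023,-0.003],[0,0,-0.055],0.8],
  [[-0.036,0.021,-0.003],[0,0,-0.055],0.8],
  [[-0.026,0.014,0],[0,0,-0.055],0.8],
  [[-0.013,0.006,0],[0,0,-0.055],0.8],
])

```text
time: 61.45
tool_pos: [552.6, -213.6, 193.7]
tcp_rot: [-179.4, 0.1, 79.9]
ft_force: [-0.1, 0.5, -2.1]
finger_gap: 43.5
```

```bash
python3 -c "
from h import *
plan([570.3,-317.2,160],79.7)
"
```

```text
t 61.45 pos [ 552.6 -213.6  193.7] rpy [-1.794e+02  6.000e-02  7.989e+01] gap 43.5 F [-0.1  0.5 -2.1]
shift mm(tool) [-98.9  36.   33.4] rot rad [-0.01   0.001  0.003] len 110.4
```

Emit:
carry_out([
  [[-0.012,0.004,0],[-0.01,0,0.003],0.8],
  [[-0.02,0.007,0],[0,0,0],0.8],
  [[-0.025,0.009,0.004],[0,0,0],0.8],
  [[-0.022,0.008,0.006],[0,0,0],0.8],
  [[-0.013,0.005,0.008],[0,0,0],0.8],
  [[-0.004,0.002,0.008],[0,0,0],0.8],
  [[0,0,0],[0,0,0],0.8],
  [[0,0,0],[0,0,0],0.8],
])

```text
time: 62.25
tool_pos: [569.3, -316.9, 159.7]
tcp_rot: [-179.7, -0.2, 79.2]
ft_force: [0.2, -0.9, -1.4]
finger_gap: 43.2
```

```bash
python3 -c "
from h import *
plan([570.3,-317.2,135],79.7)
"
```

```text
t 62.25 pos [ 569.3 -316.9  159.7] rpy [-1.7971e+02 -1.6000e-01  7.9230e+01] gap 43.2 F [ 0.2 -0.9 -1.4]
shift mm(tool) [-0.2  1.2 24.7] rot rad [-0.005 -0.003 -0.008] len 24.7
```

Emit:
carry_out([
  [[0,0.0005,0.005],[-0.005,-0.003,-0.008],0.8],
  [[0,0,0.008],[0,0,0],0.8],
  [[0,0,0.008],[0,0,0],0.8],
  [[0,0,0.004],[0,0,0],0.8],
  [[0,0,0],[0,0,0],0.8],
  [[0,0,0],[0,0,0],0.8],
])

```text
time: 62.85
tool_pos: [570.4, -313.7, 133.1]
tcp_rot: [180.0, -0.0, 79.9]
ft_force: [-0.3, -0.1, -1.7]
finger_gap: 43.3
```

```bash
cat > kov.py <<'E'
import sys
from h import *
# kov.py name x0 y0 w h k cx cy zoff : ideal keeper base on rod (green) and model at tcp (yellow)
n=sys.argv[1]; x0,y0,w,h,k=map(int,sys.argv[2:7]); cx,cy,zo=map(float,sys.argv[7:10])
S=Cam('side'); S.crop(n,x0,y0,x0+w,y0+h,k); im=cv2.imread('pics/'+n)
p,R=pose()
def dr(P,col): cv2.polylines(im,[((S.proj(P)+.5-[x0,y0])*k).astype(int)],True,col,1)
z=p[2]-zo
def rect(c,zz,col,hx=20,hy=22): dr([np.array([c[0],c[1],zz])+R[:,0]*sx*hx+R[:,1]*sy*hy for sx,sy in((-1,-1),(1,-1),(1,1),(-1,1))],col)
rect((cx,cy),z,(0,255,0)); rect((cx,cy),z+60,(0,255,0),10.5,22)
rect(p,z,(0,255,255)); rect(p,z+60,(0,255,255),10.5,22)
for zz,rr in((14,23),(88,10)): dr([[cx+rr*np.cos(a),cy+rr*np.sin(a),zz] for a in np.linspace(0,6.28,40)],(0,0,255))
print("base z",z.round(1)); cv2.imwrite('pics/'+n,im)
E
python3 -c "
from h import *
plan([570.3,-317.2,135],79.7)
"; python3 kov.py k1.png 285 240 66 66 11 571.6 -316.9 30.9
```

```text
t 62.85 pos [ 570.4 -313.7  133.1] rpy [179.95  -0.    79.91] gap 43.3 F [-0.3 -0.1 -1.7]
shift mm(tool) [-3.5  0.6 -1.9] rot rad [ 0.001 -0.     0.004] len 4.0
base z 102.2
```

```bash
python3 kov.py k2.png 295 270 56 56 13 571.6 -316.9 30.9
```

```text
base z 102.4
```

Emit:
carry_out([
  [[-0.001,0.0003,0.003],[0.001,0,0.004],0.8],
  [[0,0,0.004],[0,0,0],0.8],
  [[0,0,0.003],[0,0,0],0.8],
  [[0,0,0],[0,0,0],0.8],
])

```text
time: 63.35
tool_pos: [571.0, -315.5, 123.3]
tcp_rot: [179.9, 0.0, 79.6]
ft_force: [-0.4, 0.3, -1.9]
finger_gap: 43.5
```

```bash
python3 -c "
from h import *
plan([570.3,-317.2,115],79.7)
";python3 kov.py k3.png 295 270 56 56 13 571.6 -316.9 30.9
```

```text
t 63.35 pos [ 571.  -315.5  123.3] rpy [1.7992e+02 4.0000e-02 7.9630e+01] gap 43.5 F [-0.4  0.3 -1.9]
shift mm(tool) [-1.7 -0.4  8.3] rot rad [ 0.001  0.001 -0.001] len 8.5
base z 92.7
```

Emit:
carry_out([
  [[-0.0003,0.0003,0.003],[0,0,0],0.8],
  [[0,-0.0002,0.003],[0,0,0],0.8],
  [[0,-0.0002,0.003],[0,0,0],0.8],
])

```text
time: 63.7
tool_pos: [571.7, -316.4, 115.5]
tcp_rot: [179.8, 0.1, 79.6]
ft_force: [-3.0, 4.1, 0.1]
finger_gap: 43.0
```

```bash
python3 -c "
from h import *
plan([570.3,-317.2,101],79.7);print(r.sense()['wrist_torque'])
"
```

```text
t 63.7 pos [ 571.7 -316.4  115.5] rpy [1.7979e+02 9.0000e-02 7.9630e+01] gap 43.0 F [-3.   4.1  0.1]
shift mm(tool) [-1.  -1.3 14.5] rot rad [ 0.004  0.002 -0.001] len 14.6
[ 1.0218972   0.1219543  -0.00813573]
```

Emit:
carry_out([
  [[0.001,-0.001,0.002],[0.002,0,0],0.8],
  [[0,-0.0002,0.003],[0,0,0],0.8],
  [[0,-0.0002,0.003],[0,0,0],0.8],
])

```text
time: 64.0
tool_pos: [570.6, -315.0, 107.0]
tcp_rot: [179.9, 0.1, 79.6]
ft_force: [-0.2, 0.4, -1.2]
finger_gap: 43.4
```

```bash
python3 -c "
from h import *
plan([570.3,-317.2,101],79.7);print(r.sense()['wrist_torque'])
"
```

```text
t 64.0 pos [ 570.6 -315.   107. ] rpy [1.7989e+02 1.0000e-01 7.9640e+01] gap 43.4 F [-0.2  0.4 -1.2]
shift mm(tool) [-2.2  0.1  6. ] rot rad [ 0.002  0.002 -0.001] len 6.4
[ 0.06311716 -0.06268498 -0.02735757]
```

Emit:
carry_out([
  [[0,0,0.0025],[0,0,0],0.8],
  [[0,0,0.0025],[0,0,0],0.8],
  [[0,0,0.001],[0,0,0],0.8],
])

```text
time: 64.3
tool_pos: [570.4, -315.1, 100.9]
tcp_rot: [179.9, 0.1, 79.6]
ft_force: [-4.6, 2.3, 13.0]
finger_gap: 43.1
```

```bash
python3 -c "
from h import *
plan([570.3,-317.2,101],79.7);print(r.sense()['wrist_torque'])
"
```

```text
t 64.3 pos [ 570.4 -315.1  100.9] rpy [1.7991e+02 1.1000e-01 7.9640e+01] gap 43.1 F [-4.6  2.3 13. ]
shift mm(tool) [-2.   0.2 -0.1] rot rad [ 0.002  0.002 -0.001] len 2.1
[0.58598114 0.99724469 0.01704404]
```

Resting on the spring at exactly the expected height (base 70 mm). Release and rise.

Emit:
carry_out([
  [[0,0,-0.0005],[0,0,0],0.5],
  [[0,0,0],[0,0,0],0.35],
  [[0,0,0],[0,0,0],0.2],
  [[0,0,0],[0,0,0],0.2],
  [[0,0,-0.01],[0,0,0],0.2],
  [[0,0,-0.02],[0,0,0],0.2],
  [[0,0,-0.03],[0,0,0],0.2],
  [[0,0,-0.03],[0,0,0],0.2],
  [[0,0,-0.03],[0,0,0],0.2],
  [[0,0,-0.02],[0,0,0],0.2],
  [[0,0,0],[0,0,0],0.2],
])

```text
time: 65.4
tool_pos: [569.8, -314.8, 249.7]
tcp_rot: [179.9, 0.1, 79.6]
ft_force: [0.1, 0.1, 0.6]
finger_gap: 68.1
```

```bash
python3 -c "
from h import *
plan([470,320,230],40.5)
S=Cam('side');S.crop('l1.png',240,190,360,345,5)
"
```

```text
t 65.4 pos [ 569.8 -314.8  249.7] rpy [1.7989e+02 1.3000e-01 7.9620e+01] gap 68.1 F [0.1 0.1 0.6]
shift mm(tool) [ 606.5 -212.6   18. ] rot rad [0.003 0.001 0.683] len 642.9
```

Emit:
carry_out([
  [[0.014,-0.005,-0.002],[0,0,0.05],0.2],
  [[0.028,-0.011,-0.002],[0,0,0.057],0.2],
  [[0.042,-0.018,-0.002],[0,0,0.057],0.2],
  [[0.041,-0.021,-0.002],[0,0,0.057],0.2],
  [[0.04,-0.023,-0.002],[0,0,0.057],0.2],
  [[0.038,-0.026,-0.002],[0,0,0.057],0.2],
  [[0.037,-0.028,-0.002],[0,0,0.057],0.2],
  [[0.035,-0.03,-0.002],[0,0,0.057],0.2],
  [[0.033,-0.032,-0.002],[0,0,0.057],0.2],
  [[0.032,-0.033,-0.002],[0,0,0.057],0.2],
  [[0.024,-0.028,-0.002],[0,0,0.057],0.2],
  [[0.012,-0.016,0],[0,0,0.057],0.2],
])

```text
time: 66.65
tool_pos: [503.0, 167.2, 248.8]
tcp_rot: [-178.9, 1.1, 38.9]
ft_force: [-0.2, -0.6, -0.4]
finger_gap: 68.1
```

```bash
python3 -c "
from h import *
plan([481.8,334.8,200],40.5)
"
```

```text
t 66.65 pos [503.  167.2 248.8] rpy [-178.91    1.08   38.88] gap 68.1 F [-0.2 -0.6 -0.4]
shift mm(tool) [  89.6 -142.9   49.8] rot rad [-0.019  0.019 -0.028] len 175.8
```

Emit:
carry_out([
  [[0.01,-0.015,0],[-0.01,0.01,-0.014],0.2],
  [[0.016,-0.026,0],[-0.009,0.009,-0.014],0.2],
  [[0.018,-0.03,0],[0,0,0],0.2],
  [[0.018,-0.03,0.003],[0,0,0],0.2],
  [[0.014,-0.022,0.008],[0,0,0],0.2],
  [[0.007,-0.011,0.01],[0,0,0],0.2],
  [[0.002,-0.003,0.01],[0,0,0],0.2],
  [[0,0,0.01],[0,0,0],0.2],
  [[0,0,0],[0,0,0],0.2],
  [[0,0,0],[0,0,0],0.2],
])

```text
time: 67.65
tool_pos: [471.1, 330.5, 189.4]
tcp_rot: [-179.8, 1.1, 40.6]
ft_force: [1.0, 0.4, 0.5]
finger_gap: 68.3
```

```bash
python3 -c "
from h import *
plan([481.8,334.8,155],40.5)
S=Cam('side');S.crop('m1.png',130,70,240,170,7)
"
```

```text
t 67.65 pos [471.1 330.5 189.4] rpy [-179.76    1.12   40.57] gap 68.3 F [1.  0.4 0.5]
shift mm(tool) [11.6  3.8 34.2] rot rad [-0.004  0.02   0.001] len 36.3
```

Emit:
carry_out([
  [[0.005,0.002,0],[-0.004,0.01,0],0.2],
  [[0.005,0.0015,0.004],[0,0.01,0],0.2],
  [[0.001,0,0.01],[0,0,0],0.2],
  [[0,0,0.01],[0,0,0],0.2],
  [[0,0,0.008],[0,0,0],0.2],
  [[0,0,0],[0,0,0],0.2],
  [[0,0,0],[0,0,0],0.2],
])

```text
time: 68.4
tool_pos: [484.4, 333.8, 155.8]
tcp_rot: [179.9, -0.3, 40.4]
ft_force: [0.8, -0.3, 0.2]
finger_gap: 68.4
```

```bash
python3 -c "
from h import *
plan([481.8,334.8,98],40.5)
"
```

```text
t 68.4 pos [484.4 333.8 155.8] rpy [179.94  -0.26  40.4 ] gap 68.4 F [ 0.8 -0.3  0.2]
shift mm(tool) [-1.5 -2.5 57.8] rot rad [ 0.001 -0.004 -0.002] len 57.9
```

Emit:
carry_out([
  [[-0.001,-0.0015,0.006],[0,-0.004,0],0.2],
  [[0,-0.001,0.01],[0,0,0],0.2],
  [[0,0,0.01],[0,0,0],0.2],
  [[0,0,0.01],[0,0,0],0.2],
  [[0,0,0.01],[0,0,0],0.2],
  [[0,0,0.008],[0,0,0],0.2],
  [[0,0,0],[0,0,0],0.2],
  [[0,0,0],[0,0,0],0.2],
])

```text
time: 69.2
tool_pos: [481.1, 335.0, 96.1]
tcp_rot: [180.0, 0.1, 40.4]
ft_force: [-0.0, 0.4, 0.1]
finger_gap: 68.2
```

```bash
python3 -c "
from h import *
plan([481.8,334.8,98],40.5)
S=Cam('side');S.crop('m2.png',140,80,240,170,8)
"
```

```text
t 69.2 pos [481.1 335.   96.1] rpy [1.7996e+02 8.0000e-02 4.0420e+01] gap 68.2 F [-0.   0.4  0.1]
shift mm(tool) [ 0.4  0.6 -1.9] rot rad [ 0.001  0.001 -0.001] len 2.0
```

Emit:
carry_out([
  [[0.0005,0,-0.003],[0,0,0],0.2],
  [[0,0,0],[0,0,0],0.3],
  [[0,0,0],[0,0,0],0.36],
  [[0,0,0],[0,0,0],0.4],
  [[0,0,0],[0,0,0],0.43],
  [[0,0,0],[0,0,0],0.46],
  [[0,0,0],[0,0,0],0.49],
  [[0,0,0],[0,0,0],0.52],
  [[0,0,0],[0,0,0],0.6],
  [[0,0,0],[0,0,0],0.7],
], newtons=30)

```text
time: 70.25
tool_pos: [483.0, 336.1, 102.1]
tcp_rot: [179.9, -0.1, 40.4]
ft_force: [-0.1, 0.2, 1.4]
finger_gap: 43.8
```

Emit:
carry_out([
  [[0,0,0],[0,0,0],0.75],
], newtons=60)

```text
time: 70.35
tool_pos: [483.0, 336.1, 102.2]
tcp_rot: [179.9, -0.2, 40.4]
ft_force: [-0.9, -1.1, 1.6]
finger_gap: 43.1
```

Emit:
carry_out([
  [[0,0,-0.004],[0,0,0],0.8],
  [[0,0,-0.007],[0,0,0],0.8],
  [[0,0,-0.008],[0,0,0],0.8],
  [[0,0,-0.005],[0,0,0],0.8],
  [[0,0,0],[0,0,0],0.8],
])

```text
time: 70.85
tool_pos: [482.3, 335.9, 127.4]
tcp_rot: [179.9, -0.1, 40.4]
ft_force: [-0.3, 0.4, -1.7]
finger_gap: 43.0
```

```bash
python3 -c "
from h import *
plan([481.8,334.8,125],40.5)
S=Cam('side');S.crop('m3.png',140,80,240,170,8)
"
```

```text
t 70.85 pos [482.3 335.9 127.4] rpy [ 1.7993e+02 -7.0000e-02  4.0420e+01] gap 43.0 F [-0.3  0.4 -1.7]
shift mm(tool) [-1.1  0.4  2.4] rot rad [ 0.001 -0.001 -0.001] len 2.7
```

Emit:
carry_out([
  [[-0.005,0,0],[0,0,0],0.8],
  [[-0.01,0,0],[0,0,0],0.8],
  [[-0.01,0,0],[0,0,0],0.8],
  [[-0.01,0,0],[0,0,0],0.8],
  [[-0.01,0,0],[0,0,0],0.8],
  [[-0.01,0,0],[0,0,0],0.8],
  [[-0.012,0,0],[0,0,0],0.8],
  [[-0.01,0,0],[0,0,0],0.8],
  [[-0.006,0,-0.005],[0,0,0],0.8],
  [[-0.002,0,-0.015],[0,0,0],0.8],
  [[0,0,-0.02],[0,0,0],0.8],
  [[0,0,-0.012],[0,0,0],0.8],
])

```text
time: 72.1
tool_pos: [405.6, 271.9, 175.4]
tcp_rot: [-179.9, 0.6, 40.4]
ft_force: [0.9, -0.7, -1.5]
finger_gap: 43.0
```

```bash
python3 -c "
from h import *
plan([585,-236.5,180],79.7)
S=Cam('side');S.crop('m4.png',120,80,230,180,7)
"
```

```text
t 72.1 pos [405.6 271.9 175.4] rpy [-179.95    0.57   40.4 ] gap 43.0 F [ 0.9 -0.7 -1.5]
shift mm(tool) [-192.9  503.5   -3.2] rot rad [-0.004  0.009 -0.686] len 539.2
```

Emit:
carry_out([
  [[-0.005,0.013,-0.004],[0,0.005,-0.05],0.8],
  [[-0.011,0.026,-0.004],[0,0.004,-0.057],0.8],
  [[-0.02,0.039,-0.004],[0,0,-0.057],0.8],
  [[-0.022,0.038,-0.004],[0,0,-0.057],0.8],
  [[-0.024,0.037,-0.004],[0,0,-0.057],0.8],
  [[-0.026,0.035,-0.003],[0,0,-0.057],0.8],
  [[-0.028,0.034,-0.003],[0,0,-0.057],0.8],
  [[-0.03,0.032,-0.003],[0,0,-0.057],0.8],
  [[-0.032,0.03,-0.003],[0,0,-0.057],0.8],
  [[-0.031,0.026,-0.003],[0,0,-0.057],0.8],
  [[-0.021,0.016,0],[0,0,-0.057],0.8],
  [[-0.011,0.007,0],[0,0,-0.057],0.8],
])

```text
time: 73.35
tool_pos: [559.7, -144.2, 210.1]
tcp_rot: [179.8, -0.2, 81.1]
ft_force: [-0.2, 0.6, -2.0]
finger_gap: 42.9
```

```bash
python3 -c "
from h import *
plan([585,-236.5,160],79.7)
"
```

```text
t 73.35 pos [ 559.7 -144.2  210.1] rpy [179.81  -0.25  81.05] gap 42.9 F [-0.2  0.6 -2. ]
shift mm(tool) [-87.4  39.2  49.9] rot rad [ 0.003 -0.004  0.024] len 108.0
```

Emit:
carry_out([
  [[-0.01,0.005,0],[0.003,-0.004,0.012],0.8],
  [[-0.02,0.009,0.003],[0,0,0.012],0.8],
  [[-0.022,0.01,0.006],[0,0,0],0.8],
  [[-0.018,0.009,0.01],[0,0,0],0.8],
  [[-0.01,0.004,0.012],[0,0,0],0.8],
  [[-0.003,0.001,0.012],[0,0,0],0.8],
  [[0,0,0.006],[0,0,0],0.8],
  [[0,0,0],[0,0,0],0.8],
  [[0,0,0],[0,0,0],0.8],
])

```text
time: 74.25
tool_pos: [581.9, -234.1, 154.7]
tcp_rot: [-179.7, -0.1, 79.0]
ft_force: [-0.4, 0.0, -1.5]
finger_gap: 43.2
```

```bash
python3 -c "
from h import *
plan([585,-236.5,136],79.7)
"
```

```text
t 74.25 pos [ 581.9 -234.1  154.7] rpy [-1.797e+02 -1.000e-01  7.901e+01] gap 43.2 F [-0.4  0.  -1.5]
shift mm(tool) [-1.8  3.6 18.7] rot rad [-0.005 -0.002 -0.012] len 19.1
```

Emit:
carry_out([
  [[-0.001,0.002,0.005],[-0.005,-0.002,-0.012],0.8],
  [[-0.001,0.001,0.007],[0,0,0],0.8],
  [[-0.001,0,0.007],[0,0,0],0.8],
  [[0,0,0.003],[0,0,0],0.8],
  [[0,0,0],[0,0,0],0.8],
  [[0,0,0],[0,0,0],0.8],
])

```text
time: 74.85
tool_pos: [585.4, -236.4, 132.4]
tcp_rot: [179.9, 0.1, 79.9]
ft_force: [-0.1, -0.3, -2.2]
finger_gap: 43.0
```

```bash
python3 -c "
from h import *
plan([585,-236.5,128],79.7)
";python3 kov.py n1.png 282 240 56 56 13 585.9 -238.2 33.1
```

```text
t 74.85 pos [ 585.4 -236.4  132.4] rpy [1.7985e+02 5.0000e-02 7.9860e+01] gap 43.0 F [-0.1 -0.3 -2.2]
shift mm(tool) [-0.1 -0.4  4.4] rot rad [0.003 0.001 0.003] len 4.4
base z 99.4
```

Emit:
carry_out([
  [[0,-0.0002,0.003],[0,0,0],0.8],
  [[0,-0.0002,0.003],[0,0,0],0.8],
  [[0,-0.0002,0.003],[0,0,0],0.8],
  [[0,-0.0002,0.003],[0,0,0],0.8],
])

```text
time: 75.3
tool_pos: [585.3, -236.7, 120.8]
tcp_rot: [179.7, 0.1, 79.8]
ft_force: [0.6, 0.2, -1.7]
finger_gap: 42.8
```

Emit:
carry_out([
  [[0,-0.0002,0.003],[0,0,0],0.8],
  [[0,-0.0002,0.003],[0,0,0],0.8],
  [[0,-0.0002,0.003],[0,0,0],0.8],
])

```text
time: 75.6
tool_pos: [585.7, -237.3, 117.3]
tcp_rot: [179.6, 0.1, 79.9]
ft_force: [-11.5, 5.3, 21.7]
finger_gap: 43.0
```

Emit:
carry_out([
  [[0,0,-0.004],[0,0,0],0.8],
  [[0.001,-0.001,-0.003],[0,0,0],0.8],
  [[0.0,0,0],[0,0,0],0.8],
])

```text
time: 75.9
tool_pos: [585.1, -236.0, 125.3]
tcp_rot: [179.5, 0.2, 79.9]
ft_force: [-0.3, -0.2, -1.5]
finger_gap: 42.9
```

```bash
python3 kov.py n2.png 282 240 56 56 13 585.9 -238.2 33.1
```

```text
base z 92.0
```

View pics/n2.png

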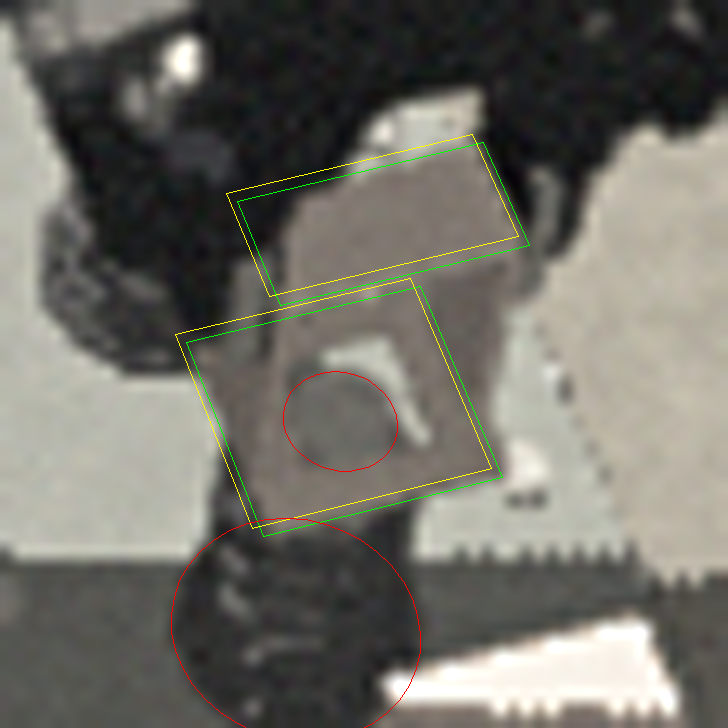

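```bash
cat kov.py
```

```text
import sys
from h import *
# kov.py name x0 y0 w h k cx cy zoff : ideal keeper base on rod (green) and model at tcp (yellow)
n=sys.argv[1]; x0,y0,w,h,k=map(int,sys.argv[2:7]); cx,cy,zo=map(float,sys.argv[7:10])
S=Cam('side'); S.crop(n,x0,y0,x0+w,y0+h,k); im=cv2.imread('pics/'+n)
p,R=pose()
def dr(P,col): cv2.polylines(im,[((S.proj(P)+.5-[x0,y0])*k).astype(int)],True,col,1)
z=p[2]-zo
def rect(c,zz,col,hx=20,hy=22): dr([np.array([c[0],c[1],zz])+R[:,0]*sx*hx+R[:,1]*sy*hy for sx,sy in((-1,-1),(1,-1),(1,1),(-1,1))],col)
rect((cx,cy),z,(0,255,0)); rect((cx,cy),z+60,(0,255,0),10.5,22)
rect(p,z,(0,255,255)); rect(p,z+60,(0,255,255),10.5,22)
for zz,rr in((14,23),(88,10)): dr([[cx+rr*np.cos(a),cy+rr*np.sin(a),zz] for a in np.linspace(0,6.28,40)],(0,0,255))
print("base z",z.round(1)); cv2.imwrite('pics/'+n,im)
```

```bash
sed -e "s/^rect((cx,cy),z,(0,255,0)).*/rect((cx,cy),z+5,(0,255,0),12,12); rect((cx,cy),z+5,(0,255,0))/" -e "s/^rect(p,z,(0,255,255)).*/rect(p,z+5,(0,255,255),12,12)/" kov.py > kh.py; python3 kh.py n3.png 282 240 56 56 13 585.9 -238.2 33.1
```

```text
base z 91.7
```

View pics/n3.png

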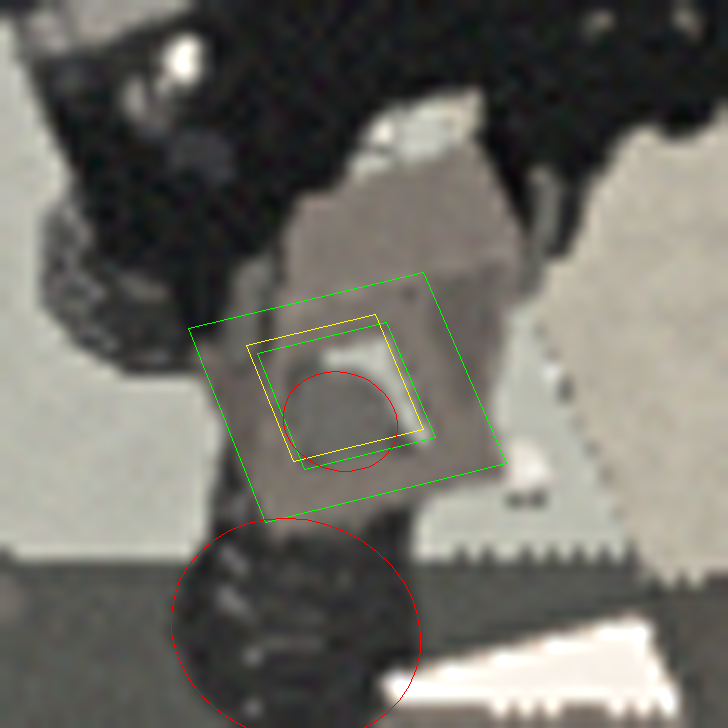

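Emit:
carry_out([
  [[0.0003,-0.0004,0.003],[0,0,0],0.8],
  [[0.0003,-0.0003,0.002],[0,0,0],0.8],
  [[0.0003,-0.0003,0.002],[0,0,0],0.8],
])

```text
time: 76.3
tool_pos: [584.0, -235.0, 116.4]
tcp_rot: [179.6, 0.1, 79.9]
ft_force: [1.9, -0.6, -0.5]
finger_gap: 43.0
```

Emit:
carry_out([
  [[0,0.0003,0.002],[0,0,0],0.8],
  [[0.0,0,0.002],[0,0,0],0.8],
  [[0.0,0,0.002],[0,0,0],0.8],
])

```text
time: 76.6
tool_pos: [584.2, -234.9, 109.3]
tcp_rot: [179.6, 0.1, 79.9]
ft_force: [0.2, 1.1, -1.1]
finger_gap: 42.9
```

Emit:
carry_out([
  [[0,0.0,0.002],[0,0,0],0.8],
  [[0.0,0,0.002],[0,0,0],0.8],
  [[0.0,0,0.001],[0,0,0],0.8],
])

```text
time: 76.9
tool_pos: [584.3, -234.9, 103.7]
tcp_rot: [179.6, 0.1, 79.9]
ft_force: [0.9, -1.1, -1.5]
finger_gap: 43.1
```

Emit:
carry_out([
  [[0,0.0,0.001],[0,0,0],0.8],
  [[0.0,0,0.001],[0,0,0],0.8],
])

```text
time: 77.1
tool_pos: [584.6, -235.1, 103.2]
tcp_rot: [179.6, 0.1, 79.9]
ft_force: [-2.9, 0.7, 8.4]
finger_gap: 43.0
```

Emit:
carry_out([
  [[0,0,0.0003],[0,0,0],0.5],
  [[0,0,0],[0,0,0],0.35],
  [[0,0,0],[0,0,0],0.2],
  [[0,0,0],[0,0,0],0.2],
  [[0,0,-0.01],[0,0,0],0.2],
  [[0,0,-0.02],[0,0,0],0.2],
  [[0,0,-0.03],[0,0,0],0.2],
  [[0,0,-0.03],[0,0,0],0.2],
  [[0,0,-0.03],[0,0,0],0.2],
  [[0,0,-0.02],[0,0,0],0.2],
])

```text
time: 78.1
tool_pos: [581.3, -233.6, 246.9]
tcp_rot: [179.9, 0.1, 79.9]
ft_force: [-0.1, -0.6, 0.7]
finger_gap: 68.7
```

Run:
```python
from h import *
S=Cam('side'); S.crop('n4.png',240,190,360,345,5)
plan([421.3,407.2,250],40.5)
```

```text
t 78.15 pos [ 582.6 -234.2  251. ] rpy [1.7965e+02 1.3000e-01 7.9860e+01] gap 68.1 F [ 0.7 -0.1  2.8]
shift mm(tool) [ 603.  -271.7   -2.1] rot rad [0.007 0.    0.687] len 661.3
```

View pics/n4.png

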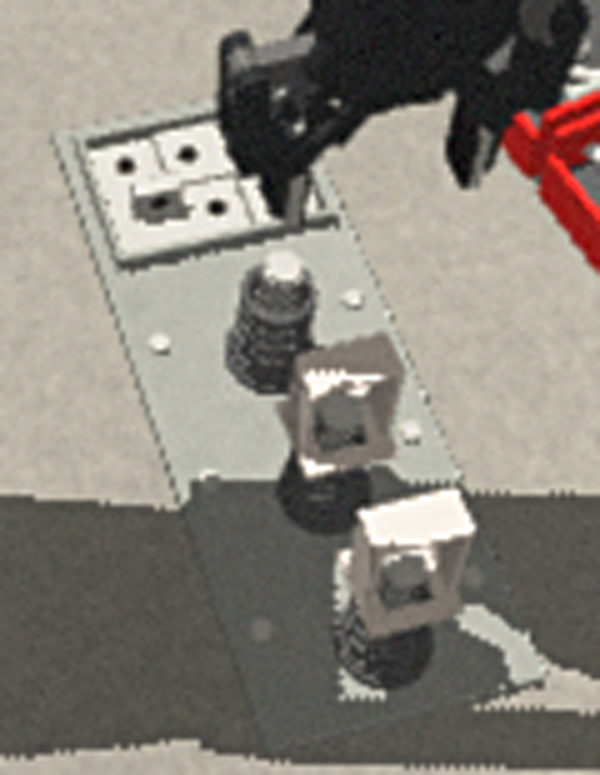

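Emit:
carry_out([
  [[0.0455,-0.0205,-0.003],[0,0,0.057],0.2],
  [[0.0442,-0.0232,-0.003],[0,0,0.057],0.2],
  [[0.0428,-0.0257,-0.003],[0,0,0.057],0.2],
  [[0.0413,-0.0281,-0.003],[0,0,0.057],0.2],
  [[0.0396,-0.0304,-0.003],[0,0,0.057],0.2],
  [[0.0378,-0.0326,-0.003],[0,0,0.057],0.2],
  [[0.0359,-0.0347,-0.003],[0,0,0.057],0.2],
  [[0.0338,-0.0367,-0.003],[0,0,0.057],0.2],
  [[0.0317,-0.0386,-0.003],[0,0,0.057],0.2],
  [[0.0294,-0.0403,-0.003],[0,0,0.057],0.2],
  [[0.0271,-0.0419,-0.003],[0,0,0.057],0.2],
  [[0.0247,-0.0434,-0.003],[0,0,0.057],0.2],
])

```text
time: 79.35
tool_pos: [442.8, 346.3, 290.6]
tcp_rot: [179.1, -0.7, 38.5]
ft_force: [1.4, -0.5, 0.6]
finger_gap: 68.2
```

```bash
python3 -c "
from h import *
plan([421.3,407.2,190],40.5)"
```

```text
t 79.35 pos [442.8 346.3 290.6] rpy [179.12  -0.74  38.48] gap 68.2 F [ 1.4 -0.5  0.6]
shift mm(tool) [ 19.8 -62.6  99.9] rot rad [ 0.016 -0.013 -0.035] len 119.6
```

Emit:
carry_out([
  [[0.007,-0.021,0.02],[0.008,-0.006,-0.017],0.2],
  [[0.007,-0.021,0.03],[0.008,-0.006,-0.017],0.2],
  [[0.006,-0.017,0.03],[0,0,0],0.2],
  [[0,0,0.015],[0,0,0],0.2],
  [[0,0,0],[0,0,0],0.2],
  [[0,0,0],[0,0,0],0.2],
])

```text
time: 79.95
tool_pos: [418.6, 414.2, 197.2]
tcp_rot: [-179.9, -0.4, 40.9]
ft_force: [0.1, 0.0, -0.1]
finger_gap: 68.4
```

```bash
python3 -c "
from h import *
plan([421.3,407.2,155],40.5)"; cat kp.py | head -40
```

```text
t 79.95 pos [418.6 414.2 197.2] rpy [-179.91   -0.44   40.88] gap 68.4 F [ 0.1  0.  -0.1]
shift mm(tool) [-2.8  7.1 42.2] rot rad [-0.002 -0.008  0.007] len 42.9
from h import *
S=Cam('side');T=Cam('top')
s=lambda u,v:((u+.5)/7-.5+135,(v+.5)/7-.5+90)
t=lambda u,v:((u+.5)/7-.5+100,(v+.5)/7-.5+150)
A={'L':((97,148),(240,523)),'M':((292.5,213),(421,382)),'R':((511,262.5),(584,222))}
for n,(a,b) in A.items():
    print(n,S.plane(s(*a),129).round(1),T.plane(t(*b),129).round(1),tri(S,s(*a),T,t(*b))[0].round(1))
C=[S.plane(s(*u),129)[:2] for u in ((452,260),(480,233),(570,262),(543,292))]
print([np.linalg.norm(C[i]-C[i-1]).round(1) for i in range(4)])
for q in (((452,260),(480,233),(570,262),(543,292)),((232,213),(262,183),(352,213),(325,243)),((37,148),(65,118),(157,148),(130,178))):
    W=[S.plane(s(*u),129)[:2] for u in q]; d=(W[3]-W[0]+W[2]-W[1]); print('bar long dir side',np.degrees(np.arctan2(d[1],d[0])).round(1))
W=[S.plane(s(97,148),129),S.plane(s(511,262.5),129)]; d=W[1]-W[0]; print('row dir side',np.degrees(np.arctan2(d[1],d[0])),np.linalg.norm(d))
W=[T.plane(t(240,523),129),T.plane(t(584,222),129)]; d=W[1]-W[0]; print('row dir top',np.degrees(np.arctan2(d[1],d[0])),np.linalg.norm(d))
W=[T.plane(t(285,693),8),T.plane(t(800,270),8)]; d=W[1]-W[0]; print('foot top',np.degrees(np.arctan2(d[1],d[0])),np.linalg.norm(d), W)
```

Emit:
carry_out([
  [[-0.0015,0.004,0.01],[0,-0.007,0.006],0.2],
  [[-0.0015,0.003,0.012],[0,0,0],0.2],
  [[0,0.001,0.01],[0,0,0],0.2],
  [[0,0,0.004],[0,0,0],0.2],
  [[0,0,0],[0,0,0],0.2],
])

```text
time: 80.45
tool_pos: [425.4, 404.2, 162.7]
tcp_rot: [-180.0, -0.4, 40.3]
ft_force: [0.2, 0.3, 0.5]
finger_gap: 68.2
```

```bash
python3 -c "
from h import *
plan([421.3,407.2,99],40.5)
S=Cam('side'); S.crop('n5.png',120,80,240,180,6)"
```

```text
t 80.45 pos [425.4 404.2 162.7] rpy [-179.96   -0.36   40.26] gap 68.2 F [0.2 0.3 0.5]
shift mm(tool) [-1.6 -4.9 63.7] rot rad [-0.001 -0.006 -0.004] len 63.9
```

View pics/n5.png

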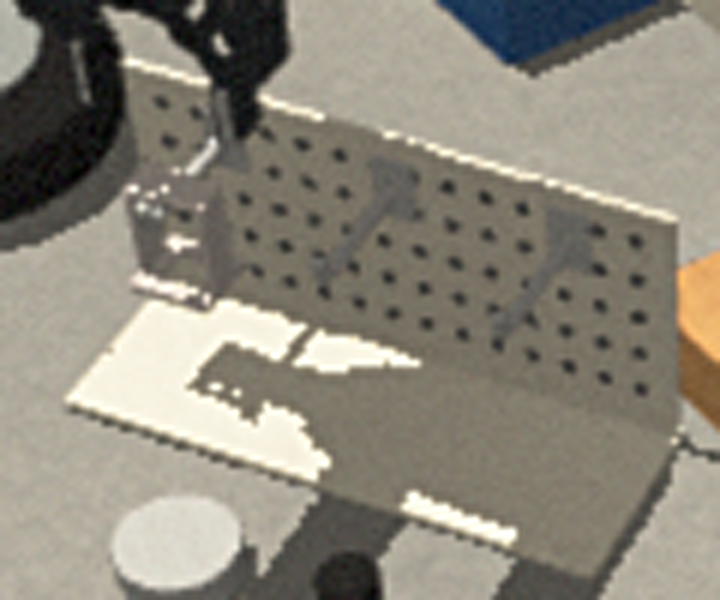

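Emit:
carry_out([
  [[-0.0015,-0.0055,0.004],[0,-0.006,-0.004],0.2],
  [[0,0,0.009],[0,0,0],0.2],
  [[0,0,0],[0,0,0],0.2],
])

```text
time: 80.8
tool_pos: [420.6, 408.4, 149.8]
tcp_rot: [-180.0, -0.1, 40.5]
ft_force: [-0.0, -0.1, -0.6]
finger_gap: 68.4
```

```bash
python3 -c "
from h import *
plan([421.3,407.2,99],40.5)"
```

```text
t 80.8 pos [420.6 408.4 149.8] rpy [-1.7996e+02 -8.0000e-02  4.0530e+01] gap 68.4 F [-0.  -0.1 -0.6]
shift mm(tool) [-0.3  1.4 50.8] rot rad [-0.001 -0.001  0.001] len 50.8
```

Emit:
carry_out([
  [[-0.0003,0.0012,0.008],[0,0,0],0.2],
  [[-0.0005,0,0.009],[0,0,0],0.2],
  [[-0.0005,0,0.009],[0,0,0],0.2],
  [[0,0,0],[0,0,0],0.2],
])

```text
time: 81.2
tool_pos: [420.0, 406.6, 121.1]
tcp_rot: [-180.0, -0.1, 40.6]
ft_force: [-1.1, -0.2, -0.2]
finger_gap: 68.6
```

```bash
python3 -c "
from h import *
plan([421.3,407.2,99],40.5)"
```

```text
t 81.2 pos [420.  406.6 121.1] rpy [-1.7996e+02 -5.0000e-02  4.0570e+01] gap 68.6 F [-1.1 -0.2 -0.2]
shift mm(tool) [ 1.4  0.4 22.1] rot rad [-0.001 -0.001  0.001] len 22.1
```

Emit:
carry_out([
  [[0.0005,0.0003,0.008],[0,0,0],0.2],
  [[0.0005,0,0.008],[0,0,0],0.2],
  [[0,0,0.004],[0,0,0],0.2],
  [[0,0,0],[0,0,0],0.2],
])

```text
time: 81.6
tool_pos: [420.9, 406.9, 98.9]
tcp_rot: [-180.0, -0.0, 40.6]
ft_force: [0.9, -0.4, 0.1]
finger_gap: 68.1
```

```bash
python3 -c "
from h import *
plan([421.3,407.2,99],40.5)
S=Cam('side'); S.crop('n6.png',130,90,180,135,14)"
```

```text
t 81.6 pos [420.9 406.9  98.9] rpy [-1.7996e+02 -2.0000e-02  4.0560e+01] gap 68.1 F [ 0.9 -0.4  0.1]
shift mm(tool) [ 0.5 -0.  -0.1] rot rad [-0.001 -0.     0.001] len 0.5
```

View pics/n6.png

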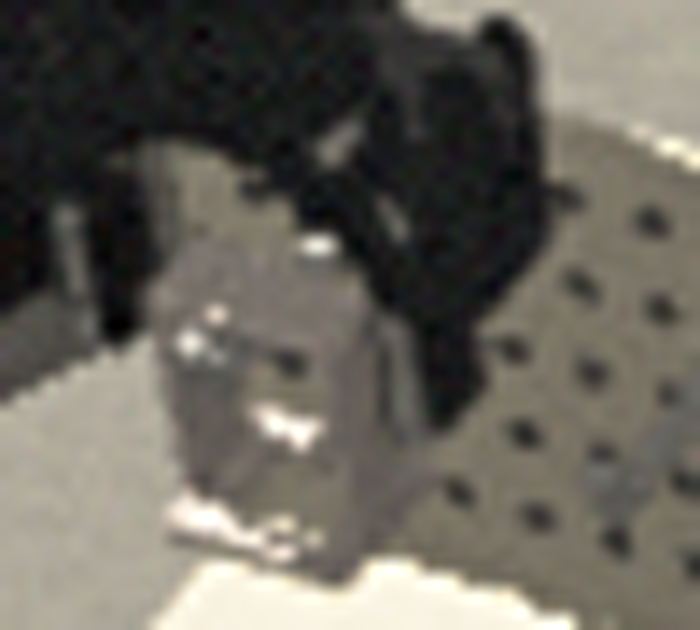

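Fingers straddle the keeper (straps at about x 165 and 390, fingers at x 90 and 460). Closing.

Emit:
carry_out([
  [[0,0,0],[0,0,0],0.3],
  [[0,0,0],[0,0,0],0.36],
  [[0,0,0],[0,0,0],0.4],
  [[0,0,0],[0,0,0],0.43],
  [[0,0,0],[0,0,0],0.46],
  [[0,0,0],[0,0,0],0.49],
  [[0,0,0],[0,0,0],0.52],
  [[0,0,0],[0,0,0],0.6],
  [[0,0,0],[0,0,0],0.7],
], newtons=30)

```text
time: 82.55
tool_pos: [421.8, 407.8, 101.0]
tcp_rot: [-180.0, -0.2, 40.6]
ft_force: [-0.7, 0.1, -0.5]
finger_gap: 43.6
```

Emit:
carry_out([
  [[0,0,0],[0,0,0],0.75],
  [[0,0,-0.004],[0,0,0],0.8],
  [[0,0,-0.007],[0,0,0],0.8],
  [[0,0,-0.008],[0,0,0],0.8],
  [[0,0,-0.006],[0,0,0],0.8],
  [[0,0,0],[0,0,0],0.8],
], newtons=60)

```text
time: 83.15
tool_pos: [421.5, 407.4, 127.9]
tcp_rot: [-180.0, -0.1, 40.6]
ft_force: [0.4, -0.0, -1.6]
finger_gap: 43.3
```

Emit:
carry_out([
  [[-0.006,0,-0.0005],[0,0,0],0.8],
  [[-0.01,0,-0.0005],[0,0,0],0.8],
  [[-0.012,0,-0.0005],[0,0,0],0.8],
  [[-0.012,0,-0.0005],[0,0,0],0.8],
  [[-0.012,0,-0.0005],[0,0,0],0.8],
  [[-0.012,0,-0.0005],[0,0,0],0.8],
  [[-0.01,0,-0.0005],[0,0,0],0.8],
  [[-0.006,0,-0.0005],[0,0,0],0.8],
  [[0,0,0],[0,0,0],0.8],
])

```text
time: 84.05
tool_pos: [353.2, 349.1, 129.3]
tcp_rot: [-180.0, 0.1, 40.6]
ft_force: [-0.0, 0.5, -2.2]
finger_gap: 43.2
```

```bash
python3 -c "
from h import *
S=Cam('side'); S.crop('n7.png',110,80,230,190,6)"
```

```text
(no output)
```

View pics/n7.png

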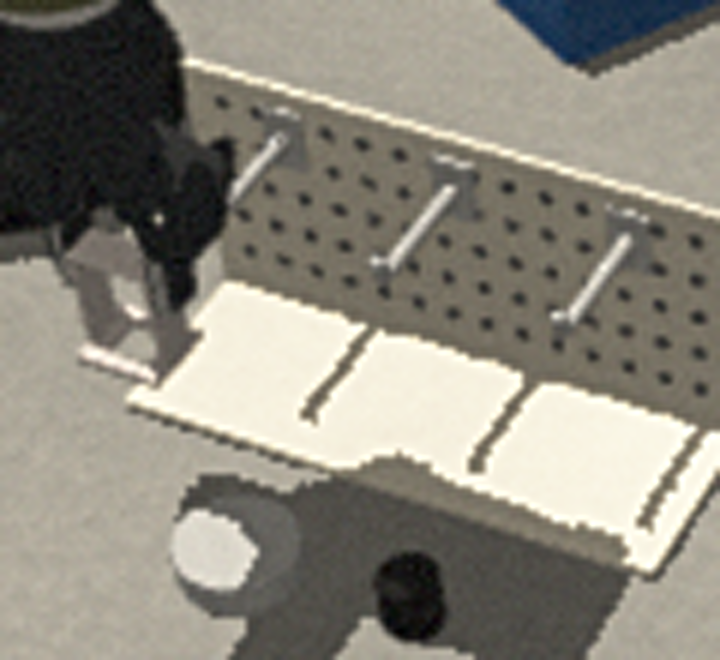

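Emit:
carry_out([
  [[0,0,-0.01],[0,0,0],0.8],
  [[0,0,-0.02],[0,0,0],0.8],
  [[0,0,-0.025],[0,0,0],0.8],
  [[0,0,-0.015],[0,0,0],0.8],
  [[0,0,0],[0,0,0],0.8],
])

```text
time: 84.6
tool_pos: [354.6, 350.1, 203.9]
tcp_rot: [-180.0, 0.1, 40.6]
ft_force: [0.6, -0.2, -1.2]
finger_gap: 42.9
```

Emit:
carry_out([
  [[-0.012,0.0448,-0.001],[0,0,-0.057],0.8],
  [[-0.0145,0.044,-0.001],[0,0,-0.057],0.8],
  [[-0.017,0.0431,-0.001],[0,0,-0.057],0.8],
  [[-0.0195,0.0421,-0.001],[0,0,-0.057],0.8],
  [[-0.0219,0.0409,-0.001],[0,0,-0.057],0.8],
  [[-0.0242,0.0396,-0.001],[0,0,-0.057],0.8],
  [[-0.0264,0.0382,-0.001],[0,0,-0.057],0.8],
  [[-0.0286,0.0367,-0.001],[0,0,-0.057],0.8],
  [[-0.0306,0.035,-0.001],[0,0,-0.057],0.8],
  [[-0.0326,0.0332,-0.001],[0,0,-0.057],0.8],
  [[-0.0344,0.0313,-0.001],[0,0,-0.057],0.8],
  [[-0.0361,0.0293,-0.001],[0,0,-0.057],0.8],
])

```text
time: 85.8
tool_pos: [609.9, -162.2, 210.0]
tcp_rot: [-179.8, -0.2, 81.9]
ft_force: [0.6, -0.9, -1.4]
finger_gap: 42.8
```

```bash
python3 -c "
from h import *
plan([599.4,-157.7,150],79.7)"
```

```text
t 85.8 pos [ 609.9 -162.2  210. ] rpy [-179.83   -0.22   81.92] gap 42.8 F [ 0.6 -0.9 -1.4]
shift mm(tool) [  2.8 -10.8  60.1] rot rad [-0.003 -0.004  0.039] len 61.1
```

Emit:
carry_out([
  [[0.002,-0.005,0],[-0.003,-0.004,0.039],0.8],
  [[0.001,-0.005,0.01],[0,0,0],0.8],
  [[0,0,0.02],[0,0,0],0.8],
  [[0,0,0.02],[0,0,0],0.8],
  [[0,0,0.008],[0,0,0],0.8],
  [[0,0,0],[0,0,0],0.8],
])

```text
time: 86.4
tool_pos: [598.7, -162.4, 141.1]
tcp_rot: [-179.5, 0.0, 79.6]
ft_force: [0.4, -0.4, -1.6]
finger_gap: 43.0
```

```bash
python3 -c "
from h import *
plan([599.4,-157.7,132],79.7)"
```

```text
t 86.4 pos [ 598.7 -162.4  141.1] rpy [-1.7953e+02  1.0000e-02  7.9620e+01] gap 43.0 F [ 0.4 -0.4 -1.6]
shift mm(tool) [ 4.7 -0.1  9.1] rot rad [-0.008  0.    -0.001] len 10.2
```

Emit:
carry_out([
  [[0.003,0,0.004],[-0.008,0,0],0.8],
  [[0.0025,0.0,0.004],[0,0,0],0.8],
  [[0,0,0],[0,0,0],0.8],
])

```text
time: 86.7
tool_pos: [600.3, -155.5, 134.2]
tcp_rot: [179.9, 0.0, 79.7]
ft_force: [0.5, 0.9, -1.2]
finger_gap: 43.4
```

```bash
python3 -c "
from h import *
plan([599,-157,132],79.7)"; python3 kh.py n8.png 266 218 56 56 13 600.3 -159.5 32
```

```text
t 86.7 pos [ 600.3 -155.5  134.2] rpy [1.7986e+02 1.0000e-02 7.9730e+01] gap 43.4 F [ 0.5  0.9 -1.2]
shift mm(tool) [-1.7 -1.1  2.2] rot rad [0.002 0.    0.001] len 2.9
base z 102.6
```

View pics/n8.png

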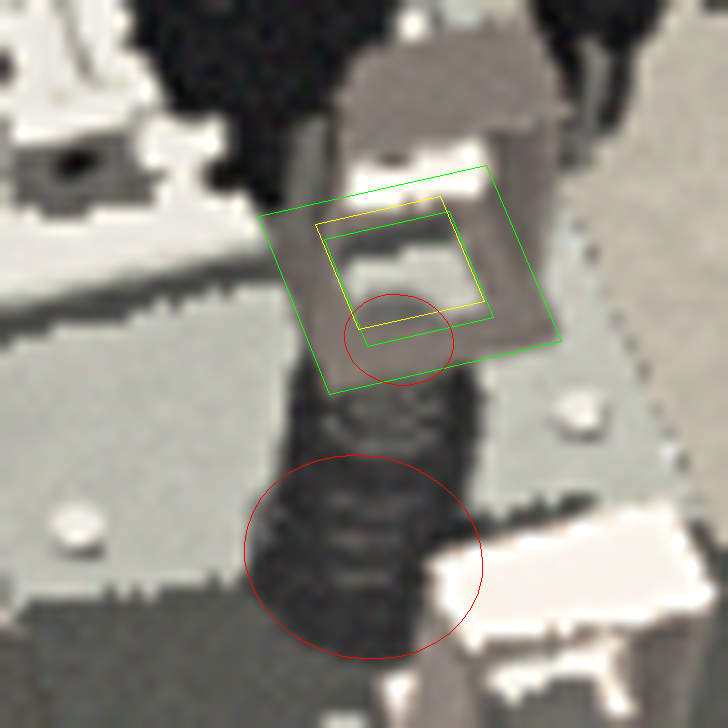

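Emit:
carry_out([
  [[-0.0015,-0.0011,0.002],[0,0,0],0.8],
  [[0,-0.0001,0.003],[0,0,0],0.8],
  [[0,-0.0001,0.003],[0,0,0],0.8],
  [[0,0,0],[0,0,0],0.8],
])

```text
time: 87.15
tool_pos: [600.1, -157.6, 128.0]
tcp_rot: [179.6, 0.1, 79.7]
ft_force: [-0.2, -0.4, -2.8]
finger_gap: 43.0
```

```bash
python3 -c "
from h import *
plan([599,-157,132],79.7)"; python3 kh.py n9.png 266 218 56 56 13 600.3 -159.5 32
```

```text
t 87.15 pos [ 600.1 -157.6  128. ] rpy [1.7964e+02 6.0000e-02 7.9730e+01] gap 43.0 F [-0.2 -0.4 -2.8]
shift mm(tool) [ 0.4 -1.1 -4. ] rot rad [0.006 0.001 0.001] len 4.2
base z 96.2
```

View pics/n9.png

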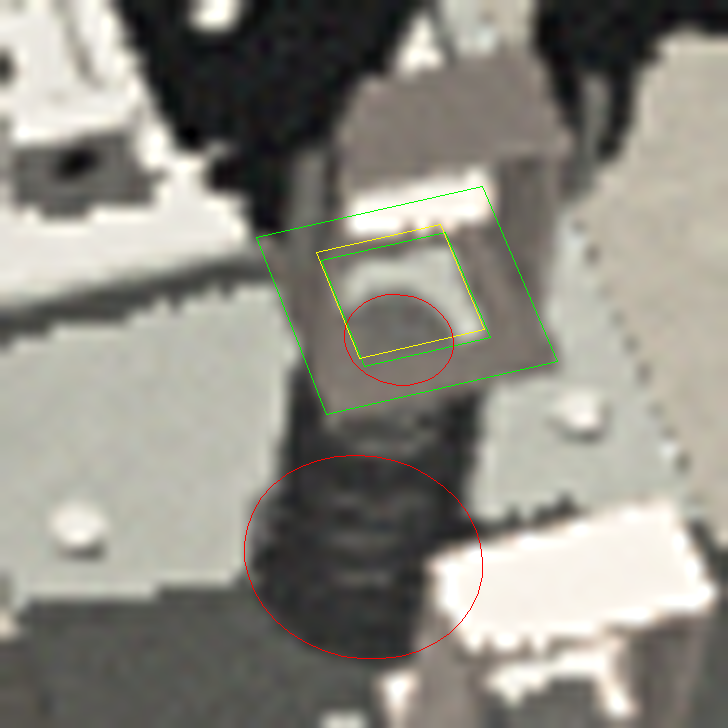

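Emit:
carry_out([
  [[0.0006,-0.0013,0.001],[0,0,0],0.8],
  [[0.0003,-0.0003,0.003],[0,0,0],0.8],
  [[0.0002,-0.0002,0.003],[0,0,0],0.8],
  [[0.0002,-0.0002,0.0015],[0,0,0],0.8],
])

```text
time: 87.6
tool_pos: [598.6, -156.1, 119.3]
tcp_rot: [179.6, 0.1, 79.7]
ft_force: [-0.8, -1.0, -1.8]
finger_gap: 43.4
```

Emit:
carry_out([
  [[0,0,0.002],[0,0,0],0.8],
  [[0,0,0.002],[0,0,0],0.8],
  [[0,0,0.001],[0,0,0],0.8],
])

```text
time: 87.9
tool_pos: [598.4, -156.0, 113.5]
tcp_rot: [179.6, 0.1, 79.7]
ft_force: [-0.5, -0.8, -2.3]
finger_gap: 42.7
```

Emit:
carry_out([
  [[0,0,0.002],[0,0,0],0.8],
  [[0,0,0.002],[0,0,0],0.8],
  [[0,0,0.002],[0,0,0],0.8],
  [[0,0,0.001],[0,0,0],0.8],
])

```text
time: 88.3
tool_pos: [598.5, -156.1, 105.9]
tcp_rot: [179.6, 0.1, 79.7]
ft_force: [-0.2, 0.1, -0.6]
finger_gap: 42.9
```

Emit:
carry_out([
  [[0,0,0.0015],[0,0,0],0.8],
  [[0,0,0.0015],[0,0,0],0.8],
  [[0,0,0.0005],[0,0,0],0.8],
])

```text
time: 88.6
tool_pos: [598.6, -156.1, 102.2]
tcp_rot: [179.6, 0.1, 79.7]
ft_force: [-1.1, 0.8, 1.9]
finger_gap: 43.1
```

Emit:
carry_out([
  [[0,0,0.001],[0,0,0],0.8],
  [[0,0,0.0005],[0,0,0],0.8],
])

```text
time: 88.8
tool_pos: [599.0, -156.3, 102.4]
tcp_rot: [179.6, 0.1, 79.7]
ft_force: [-3.0, -0.7, 1.2]
finger_gap: 43.1
```

Emit:
carry_out([
  [[0,0,0.0005],[0,0,0],0.5],
  [[0,0,0],[0,0,0],0.35],
  [[0,0,0],[0,0,0],0.2],
  [[0,0,0],[0,0,0],0.2],
  [[0,0,-0.01],[0,0,0],0.2],
  [[0,0,-0.02],[0,0,0],0.2],
  [[0,0,-0.03],[0,0,0],0.2],
  [[0,0,-0.03],[0,0,0],0.2],
  [[0,0,-0.03],[0,0,0],0.2],
  [[0,0,-0.03],[0,0,0],0.2],
  [[0,0,0],[0,0,0],0.2],
])

```text
time: 89.9
tool_pos: [597.6, -155.7, 260.9]
tcp_rot: [179.5, 0.1, 79.7]
ft_force: [1.5, 0.1, 1.3]
finger_gap: 68.5
```

Emit:
carry_out([
  [[0.02,-0.02,-0.002],[0,0,0],0.2],
  [[0.03,-0.03,-0.002],[0,0,0],0.2],
  [[0.03,-0.03,-0.002],[0,0,0],0.2],
  [[0.03,-0.03,-0.002],[0,0,0],0.2],
  [[0.03,-0.03,-0.002],[0,0,0],0.2],
  [[0.03,-0.03,-0.002],[0,0,0],0.2],
  [[0.02,-0.02,-0.002],[0,0,0],0.2],
  [[0,0,0],[0,0,0],0.2],
  [[0,0,0],[0,0,0],0.2],
])

```text
time: 90.8
tool_pos: [439.0, 71.5, 274.9]
tcp_rot: [179.2, 0.0, 79.6]
ft_force: [0.4, 0.0, -0.9]
finger_gap: 68.7
```

```bash
python3 -c "
from h import *
S=Cam('side'); S.crop('p1.png',240,190,360,345,5)
T=Cam('top'); import cv2; cv2.imwrite('pics/p2.png',T.img); cv2.imwrite('pics/p3.png',S.img)
pose(); print(r.sense()['tool_pos'])"
```

```text
[439.40025567  70.84914867 274.78102868]
```

View pics/p1.png

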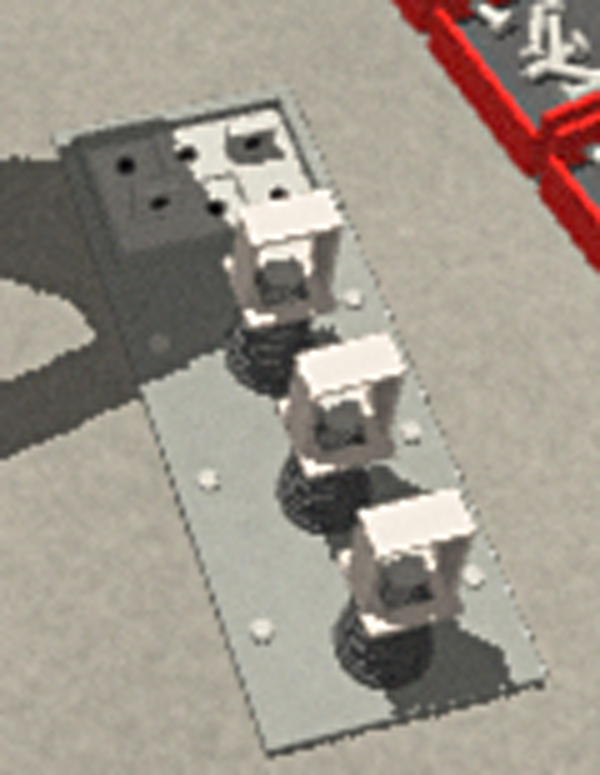

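View pics/p2.png

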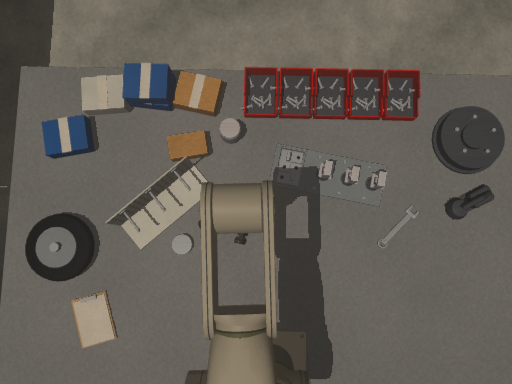

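View pics/p3.png

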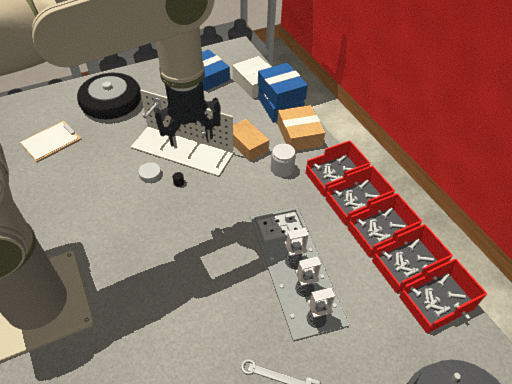

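```bash
python3 lov.py p4.png 248 195 64 50 12 0
```

```text
(no output)
```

View pics/p4.png

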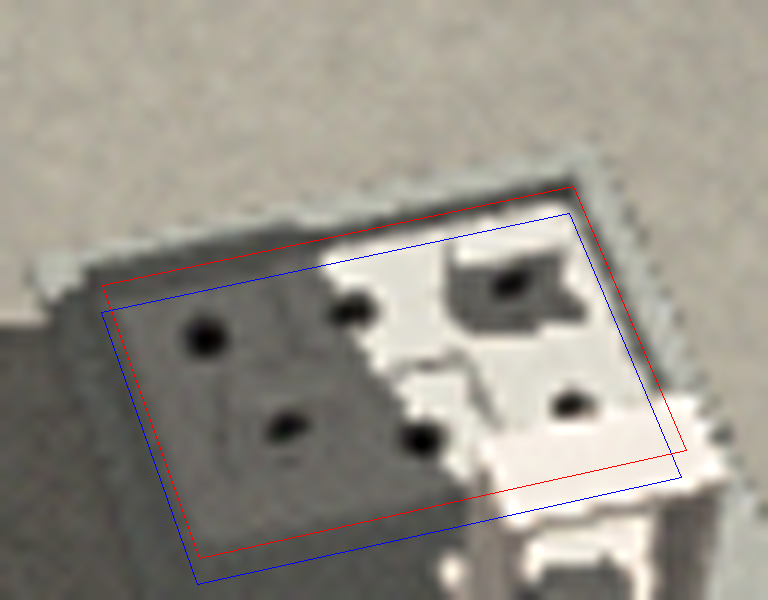

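Emit:
carry_out([
  [[0,0,0],[0,0,0],0.2],
  [[0,0,0],[0,0,0],0.2],
  [[0,0,0],[0,0,0],0.2],
])

```text
time: 91.3
tool_pos: [440.3, 68.6, 273.8]
tcp_rot: [179.3, 0.1, 79.3]
ft_force: [0.3, -0.1, 1.0]
finger_gap: 68.6
```

```bash
python3 -c "
from bench import r
print(r.hand_in())"
```

```text
the job is handed in; nothing more can be done
None
```

I handed in the job at about 91 s of the 210 s allowed, with the kit complete. No verdict came back.

- **Springs and keepers:** All three springs are down on rods 1, 2 and 3. Each has a keeper upright on it. All three keepers were needed, so none is left hanging. On each one the gripper felt contact within about 1 mm of the expected height, with the keeper's base near 70 mm. The keeper for rod 2 caught the rod end once (about 25 N), so I eased it up, shifted it and it went down freely.
- **L-plates:** Both lie flat inside the compartment walls, ears up and interlocked.
- **Last checks:** The final side and top pictures agreed with all of this. The other things on the counter looked undisturbed, though I judged that by eye. The arm stood clear of everything at about 275 mm height, with practically no force on the tool.
- **Disagreement:** The side camera's rod positions differ from where the arm found the rods free by up to about 3.5 mm. For the last fit I relied on the force readings and on where the keepers went down freely.

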